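# Set out the chime bars and sound them for the tuner

### The job

Clear the harmonica off the felt mat into the short black taped outline beside it, and set every chime bar on the ledge into the white outline on the mat that matches its length, each right side up, centred and lined up, either way round. When all of that is set out and let go, take the beater and hold its rubber head on the black dot of each bar for a moment, one bar after another from the longest to the shortest. Finish by laying the beater down centred in the long black outline, either way round, with everything else still in its outline, and leave the peg winder where it is.

Things in the scene. Friction and masses are not known exactly. Their poses are not given: they have to be found in the camera images.
- mat: Grey felt mat fixed to the white ledge, 210 (x) by 400 (y) mm, 2 mm thick; origin at the centre of its underside (felt top 2 mm above the ledge). The four bar outlines are taped on it side by side.
- bar_a: Chime bar (longest of the four kinds): brown wooden block with an aluminium bar on top and a black dot in the middle of the top; 160 long (own x) by 32 wide (y) by 30 mm high. Block 22 mm high and 32 wide, the aluminium above it 28 wide. Origin at the centre of its underside. May be absent.
- dot_a (a point): Centre of the black dot (12 mm across) on top of the 160 mm chime bar, 30 mm above the bar's underside
- spot_a: White taped outline on the felt mat for the 160 mm chime bar: inside 176 (x) by 48 (y) mm, tape 6 mm wide. Origin at its centre on the felt; x along its length.
- bar_b: Chime bar (second longest of the four kinds): brown wooden block with an aluminium bar on top and a black dot in the middle of the top; 135 long (own x) by 32 wide (y) by 30 mm high. Block 22 mm high and 32 wide, the aluminium above it 28 wide. Origin at the centre of its underside. May be absent.
- dot_b (a point): Centre of the black dot (12 mm across) on top of the 135 mm chime bar, 30 mm above the bar's underside
- spot_b: White taped outline on the felt mat for the 135 mm chime bar: inside 151 (x) by 48 (y) mm, tape 6 mm wide. Origin at its centre on the felt; x along its length.
- bar_c: Chime bar (third longest of the four kinds): brown wooden block with an aluminium bar on top and a black dot in the middle of the top; 110 long (own x) by 32 wide (y) by 30 mm high. Block 22 mm high and 32 wide, the aluminium above it 28 wide. Origin at the centre of its underside. May be absent.
- dot_c (a point): Centre of the black dot (12 mm across) on top of the 110 mm chime bar, 30 mm above the bar's underside
- spot_c: White taped outline on the felt mat for the 110 mm chime bar: inside 126 (x) by 48 (y) mm, tape 6 mm wide. Origin at its centre on the felt; x along its length.
- bar_d: Chime bar (shortest of the four kinds): brown wooden block with an aluminium bar on top and a black dot in the middle of the top; 85 long (own x) by 32 wide (y) by 30 mm high. Block 22 mm high and 32 wide, the aluminium above it 28 wide. Origin at the centre of its underside. May be absent.
- dot_d (a point): Centre of the black dot (12 mm across) on top of the 85 mm chime bar, 30 mm above the bar's underside
- spot_d: White taped outline on the felt mat for the 85 mm chime bar: inside 101 (x) by 48 (y) mm, tape 6 mm wide. Origin at its centre on the felt; x along its length.
- beater: Wooden beater lying along its own x: square handle 90 long, 24 wide, 24 mm high (x -45 to 45), thin 9 mm round shaft, black rubber ball of 24 mm diameter at the +x end. 167 mm in all, 60 g. Origin under the middle of the handle, on its underside.
- beater_head (a point): Centre of the beater's rubber ball (radius 12 mm), 110 mm along +x from the origin, 12 mm above the underside
- beater_mid (a point): Middle of the beater's whole length, on its underside (38.5 mm along +x from its origin)
- spot_rest: Black taped outline on the bare ledge beside the mat for the beater, the longer of the two black outlines: inside 187 (x) by 44 (y) mm. Origin at its centre; x along its length.
- harmonica: Chrome diatonic harmonica with a dark wooden comb, 102 (x) by 27 (y) by 21.5 mm, lying on the felt mat across the outlines at the start; origin under its centre
- spot_harp: Black taped outline on the bare ledge just beside the mat for the harmonica: inside 118 (x) by 43 (y) mm. Origin at its centre; x along its length. The shorter of the two black outlines.
- winder: Bystander beside the mat: green plastic peg winder about 100 mm long, 36 mm high at its crank knob, origin underneath

How it is judged:
By the outcome, as a careful person would: the job done as asked, in the order asked, and still so for the second after the job is handed in, with the robot touching nothing.
Of bar_a, bar_b, bar_c, bar_d only 3 to 4 are there at a start; the rules pass over those that are not, and their reading is None.
At some moment in a run one of bar_a, bar_b, bar_c, bar_d may be knocked a few centimetres aside while the robot is not near it.
It also fails if it takes over 210 s, if anything falls off the work surface, if the arm or the gripper's body presses on something with over 40 N, if the wrist force passes 120 N, or if a joint passes its speed limit or range.

### The arm

A 7-joint arm with a two-finger parallel gripper is mounted at the origin on the work surface. World frame = base frame: x ahead of the robot, y to its left, z up, the work surface at z = 0. Lengths are in m, angles in degrees, forces in N, time in s.
With the tool pointing down it reaches from about 0.425 to 0.875 m from the base axis. Payload 4.7 kg.
Tool frame: the origin (TCP) lies between the finger pads; the fingertips stand 25 mm ahead of it and the grasp point (between the pads) lies 6 mm ahead of it (env.tip_reach is the distance from the TCP to the fingertips, in m); z points along the fingers, y is the direction in which the jaws open and shut (so a half turn about z gives the same grasp; the last joint's range is limited). The gripper opens to 87 mm and grips with 3 to 60 N. Pads are 19 mm wide; open, the fingers measure 117 mm over their backs; the gripper's body (75 mm by 190 mm) begins 51 mm behind the grasp point.
Start: joints at [-70.697, 18.392, -4.016, 83.108, 1.295, 78.541, -3.26], TCP at [0.206, 0.616, 0.248] pointing down, gripper open.
Joint ranges: [-163.93, 163.93], [-17.29, 119.83], [-79.2, 71.16], [3.27, 140.29], [-89.18, 269.18], [5.43, 117.66], [-154.24, 154.24]. Speed limits (degrees/s): [147.25, 147.25, 180, 180, 180, 180, 180].

### API

Orientations are given as [roll, pitch, yaw] about the fixed x, y, z axes, in that order (R = Rz(yaw) Ry(pitch) Rx(roll)).
In Python, from cell import env, viewer, job gives the robot as it stands.
- The arm moves only by the tool move_arm, never from a script. Its argument "steps" is a list of rows, each a list of 7 numbers: the finger opening in cm, from 0 to 8.7, then the shift along the tool's x, y, z in cm, then the turn, a rotation vector about the tool's x, y, z in rad. In form: [[fingers, tx, ty, tz, wx, wy, wz], ...]. A call has 1 to 5 rows; each row shifts and turns the commanded pose from where the row before left it, along the tool's axes as they then stand; what a row does not reach is not made up. A row lasts 1/12 s, in which the tool goes at most 41.7 mm and 7.16 degrees, less where a joint would pass 70% of its speed; a pose out of reach is approached as far as the arm can. A call is refused whole if a number of a shift passes 4.17 or a number of a turn 0.125, either way. A call with a gripper value outside its range is refused whole. The fingers move at their own pace and stop on an object; "force" is the grip in N (left out, the last holds). Time passes only in rows, so rows that do not move let the fingers close. It gives the time, the measured TCP pose, the force and the opening at its end, in the units of the state.
- env.get_obs(): the state, without advancing time (a new reading comes with each control period).
- viewer.read_camera(name): name is "scene" or "top" or "wrist"; returns a dict with "img" (384x512x3 uint8, red, green, blue), "vfov" (degrees; the focal length in pixels is half the picture's height over the tangent of half this angle, whatever the lens; pixels are square), "cx", "cy" (the principal point, pixels), "k1" (the pictures are not rectified: a ray, as slopes to the right and down, at radius r is drawn at 1 + k1 r^2 times it, then the intrinsics apply), "extrinsics" (4x4, takes a point from world to camera coordinates); the wrist camera has in their place "mount" (4x4, takes a point from camera to tool coordinates, whose origin is the TCP and whose axes are the flange's). Camera axes: x right, y down, z forward; pixel columns grow to the right and rows downward; lengths in m; the calibration is good to about 2 mm. A picture is of the moment at which its call begins: read the wrist's pose just before it. There is no depth.
- job.sign_off(): hands the job in, once; it reports no verdict.
The state is a dict: "time_s": time; "qpos": joint angles; "joint_velocities": joint speeds; "effort": joint torques, N m; "tool_pos": TCP position; "tool_rot": TCP orientation; "force": force on the tool from outside, world axes, zero at the start; "wrist_torque": the same for the moment, N m; "grip_width": finger opening in m.
Only numpy, scipy, OpenCV 4.12 (cv2) and the standard library are available. Lean on these libraries where they do the work, as an engineer would, in place of code of your own. Each camera call takes 0.05 s, during which the arm holds its last target.

## Working session

There is one attempt and no reset: what is moved stays moved. The work goes in short steps, Python scripts to look and compute and a tool call to move; the robot and the scene stay as the last step left them, time stands still between calls to the robot, and variables do not carry over. Pictures are saved under pics/ and viewed, and the job is handed in when it is done.

Besides the shell and the picture viewer there is one more tool, called after "Request:" in YAML: its name, and indented under it one key for each argument. move_arm: Moves the arm, as the interface text tells. Its arguments: {"type":"object","properties":{"steps":{"type":"array"},"force":{"type":"number"}},"required":["steps"]}

```bash
ls -la; mkdir -p pics
cat > h.py <<'E'
import numpy as np, cv2
from scipy.spatial.transform import Rotation as R
from cell import env, viewer, job
def shot(name,fn=None):
    o=env.get_obs(); c=viewer.read_camera(name)
    if name=="wrist":
        T=np.eye(4);T[:3,:3]=rot(o);T[:3,3]=o["tool_pos"]
        c["extrinsics"]=np.linalg.inv(T@np.array(c["mount"]))
    c["E"]=np.array(c["extrinsics"]); c["f"]=c["img"].shape[0]/2/np.tan(np.radians(c["vfov"])/2)
    if fn: cv2.imwrite("pics/"+fn,c["img"][:,:,::-1])
    return c
def rot(o):
    r=np.array(o["tool_rot"]); 
    return r if r.shape==(3,3) else R.from_euler("xyz",r,degrees=True).as_matrix()
def ray(c,px):
    px=np.atleast_2d(np.array(px,float)); d=(px-[c["cx"],c["cy"]])/c["f"]
    u=d.copy()
    for _ in range(30): u=d/(1+c["k1"]*(u**2).sum(1,keepdims=True))
    v=np.c_[u,np.ones(len(u))]; Rm=c["E"][:3,:3]; o=-Rm.T@c["E"][:3,3]
    return o,v@Rm
def onz(c,px,z):
    o,v=ray(c,px); return o+v*((z-o[2])/v[:,2])[:,None]
def proj(c,P):
    P=np.atleast_2d(P); q=P@c["E"][:3,:3].T+c["E"][:3,3]; u=q[:,:2]/q[:,2:]
    u=u*(1+c["k1"]*(u**2).sum(1,keepdims=True)); return u*c["f"]+[c["cx"],c["cy"]]
def tri(c1,p1,c2,p2):
    o1,v1=ray(c1,p1);o2,v2=ray(c2,p2);v1=v1[0];v2=v2[0]
    s=np.linalg.lstsq(np.c_[v1,-v2],o2-o1,rcond=None)[0]
    a=o1+s[0]*v1;b=o2+s[1]*v2; return (a+b)/2,np.linalg.norm(a-b)
E
python3 - <<'E'
from h import *
print(env.get_obs()); print(env.tip_reach)
for n in["scene","top","wrist"]:
    c=shot(n,n+"0.png"); print(n,c["vfov"],c["cx"],c["cy"],c["k1"],c.get("mount")); print(c["E"].round(3).tolist())
E
```

```text
total 12
drwxr-xr-x  3 agent agent 4096 Dec  7 01:02 .
drwxr-xr-x 23 root  root  4096 Dec  7 01:02 ..
drwxr-xr-x  2 agent agent 4096 Dec  7 01:02 pics
{'time_s': 0.0, 'qpos': array([-70.69646432,  18.44019979,  -4.01376623,  83.1745791 ,
         1.29721225,  78.54059656,  -3.26133219]), 'joint_velocities': array([ 0.01545978, -0.06097968,  0.00153619,  0.00808778,  0.10559998,
        0.03098798,  0.04149012]), 'effort': array([ 6.22322859e-04, -4.91285205e+01, -4.03271439e-01, -3.12521839e+01,
       -6.38020132e-02,  4.38769755e-02,  1.85271902e-04]), 'tool_pos': array([0.20611848, 0.61592434, 0.24645115]), 'tool_rot': array([-1.79889983e+02,  8.44411556e-03,  1.61503649e+02]), 'force': array([-0.04844477,  0.92927001,  0.69674137]), 'wrist_torque': array([ 0.00433921, -0.03142403, -0.01075836]), 'grip_width': 0.08705332485617441}
0.025
scene 50.07937127068442 250.12442627066733 191.7805294889008 -0.12901073645361577 None
[[0.737, 0.676, -0.007, -0.415], [0.367, -0.409, -0.835, -0.143], [-0.567, 0.613, -0.55, 1.562], [0.0, 0.0, 0.0, 1.0]]
top 43.289477410905974 259.72033051582594 186.4074101702603 -0.043137259265969584 None
[[0.007, -1.0, -0.001, 0.014], [-0.98, -0.007, -0.199, 0.535], [0.199, 0.002, -0.98, 1.199], [0.0, 0.0, 0.0, 1.0]]
wrist 71.46624866346401 256.6684655979497 192.10413636123423 -0.022651288598457588 [[ 6.59461291e-05 -9.53865903e-01 -3.00232967e-01  8.22787328e-02]
 [ 9.99999988e-01  2.05811055e-05  1.54261919e-04  1.11919095e-03]
 [-1.40966058e-04 -3.00232974e-01  9.53865893e-01 -1.36783287e-01]
 [ 0.00000000e+00  0.00000000e+00  0.00000000e+00  1.00000000e+00]]
[[0.317, 0.948, -0.002, -0.65], [0.905, -0.302, 0.3, -0.037], [0.284, -0.097, -0.954, 0.391], [0.0, 0.0, 0.0, 1.0]]
```

View pics/scene0.png

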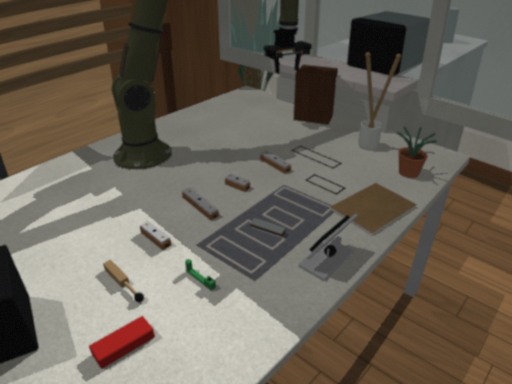

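View pics/top0.png

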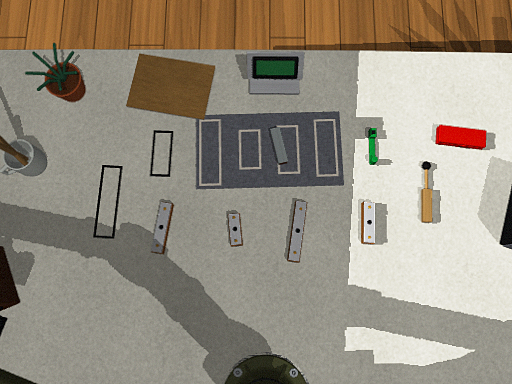

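View pics/wrist0.png

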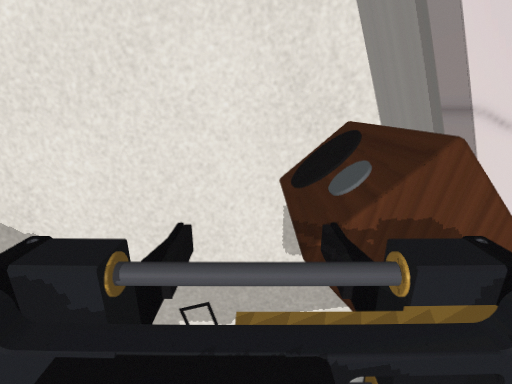

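Run:
```python
import cv2
im=cv2.imread("pics/top0.png"); 
cv2.imwrite("pics/top0L.png",cv2.resize(im[95:275,80:300],None,fx=3.6,fy=3.3,interpolation=cv2.INTER_CUBIC)[:600])
cv2.imwrite("pics/top0L.png",cv2.resize(im[95:275,85:285],None,fx=3.3,fy=3.3,interpolation=cv2.INTER_CUBIC)[:600])
cv2.imwrite("pics/top0R.png",cv2.resize(im[95:275,265:465],None,fx=3.3,fy=3.3,interpolation=cv2.INTER_CUBIC)[:600])
im=cv2.imread("pics/scene0.png"); 
cv2.imwrite("pics/sc0.png",cv2.resize(im[135:325,90:350],None,fx=3,fy=3,interpolation=cv2.INTER_CUBIC)[:600])
```

```text
(no output)
```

View pics/top0L.png

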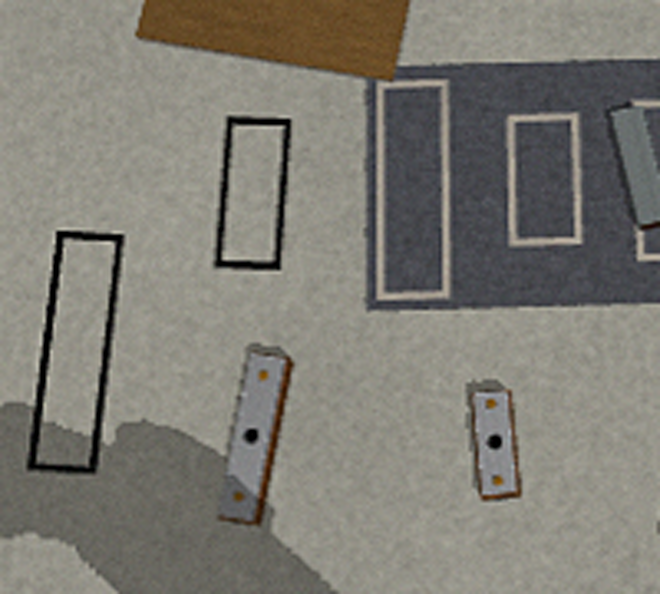

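View pics/top0R.png

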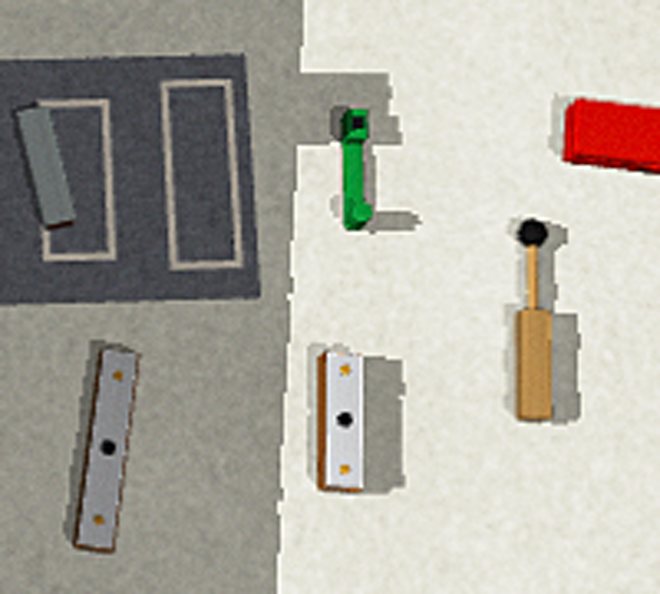

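View pics/sc0.png

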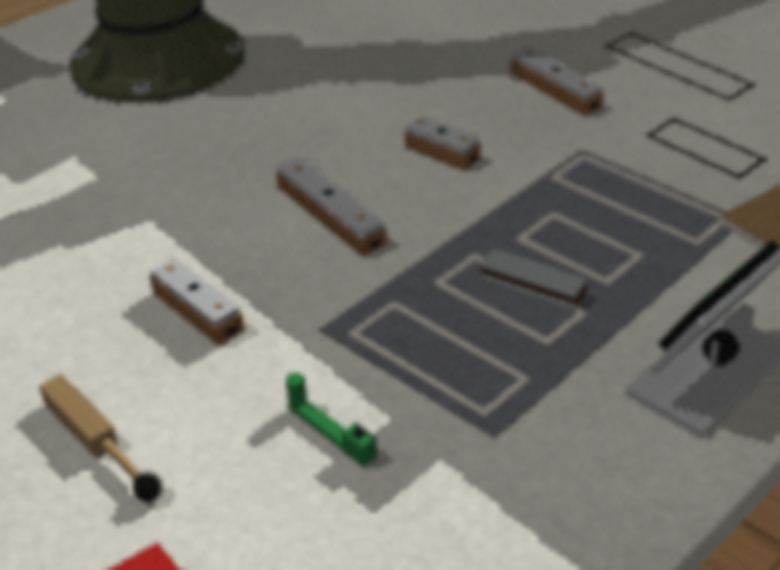

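```bash
cat > meas.py <<'E'
from h import *
def blobs(mask,amin,amax):
    n,l,s,ce=cv2.connectedComponentsWithStats(mask.astype(np.uint8))
    return [(ce[i].round(1),s[i].tolist()) for i in range(1,n) if amin<=s[i][4]<=amax]
def masks(c):
    im=c["img"]; hsv=cv2.cvtColor(im,cv2.COLOR_RGB2HSV); return im,hsv
E
python3 - <<'E'
from meas import *
c=shot("top"); s=shot("scene")
for cc,nm in((c,"top"),(s,"scene")):
    im,hsv=masks(cc)
    print(nm,"dark")
    for b in blobs(im.max(2)<60,4,400): print(b)
    print("mat"); 
    m=(hsv[...,2]<110)&(hsv[...,2]>50)&(im[...,2].astype(int)-im[...,0]>3)
    for b in blobs(m,400,99999): print(b)
E
```

```text
top dark
(array([443. ,  23.5]), [443, 21, 1, 6, 6])
(array([423.1,  46.9]), [405, 41, 41, 10, 162])
(array([458.1,  46.1]), [449, 41, 18, 11, 116])
(array([474.8,  45.4]), [467, 41, 14, 11, 88])
(array([503.2,  46.1]), [494, 40, 18, 13, 169])
(array([53.2, 44.5]), [53, 43, 2, 4, 4])
(array([375.,  46.]), [375, 43, 1, 7, 7])
(array([428.1,  42.9]), [425, 42, 8, 3, 16])
(array([444.8,  43. ]), [444, 42, 2, 3, 4])
(array([340. ,  46.5]), [340, 44, 1, 6, 6])
(array([305. ,  47.5]), [305, 46, 1, 4, 4])
(array([37.4, 55.8]), [33, 52, 9, 9, 16])
(array([82.4, 83.4]), [81, 77, 4, 14, 21])
(array([63.5, 98. ]), [61, 97, 6, 3, 6])
(array([272.5, 143.1]), [268, 126, 10, 37, 77])
(array([368.8, 132.8]), [368, 129, 2, 9, 10])
(array([161.7, 153.2]), [150, 130, 23, 47, 208])
(array([373. , 131.5]), [372, 130, 3, 4, 12])
(array([ 11.4, 148.2]), [0, 136, 28, 25, 94])
(array([372.8, 137.2]), [371, 137, 4, 2, 5])
(array([459.5, 146. ]), [458, 146, 4, 1, 4])
(array([282.5, 162.9]), [279, 162, 8, 3, 15])
(array([373.8, 162.8]), [373, 162, 3, 3, 5])
(array([426.1, 165.2]), [422, 162, 9, 8, 53])
(array([
[... 1671 characters left out ...]
, 169.6]), [286, 168, 4, 4, 13])
(array([247.2, 187.1]), [246, 185, 4, 5, 13])
(array([213.7, 215.7]), [211, 214, 6, 5, 20])
(array([328.9, 232.8]), [310, 215, 40, 36, 191])
(array([271.8, 231.1]), [250, 224, 38, 14, 101])
(array([166.2, 244.7]), [163, 242, 7, 6, 23])
(array([330.3, 250.3]), [324, 244, 13, 14, 112])
(array([188.8, 266.8]), [188, 265, 3, 5, 12])
(array([209.2, 278.8]), [208, 278, 3, 3, 6])
(array([212.2, 286. ]), [210, 284, 5, 5, 20])
(array([138.5, 297.3]), [135, 294, 8, 8, 56])
mat
(array([255.4,  29.6]), [230, 0, 52, 54, 1506])
(array([407.7,  36. ]), [361, 11, 68, 64, 1429])
(array([458.6,  78.1]), [433, 46, 50, 58, 1368])
(array([272.1, 238.6]), [209, 210, 114, 65, 904])
```

```bash
cat >> meas.py <<'E'
def rect(c,mask,z,offs=(0,0)):
    cs,_=cv2.findContours(mask.astype(np.uint8),cv2.RETR_EXTERNAL,cv2.CHAIN_APPROX_NONE)
    k=max(cs,key=cv2.contourArea)[:,0,:]+np.array(offs)
    W=onz(c,k,z)[:,:2]
    (a,b),(w,h),an=cv2.minAreaRect((W*1000).astype(np.float32))
    if w<h: w,h,an=h,w,an+90
    an=(an+90)%180-90
    return np.array([a,b,w,h,an]).round(1)
E
python3 - <<'E'
from meas import *
c=shot("top"); s=shot("scene")
D={"c":((369.1,221.6),(166.2,244.7)),"b":((160.7,226.5),(287.5,169.6)),"d":((234.6,228.4),(247.2,187.1)),"a":((297.5,230.1),(213.7,215.7)),"ball":((426.1,165.2),(138.5,297.3))}
for k,(p,q) in D.items(): P,e=tri(c,p,s,q); print(k,P.round(4),e.round(4), onz(c,p,0.03).round(4))
im,hsv=masks(c); 
m=(hsv[...,2]<110)&(hsv[...,2]>50)&(im[...,2].astype(int)-im[...,0]>3)
n,l,st,ce=cv2.connectedComponentsWithStats(m.astype(np.uint8))
for i in range(1,n):
    if st[i][4]>400: print(ce[i].round(1),rect(c,l==i,0.002))
dk=im.max(2)<60
n,l,st,ce=cv2.connectedComponentsWithStats(dk.astype(np.uint8))
for i in range(1,n):
    if st[i][4] in(208,367): print("black outer",ce[i],rect(c,l==i,0))
# handle
hm=(hsv[...,0]>8)&(hsv[...,0]<25)&(hsv[...,1]>90); hm[:160]=0;hm[:,:400]=0;hm[260:]=0
n,l,st,ce=cv2.connectedComponentsWithStats(hm.astype(np.uint8)); i=1+st[1:,4].argmax(); print("beater",ce[i],st[i],rect(c,l==i,0.024))
print(onz(c,[[426.1,165.2]],.012))
# bars by colour: print sample
for p in[(298,215),(160,215),(234,220),(368,210),(278,140)]: print(im[p[1],p[0]],hsv[p[1],p[0]])
E
```

```text
c [ 0.4639 -0.2652 -0.0165] 0.0318 [[ 0.4485 -0.2677  0.03  ]]
b [ 0.451   0.2993 -0.0271] 0.0347 [[0.4318 0.2748 0.03  ]]
d [ 0.4427  0.0952 -0.0075] 0.0291 [[0.4284 0.0824 0.03  ]]
a [ 0.4452 -0.0704 -0.0332] 0.04 [[ 0.4252 -0.0807  0.03  ]]
ball [ 0.6057 -0.4338  0.0108] 0.0009 [[ 0.6012 -0.4267  0.03  ]]
[274.6  67.4] [893.1 -23.  108.5  43.1 -89.6]
[270.5 150.7] [650.3  -5.3 398.1 210.1 -88. ]
[209.8 152.2] [643.  155.  173.3  44.1   1.8]
[325.6 147.5] [ 658.  -161.8  148.9   46.4    2.1]
[288.7 148.2] [651.2 -52.2 124.1  56.7   2.3]
[249.7 148.9] [650.6  46.8  98.6  44.9   2.9]
beater [426.22413793 200.76600985] [421 169  11  53 406] [ 521.7 -423.5  141.6   26.8   -3.6]
[[ 0.60568981 -0.43302722  0.012     ]]
[136 137 141] [114   9 141]
[131 131 132] [120   2 132]
[137 141 142] [ 96   9 142]
[204 208 213] [107  11 213]
[102 111 106] [ 73  21 111]
```

Run:
```python
from meas import *
c=shot("top"); s=shot("scene")
def darkc(c,p,r=4):
    x,y=map(int,p); g=c["img"][y-r:y+r+1,x-r:x+r+1].max(2).astype(float)
    w=np.clip(np.percentile(g,70)-25-g,0,None); yy,xx=np.mgrid[y-r:y+r+1,x-r:x+r+1]
    return (w*xx).sum()/w.sum(),(w*yy).sum()/w.sum()
D={"c":((369.1,221.6),(154.3,230.7)),"b":((160.7,226.5),(275.7,158.3)),"d":((234.6,228.4),(237,178.3)),"a":((297.5,230.1),(199,199))}
for k,(p,q) in D.items():
    p=darkc(c,p);q=darkc(s,q,3); P,e=tri(c,p,s,q); print(k,np.round(p+q,1),P.round(4),e.round(4), onz(c,p,0.03).round(4))
im,hsv=masks(c)
dk=im.max(2)<75
n,l,st,ce=cv2.connectedComponentsWithStats(dk.astype(np.uint8))
for i in range(1,n):
    if st[i][4]>150 and ce[i][0]<180 and ce[i][0]>100: print("black outer",ce[i],st[i],rect(c,l==i,0))
# bars: axis via copper/wood/any: bounding from background difference: wood+alu
for nm,(x0,y0,x1,y1) in dict(b=(145,192,180,260),d=(222,205,248,250),a=(280,192,312,268),c=(355,195,382,248)).items():
    sub=hsv[y0:y1,x0:x1].astype(int); im2=im[y0:y1,x0:x1].astype(int)
    bl=im2[...,2]-im2[...,0]
    cop=(hsv[y0:y1,x0:x1,1]>90)
    for b in blobs((im2[...,0]-im2[...,2]>35),2,99): print(nm,"copper",b[0]+[x0,y0],b[1][4])
```

```text
c [369.1 221.7 154.  230.2] [ 0.4483 -0.2678  0.0297] 0.0005 [[ 0.4484 -0.2675  0.03  ]]
b [160.7 226.6 275.  158. ] [0.4318 0.2752 0.0283] 0.0001 [[0.4316 0.2748 0.03  ]]
d [234.5 228.4 236.6 178.1] [0.428  0.0823 0.0302] 0.0009 [[0.4283 0.0826 0.03  ]]
a [297.3 230.2 199.  198.6] [ 0.4249 -0.0805  0.0297] 0.0005 [[ 0.425  -0.0802  0.03  ]]
black outer [161.26086957 153.96521739] [150 130  23  47 230] [638.2 289.4 130.   54.   -1.6]
black outer [107.05839416 202.95620438] [ 93 165  30  74 411] [503.3 428.5 199.8  56.9  -2.8]
b copper [167.4 228.1] 97
b copper [164.  208.5] 8
b copper [156.8 245.2] 6
d copper [238.9 215.1] 7
d copper [233.3 217. ] 7
d copper [240.  225.5] 8
d copper [241. 235.] 9
d copper [235.5 240. ] 8
d copper [230.  242.5] 2
d copper [236.4 244.6] 17
a copper [295.  203.5] 4
a copper [300.2 208.2] 6
a copper [294.  211.5] 2
a copper [305.  212.5] 2
a copper [293.  217.5] 4
a copper [303.  227.5] 2
a copper [291. 232.] 5
a copper [302.  235.5] 2
a copper [290.  238.5] 2
a copper [289.  246.5] 2
a copper [294.1 252.1] 8
a copper [300.  250.5] 2
a copper [288. 254.] 5
a copper [289. 260.] 3
a copper [295.9 260.9] 9
c copper [368. 202.] 3
c copper [369.1 206.9] 8
c copper [369. 237.] 9
```

```bash
cat > go.py <<'E'
import sys
from h import *
def plan(x,y,z,yaw=180.,roll=180.,pitch=0.):
    o=env.get_obs(); Rc=rot(o); Rt=R.from_euler("xyz",[roll,pitch,yaw],degrees=True).as_matrix()
    d=(np.array([x,y,z])-o["tool_pos"])*100
    w=R.from_matrix(Rc.T@Rt).as_rotvec()
    print("now",o["tool_pos"].round(4),o["tool_rot"].round(2),"F",o["force"].round(1),"w",round(o["grip_width"]*1000,1),"t",round(o["time_s"],2),"q7",o["qpos"].round(0).tolist())
    print("d tool-now cm",(Rc.T@d).round(2)," d tool-target cm",(Rt.T@d).round(2)," rotvec",w.round(3))
if __name__=="__main__": plan(*map(float,sys.argv[1:]))
E
python3 go.py 0.6 0.05 0.25 180
```

```text
now [0.2062 0.6164 0.2475] [-180.     0.   161.5] F [1.3 0.5 0.3] w 87.0 t 0.45 q7 [-71.0, 18.0, -4.0, 83.0, 1.0, 79.0, -3.0]
d tool-now cm [-55.31 -41.22  -0.24]  d tool-target cm [-39.38 -56.64  -0.25]  rotvec [-0.     0.    -0.323]
```

Request:
move_arm:
  steps:
    - [8.7,-1.5,-1,0,0,0,-0.065]
    - [8.7,-1.5,-1.5,0,0,0,-0.065]
    - [8.7,-2,-2,0,0,0,-0.065]
    - [8.7,-2,-2,0,0,0,-0.065]
    - [8.7,-2,-2.5,0,0,0,-0.063]

```text
time_s: 0.87
tool_pos: [0.2794, 0.5114, 0.2476]
tool_rot: [180.0, -0.0, -179.7]
force: [0.8, -0.3, 0.2]
grip_width: 0.0868
```

Request:
move_arm:
  steps:
    - [8.7,-2.3,-3.3,0,0,0,0]
    - [8.7,-2.3,-3.3,0,0,0,0]
    - [8.7,-2.3,-3.3,0,0,0,0]
    - [8.7,-2.3,-3.3,0,0,0,0]
    - [8.7,-2.3,-3.3,0,0,0,0]

```text
time_s: 1.28
tool_pos: [0.3953, 0.3451, 0.2479]
tool_rot: [180.0, 0.0, -180.0]
force: [1.0, 0.1, -0.3]
grip_width: 0.087
```

Request:
move_arm:
  steps:
    - [8.7,-2.3,-3.3,0,0,0,0]
    - [8.7,-2.3,-3.3,0,0,0,0]
    - [8.7,-2.3,-3.3,0,0,0,0]
    - [8.7,-2.3,-3.3,0,0,0,0]
    - [8.7,-2.3,-3.3,0,0,0,0]

```text
time_s: 1.7
tool_pos: [0.5103, 0.1801, 0.248]
tool_rot: [180.0, 0.1, -180.0]
force: [1.2, 1.2, -0.1]
grip_width: 0.087
```

```bash
python3 go.py 0.6 0.05 0.25 180
```

```text
now [0.5103 0.1801 0.248 ] [ 1.7996e+02  5.0000e-02 -1.7998e+02] F [ 1.2  1.2 -0.1] w 87.0 t 1.7 q7 [-37.0, 5.0, 16.0, 99.0, -1.0, 76.0, 69.0]
d tool-now cm [ -8.96 -13.01  -0.2 ]  d tool-target cm [ -8.97 -13.01  -0.2 ]  rotvec [0.001 0.001 0.   ]
```

Run:
```python
from h import *
shot("wrist","w1.png")
```

```text
(no output)
```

View pics/w1.png

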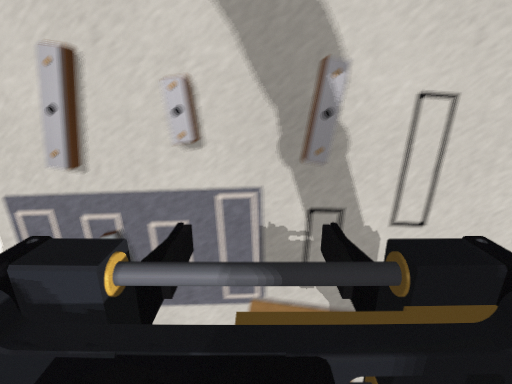

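Request:
move_arm:
  steps:
    - [8.7,-1.5,-2.8,0,0,0,0]
    - [8.7,-1.5,-2.8,0,0,0,0]
    - [8.7,-1.5,-2.8,0,0,0,0]
    - [8.7,-1.5,-2.8,0,0,0,0]
    - [8.7,0,-1.8,0,0,0,0]

```text
time_s: 2.17
tool_pos: [0.5715, 0.0481, 0.2477]
tool_rot: [-179.9, 0.1, 179.8]
force: [-0.4, -0.0, 0.5]
grip_width: 0.0869
```

Run:
```python
from h import *
shot("wrist","w2.png")
```

```text
(no output)
```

View pics/w2.png

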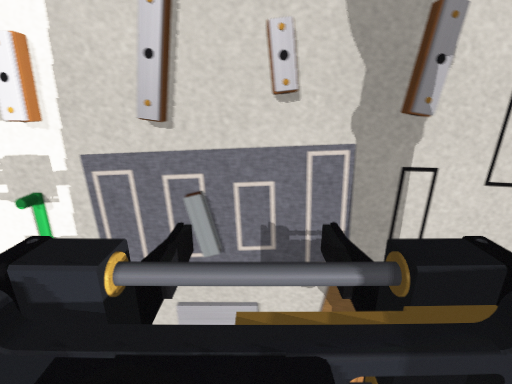

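Request:
move_arm:
  steps:
    - [8.7,-3,-2,0,0,0,0]
    - [8.7,-3,-2,0,0,0,0]
    - [8.7,-3,-2,0,0,0,0]
    - [8.7,-3,-2,0,0,0,0]
    - [8.7,0,0,0,0,0,0]

```text
time_s: 2.63
tool_pos: [0.6926, -0.0332, 0.2448]
tool_rot: [-179.7, -0.0, 179.7]
force: [-1.2, 0.1, -1.1]
grip_width: 0.087
```

Request:
move_arm:
  steps:
    - [8.7,0,0,0,0,0,0]
    - [8.7,0,0,0,0,0,0]

```text
time_s: 2.8
tool_pos: [0.6892, -0.0271, 0.247]
tool_rot: [180.0, -0.1, -180.0]
force: [-0.5, -0.3, -0.4]
grip_width: 0.087
```

Run:
```python
from h import *
shot("wrist","w3.png"); print(env.get_obs()["tool_pos"])
```

```text
[ 0.68900326 -0.02655841  0.24760653]
```

View pics/w3.png

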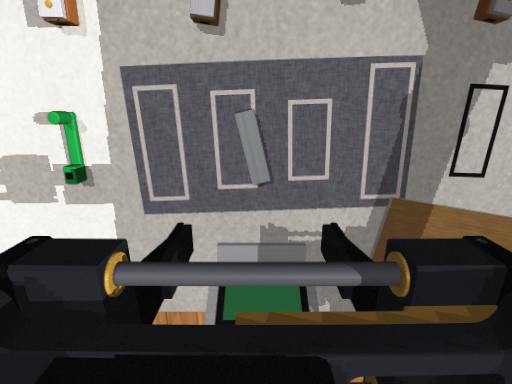

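```bash
cat > spots.py <<'E'
from meas import *
def holes(c,tape,z,box,amin=300):
    x0,y0,x1,y1=box; m=tape[y0:y1,x0:x1].astype(np.uint8)
    cs,h=cv2.findContours(m,cv2.RETR_CCOMP,cv2.CHAIN_APPROX_NONE)
    out=[]
    for k,hh in zip(cs,h[0]):
        if hh[3]>=0 and cv2.contourArea(k)>amin:  # hole
            p=k[:,0,:]+[x0,y0]; W=onz(c,p,z)[:,:2]*1000
            (a,b),(w,hh2),an=cv2.minAreaRect(W.astype(np.float32))
            if w<hh2: w,hh2,an=hh2,w,an+90
            out.append((p.mean(0).round(),np.array([a,b,w,hh2,(an+90)%180-90]).round(1)))
    return out
E
python3 - <<'E'
from spots import *
c=shot("wrist"); im,hsv=masks(c)
g=im.min(2)
tape=(g>105)
for h in holes(c,tape,.002,(126,60,418,210)): print("white",h)
for h in holes(c,im.max(2)<70,0,(430,70,512,190)): print("black",h)
# harmonica: triangulate top corners by hand: enlarge
cv2.imwrite("pics/w3z.png",cv2.resize(c["img"][80:205,120:280,::-1],None,fx=4.7,fy=4.7,interpolation=cv2.INTER_CUBIC))
t=shot("top")
cv2.imwrite("pics/t3z.png",cv2.resize(t["img"][110:200,230:350,::-1],None,fx=6,fy=6,interpolation=cv2.INTER_CUBIC))
E
```

```text
white (array([308., 139.]), array([650.6,  48.1, 102.5,  49.5,   2.2]))
white (array([232., 136.]), array([651.4, -56.9, 127.3,  50.3,   1.9]))
white (array([161., 142.]), array([ 657.7, -161.3,  152.5,   49.6,    2.2]))
white (array([386., 130.]), array([642.9, 157.6, 179.2,  51.4,   2.1]))
black (array([477., 130.]), array([638.1, 290.2, 121.2,  46.5,  -1.8]))
```

View pics/w3z.png

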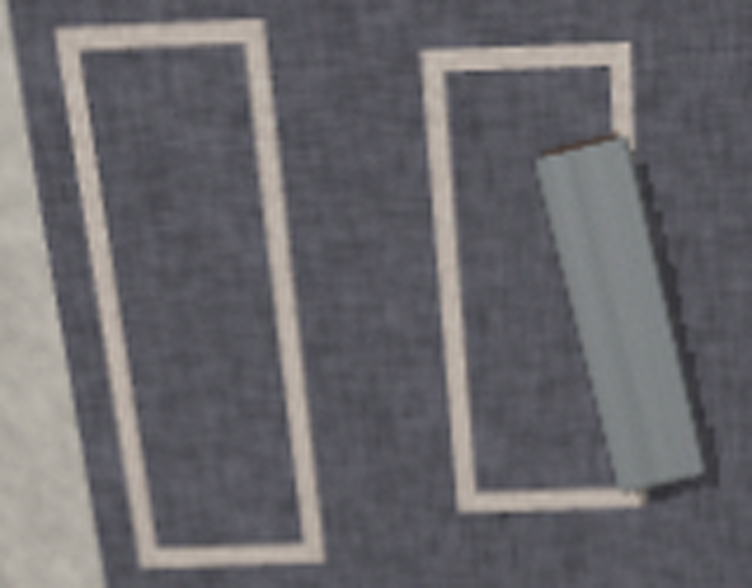

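View pics/t3z.png

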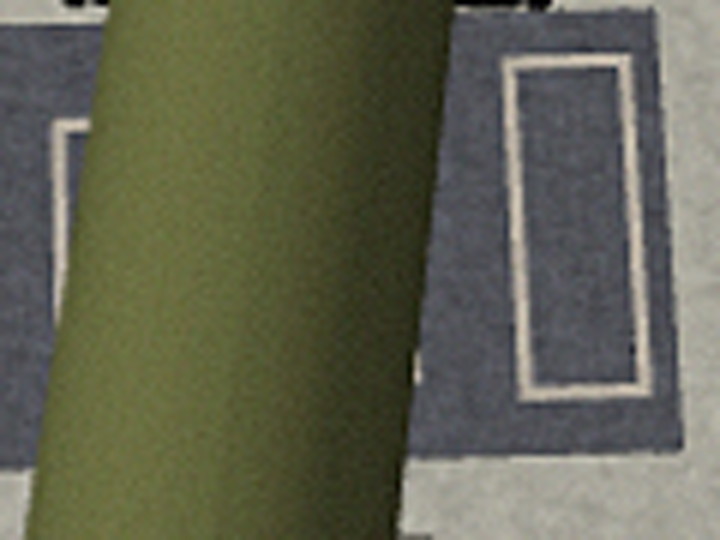

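```bash
python3 - <<'E'
from h import *
c=shot("wrist"); t=shot("top")
k=np.array([(538,158),(625,135),(705,470),(620,492)])/4.7+[120,80]-0.4
P=onz(c,k,.0235); print(P.round(4)); ctr=P.mean(0)
e=[np.linalg.norm(P[i]-P[(i+1)%4]) for i in range(4)]; print(ctr,np.round(e,4))
a=(P[0]+P[1]-P[2]-P[3])[:2]; print(np.degrees(np.arctan2(a[1],a[0])))
# top0R zoom corners harmonica (offset 265,95 scale3.3)
q=np.array([(15,110),(41,104),(73,222),(46,228)])/3.3+[265,95]-.35
for i,j in zip(range(4),(2,3,0,1)):
    p,er=tri(c,k[i],t,q[j]); print(p.round(4),er.round(4))
E
python3 go.py 0.65 -0.07 0.15 180
```

```text
[[ 0.6134 -0.0547  0.0235]
 [ 0.6073 -0.0306  0.0235]
 [ 0.7027 -0.007   0.0235]
 [ 0.7095 -0.0323  0.0235]]
[ 0.65821362 -0.03116192  0.0235    ] [0.0249 0.0983 0.0263 0.0987]
-166.49263702941664
[ 0.6137 -0.0556  0.0051] 0.0012
[ 0.6072 -0.0316  0.0099] 0.0017
[ 0.702  -0.0068  0.0274] 0.0011
[ 0.7192 -0.031  -0.0086] 0.0041
now [ 0.6891 -0.0268  0.2485] [ 1.7994e+02  6.0000e-02 -1.7990e+02] F [ 0.   0.6 -0.1] w 87.1 t 3.05 q7 [-18.0, 24.0, 26.0, 78.0, -10.0, 80.0, 97.0]
d tool-now cm [ 3.93 -4.32  9.84]  d tool-target cm [ 3.91 -4.32  9.85]  rotvec [0.001 0.001 0.002]
```

```bash
python3 go.py 0.658 -0.031 0.10 -166.5
```

```text
now [ 0.6891 -0.0268  0.2485] [ 1.7994e+02  6.0000e-02 -1.7990e+02] F [ 0.   0.6 -0.1] w 87.1 t 3.05 q7 [-18.0, 24.0, 26.0, 78.0, -10.0, 80.0, 97.0]
d tool-now cm [ 3.13 -0.43 14.84]  d tool-target cm [ 3.13  0.32 14.85]  rotvec [ 0.001  0.001 -0.234]
```

Request:
move_arm:
  steps:
    - [6.5,0.6,0,2,0,0,-0.05]
    - [6.5,0.6,0,3.5,0,0,-0.06]
    - [6.5,0.6,0,3.5,0,0,-0.06]
    - [6.5,0.65,0,3.5,0,0,-0.064]
    - [6.5,0.68,0,2.35,0,0,0]

```text
time_s: 3.47
tool_pos: [0.6564, -0.0305, 0.0963]
tool_rot: [179.9, -0.1, -166.4]
force: [-0.9, 0.9, -0.2]
grip_width: 0.0666
```

Request:
move_arm:
  steps:
    - [6.0,0,0,0,0,0,0]
    - [6.0,0,0,0,0,0,0]

```text
time_s: 3.63
tool_pos: [0.6577, -0.0312, 0.0988]
tool_rot: [180.0, -0.1, -166.6]
force: [0.1, -0.2, 1.3]
grip_width: 0.0617
```

```bash
python3 go.py 0.658 -0.031 0.03 -166.5
python3 - <<'E'
from h import *
shot("wrist","w4.png")
E
```

```text
now [ 0.6577 -0.0312  0.0988] [ 1.7995e+02 -9.0000e-02 -1.6658e+02] F [ 0.1 -0.2  1.3] w 61.7 t 3.63 q7 [-17.0, 26.0, 22.0, 92.0, -11.0, 64.0, 112.0]
d tool-now cm [-0.04  0.01  6.88]  d tool-target cm [-0.03  0.01  6.88]  rotvec [ 0.001 -0.001 -0.001]
```

View pics/w4.png

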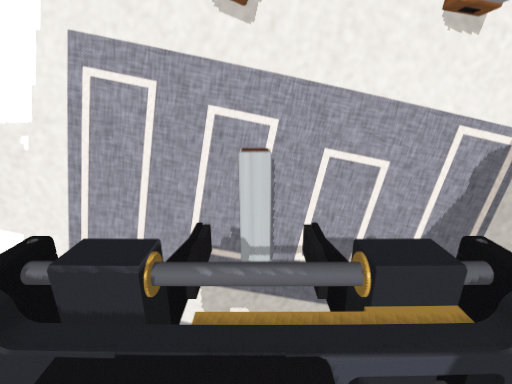

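Request:
move_arm:
  steps:
    - [6.0,0,0,2.5,0,0,0]
    - [6.0,0,0,2.5,0,0,0]
    - [6.0,0,0,1.8,0,0,0]
    - [6.0,0,0,0,0,0,0]
    - [6.0,0,0,0,0,0,0]

```text
time_s: 4.1
tool_pos: [0.66, -0.0315, 0.0328]
tool_rot: [-180.0, 0.1, -166.6]
force: [0.0, -0.5, 1.4]
grip_width: 0.0601
```

Request:
move_arm:
  steps:
    - [2.0,0,0,0,0,0,0]
    - [2.0,0,0,0,0,0,0]
    - [2.0,0,0,0,0,0,0]
    - [2.0,0,0,0,0,0,0]
    - [2.0,0,0,0,0,0,0]
  force: 20

```text
time_s: 4.52
tool_pos: [0.6591, -0.0317, 0.0319]
tool_rot: [-180.0, 0.1, -166.6]
force: [-0.6, -0.6, 0.1]
grip_width: 0.0343
```

```bash
python3 go.py 0.638 0.290 0.12 178.2
```

```text
now [ 0.6591 -0.0317  0.0319] [-1.7999e+02  8.0000e-02 -1.6658e+02] F [-0.6 -0.6  0.1] w 34.3 t 4.52 q7 [-16.0, 31.0, 21.0, 95.0, -13.0, 57.0, 113.0]
d tool-now cm [-5.43 31.78 -8.8 ]  d tool-target cm [ 3.12 32.09 -8.81]  rotvec [0.    0.001 0.266]
```

Request:
move_arm:
  steps:
    - [2.0,0,0,0,0,0,0]
    - [2.0,0,0,0,0,0,0]
    - [2.0,0,0,0,0,0,0]
    - [2.0,0,0,0,0,0,0]

```text
time_s: 4.85
tool_pos: [0.6587, -0.0318, 0.0314]
tool_rot: [-180.0, 0.0, -166.6]
force: [-0.9, 0.0, 2.4]
grip_width: 0.0265
```

Request:
move_arm:
  steps:
    - [2.0,0,0,-2,0,0,0]
    - [2.0,0,0,-3,0,0,0]
    - [2.0,0,0,-3,0,0,0.066]
    - [2.0,0,0,0,0,0,0.1]
    - [2.0,0,0,0,0,0,0.1]

```text
time_s: 5.27
tool_pos: [0.66, -0.0319, 0.1134]
tool_rot: [180.0, 0.2, 177.9]
force: [-0.1, -0.3, -1.5]
grip_width: 0.0269
```

```bash
python3 go.py 0.638 0.290 0.12 178.2
```

```text
now [ 0.66   -0.0319  0.1134] [179.96   0.24 177.89] F [-0.1 -0.3 -1.5] w 26.9 t 5.27 q7 [-19.0, 26.0, 25.0, 91.0, -12.0, 65.0, 97.0]
d tool-now cm [ 3.38 32.09 -0.65]  d tool-target cm [ 3.21 32.1  -0.66]  rotvec [ 0.001  0.004 -0.005]
```

Request:
move_arm:
  steps:
    - [2.0,0.3,2.5,0,0,0,0]
    - [2.0,0.5,3.5,0,0,0,0]
    - [2.0,0.5,3.5,0,0,0,0]
    - [2.0,0.5,3.5,0,0,0,0]
    - [2.0,0.5,3.5,0,0,0,0]

```text
time_s: 5.68
tool_pos: [0.64, 0.1354, 0.1105]
tool_rot: [-180.0, -0.0, 178.2]
force: [0.5, 0.8, -1.3]
grip_width: 0.0267
```

Request:
move_arm:
  steps:
    - [2.0,0.3,3.5,0,0,0,0]
    - [2.0,0.3,3.5,0,0,0,0]
    - [2.0,0.3,3.5,0,0,0,0]
    - [2.0,0.2,3.5,0,0,0,0]
    - [2.0,0,1.5,0,0,0,0]

```text
time_s: 6.1
tool_pos: [0.6323, 0.2968, 0.1102]
tool_rot: [179.8, -0.1, 178.6]
force: [-0.4, 1.2, 0.1]
grip_width: 0.0267
```

Request:
move_arm:
  steps:
    - [2.0,0,0,0,0,0,0]
    - [2.0,0,0,0,0,0,0]
    - [2.0,0,0,0,0,0,0]

```text
time_s: 6.35
tool_pos: [0.6351, 0.2869, 0.1106]
tool_rot: [-179.9, -0.0, 178.1]
force: [0.5, 0.7, -1.6]
grip_width: 0.0272
```

```bash
python3 go.py 0.638 0.290 0.031 178.2;  python3 - <<'E'
from h import *
shot("wrist","w5.png")
E
```

```text
now [0.6351 0.2869 0.1106] [-1.7988e+02 -1.0000e-02  1.7807e+02] F [ 0.5  0.7 -1.6] w 27.2 t 6.35 q7 [-41.0, 30.0, 20.0, 85.0, -10.0, 67.0, 69.0]
d tool-now cm [-0.28  0.34  7.96]  d tool-target cm [-0.28  0.32  7.96]  rotvec [-0.002 -0.    -0.002]
```

View pics/w5.png

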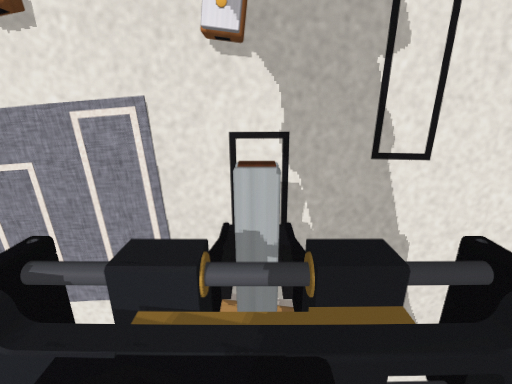

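Request:
move_arm:
  steps:
    - [2.0,-0.14,0.16,2.5,0,0,0]
    - [2.0,-0.14,0.16,2.5,0,0,0]
    - [2.0,0,0,2.0,0,0,0]
    - [2.0,0,0,0.6,0,0,0]
    - [2.0,0,0,0.4,0,0,0]

```text
time_s: 6.82
tool_pos: [0.6373, 0.2899, 0.0297]
tool_rot: [-179.9, -0.1, 178.0]
force: [0.2, 0.4, -1.4]
grip_width: 0.0267
```

Request:
move_arm:
  steps:
    - [2.0,0,0,0,0,0,0]
    - [2.0,0,0,0,0,0,0]
    - [2.0,0,0,0,0,0,0]

```text
time_s: 7.07
tool_pos: [0.6389, 0.2924, 0.033]
tool_rot: [179.9, 0.2, 178.2]
force: [0.1, -0.4, -1.0]
grip_width: 0.0269
```

```bash
python3 go.py 0.638 0.290 0.0295 178.2
```

```text
now [0.6389 0.2924 0.033 ] [1.7992e+02 1.5000e-01 1.7815e+02] F [ 0.1 -0.4 -1. ] w 26.9 t 7.07 q7 [-40.0, 35.0, 18.0, 88.0, -12.0, 59.0, 69.0]
d tool-now cm [ 0.09 -0.24  0.35]  d tool-target cm [ 0.08 -0.24  0.35]  rotvec [ 0.001  0.003 -0.001]
```

Request:
move_arm:
  steps:
    - [2.0,0,0,0,0,0,0]
    - [2.0,0,0,0,0,0,0]
    - [2.0,0,0,0,0,0,0]

```text
time_s: 7.32
tool_pos: [0.638, 0.2925, 0.0318]
tool_rot: [180.0, 0.1, 178.2]
force: [-0.1, -0.2, -1.6]
grip_width: 0.0264
```

Request:
move_arm:
  steps:
    - [2.0,0,0,0,0,0,0]
    - [2.0,0,0,0,0,0,0]

```text
time_s: 7.48
tool_pos: [0.6377, 0.2924, 0.0312]
tool_rot: [180.0, 0.0, 178.2]
force: [0.4, 0.7, -2.0]
grip_width: 0.0265
```

Request:
move_arm:
  steps:
    - [2.0,0,-0.22,0.0,0,0,0]
    - [2.0,0,0,0.15,0,0,0]
    - [2.0,0,0,0,0,0,0]
    - [2.0,0,0,0,0,0,0]
    - [2.0,0,0,0,0,0,0]

```text
time_s: 7.9
tool_pos: [0.6375, 0.29, 0.0295]
tool_rot: [-180.0, -0.0, 178.2]
force: [0.6, 0.2, -1.8]
grip_width: 0.0266
```

Request:
move_arm:
  steps:
    - [4.5,0,0,0,0,0,0]
    - [4.5,0,0,0,0,0,0]
    - [4.5,0,0,0,0,0,0]
    - [4.5,0,0,0,0,0,0]
    - [4.5,0,0,0,0,0,0]

```text
time_s: 8.32
tool_pos: [0.6377, 0.2902, 0.0297]
tool_rot: [180.0, 0.0, 178.2]
force: [0.1, 0.3, 0.2]
grip_width: 0.0438
```

Request:
move_arm:
  steps:
    - [4.5,0,0,-2,0,0,0]
    - [4.5,0,0,-3,0,0,0]
    - [4.5,0,0,-4,0,0,0]
    - [4.5,0,0,-4,0,0,0]
    - [4.5,0,0,-2,0,0,0]

```text
time_s: 8.73
tool_pos: [0.6396, 0.2907, 0.1857]
tool_rot: [179.8, 0.4, 178.2]
force: [0.7, 0.8, 1.0]
grip_width: 0.0449
```

```bash
python3 go.py 0.45 0.27 0.15 165;  python3 - <<'E'
from h import *
shot("wrist","w6.png")
E
```

```text
now [0.6396 0.2907 0.1857] [179.79   0.37 178.17] F [0.7 0.8 1. ] w 44.9 t 8.73 q7 [-41.0, 27.0, 20.0, 80.0, -9.0, 74.0, 68.0]
d tool-now cm [18.91 -2.69  3.43]  d tool-target cm [17.78 -6.91  3.57]  rotvec [0.004 0.006 0.23 ]
```

View pics/w6.png

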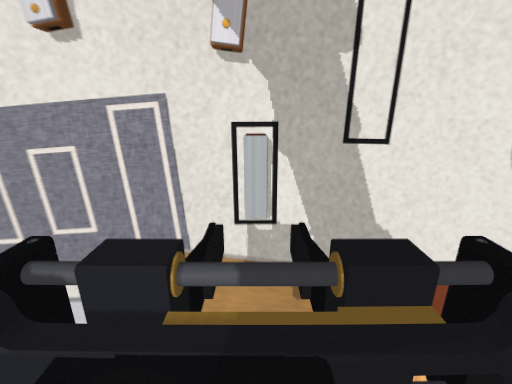

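Run:
```python
from h import *
t=shot("top","t6.png")
for n,p in dict(b=((164,208.5),(156.8,245.2)),d=((233.3,217),(235.5,240)),a=((300.2,208.2),(294.1,252.1)),c=((369.1,206.9),(369,237))).items():
    P=onz(t,p,.03); d=P[0]-P[1]; print(n,P.mean(0).round(4),np.linalg.norm(d).round(4),np.degrees(np.arctan2(d[1],d[0])).round(1))
```

```text
b [0.4312 0.2755 0.03  ] 0.097 -8.5
d [0.4283 0.0829 0.03  ] 0.0602 6.4
a [ 0.4255 -0.0799  0.03  ] 0.1155 -8.3
c [ 0.4478 -0.2675  0.03  ] 0.079 -2.3
```

View pics/t6.png

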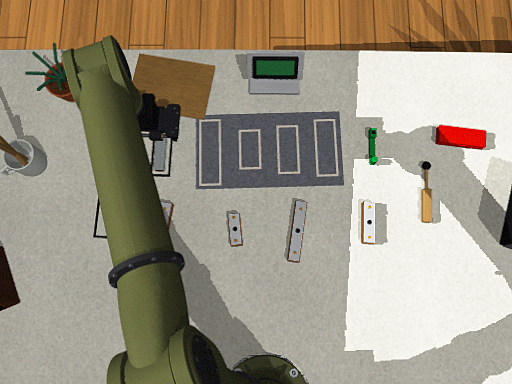

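```bash
python3 go.py 0.4317 0.275 0.13 171.5
```

```text
now [0.6405 0.2911 0.1859] [179.71   0.51 178.17] F [ 0.6 -0.6 -0.3] w 44.8 t 8.83 q7 [-41.0, 27.0, 20.0, 80.0, -9.0, 74.0, 68.0]
d tool-now cm [20.86 -2.3   5.4 ]  d tool-target cm [20.41 -4.68  5.59]  rotvec [0.006 0.009 0.116]
```

Request:
move_arm:
  steps:
    - [5.0,3,-0.6,0,0,0,0.04]
    - [5.0,3.5,-0.8,0,0,0,0.04]
    - [5.0,3.5,-0.8,0.5,0,0,0.037]
    - [5.0,3.5,-0.8,1,0,0,0]
    - [5.0,3.5,-0.8,1,0,0,0]

```text
time_s: 9.25
tool_pos: [0.4627, 0.2695, 0.1534]
tool_rot: [-180.0, -0.0, 171.5]
force: [-0.1, 0.9, -0.3]
grip_width: 0.05
```

Request:
move_arm:
  steps:
    - [5.0,3.5,-0.4,1.5,0,0,0]
    - [5.0,0,0,1.5,0,0,0]
    - [5.0,0,0,0,0,0,0]
    - [5.0,0,0,0,0,0,0]
    - [5.0,0,0,0,0,0,0]

```text
time_s: 9.67
tool_pos: [0.4309, 0.2713, 0.1252]
tool_rot: [180.0, 0.1, 171.4]
force: [0.0, 0.7, 0.8]
grip_width: 0.0497
```

```bash
python3 go.py 0.4317 0.275 0.028 171.5;  python3 - <<'E'
from h import *
shot("wrist","w7.png")
E
```

```text
now [0.4309 0.2713 0.1252] [1.7997e+02 8.0000e-02 1.7141e+02] F [0.  0.7 0.8] w 49.7 t 9.67 q7 [-53.0, 7.0, 19.0, 112.0, -2.0, 61.0, 48.0]
d tool-now cm [-0.01  0.38  9.72]  d tool-target cm [-0.02  0.38  9.72]  rotvec [ 0.001  0.001 -0.002]
```

View pics/w7.png

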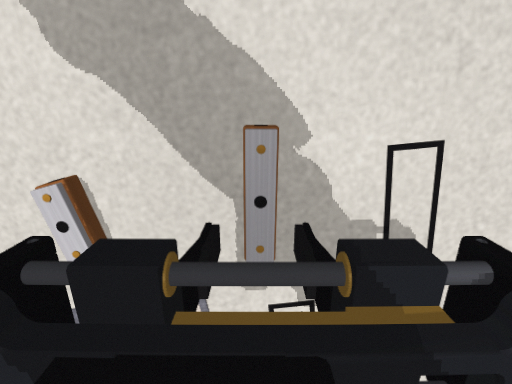

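```bash
cat > bar.py <<'E'
import sys
from meas import *
def bar(z=.03,fn=None,pr=True,hint=None):
    c=shot("wrist",fn); im,hsv=masks(c); H=260
    dots=[b for b in blobs((im.max(2)<60)[:H],15,400) if b[1][2]<24 and b[1][3]<24]
    cop=[b for b in blobs(((hsv[...,0]>10)&(hsv[...,0]<24)&(hsv[...,1]>120)&(hsv[...,2]>120))[:H],8,300) if b[1][2]<20 and b[1][3]<20]
    for b in dots: print("dot",b[0],onz(c,b[0],z)[0].round(4))
    for b in cop: print("screw",b[0],b[1][4],onz(c,b[0],z)[0].round(4))
    P=[onz(c,b[0],z)[0] for b in cop]
    for i in range(len(P)):
        for j in range(i):
            d=P[i]-P[j]
            L=np.linalg.norm(d)
            for n,l in dict(a=160,b=135,c=110,d=85).items():
                if abs(L-l*.00072)<.0035:
                    m=(P[i]+P[j])/2
                    if any(np.linalg.norm(m-onz(c,q[0],z)[0])<.006 for q in dots): print("BAR",n,m.round(4),"L",L.round(4),"yaw",(np.degrees(np.arctan2(d[1],d[0]))+90)%180-90)
if __name__=="__main__": bar(float(sys.argv[1]),sys.argv[2] if len(sys.argv)>2 else None)
E
python3 bar.py .03; python3 go.py 0.4317 0.275 0.028 171.5
```

```text
dot [259.8 201. ] [0.4316 0.2754 0.03  ]
dot [ 61.7 226.2] [0.4285 0.0831 0.03  ]
screw [260.3 147.7] 43 [0.3832 0.283  0.03  ]
screw [ 46.  197.2] 44 [0.3982 0.0792 0.03  ]
screw [258.8 247.4] 20 [0.479  0.2674 0.03  ]
screw [ 75.5 253.5] 35 [0.459  0.0858 0.03  ]
BAR b [0.4311 0.2752 0.03  ] L 0.0971 yaw -9.231390046726503
BAR d [0.4286 0.0825 0.03  ] L 0.0612 yaw 6.178315037817626
now [0.4312 0.2714 0.1255] [1.7994e+02 1.0000e-01 1.7139e+02] F [ 0.3 -0.7  0.1] w 49.9 t 9.77 q7 [-53.0, 7.0, 19.0, 112.0, -2.0, 61.0, 48.0]
d tool-now cm [0.02 0.35 9.75]  d tool-target cm [0.   0.36 9.75]  rotvec [ 0.001  0.002 -0.002]
```

Request:
move_arm:
  steps:
    - [5.0,0,0.35,2.5,0,0,0.007]
    - [5.0,0,0,3.5,0,0,0]
    - [5.0,0,0,3.2,0,0,0]
    - [5.0,0,0,0.4,0,0,0]
    - [5.0,0,0,0,0,0,0]

```text
time_s: 10.18
tool_pos: [0.4301, 0.274, 0.0277]
tool_rot: [-179.9, -0.1, 171.0]
force: [0.9, -0.0, 0.3]
grip_width: 0.05
```

Request:
move_arm:
  steps:
    - [2.5,0,0,0,0,0,0]
    - [2.5,0,0,0,0,0,0]
    - [2.5,0,0,0,0,0,0]
    - [2.5,0,0,0,0,0,0]
    - [2.5,0,0,0,0,0,0]
  force: 25

```text
time_s: 10.6
tool_pos: [0.4307, 0.2752, 0.0298]
tool_rot: [179.9, 0.1, 171.1]
force: [-0.1, -1.4, 4.3]
grip_width: 0.032
```

```bash
python3 go.py 0.658 -0.1615 0.13 182.1
```

```text
now [0.4307 0.2752 0.0298] [1.7991e+02 8.0000e-02 1.7107e+02] F [-0.1 -1.4  4.3] w 32.0 t 10.6 q7 [-52.0, 15.0, 18.0, 116.0, -6.0, 50.0, 51.0]
d tool-now cm [-29.24 -39.6  -10.04]  d tool-target cm [-21.11 -44.47 -10.02]  rotvec [ 0.001  0.002 -0.192]
```

Request:
move_arm:
  steps:
    - [2.5,0,0,-1.5,0,0,0]
    - [2.5,0,0,-3,0,0,0]
    - [2.5,0,0,-3.5,0,0,-0.06]
    - [2.5,0,0,-2,0,0,-0.07]
    - [2.5,0,0,0,0,0,-0.064]

```text
time_s: 11.02
tool_pos: [0.4326, 0.2767, 0.1338]
tool_rot: [179.7, 0.4, -177.6]
force: [0.9, 0.8, -1.9]
grip_width: 0.0321
```

Request:
move_arm:
  steps:
    - [2.5,-1,-2.2,0,0,0,0]
    - [2.5,-1.6,-3.4,0,0,0,0]
    - [2.5,-1.6,-3.4,0,0,0,0]
    - [2.5,-1.6,-3.4,0,0,0,0]
    - [2.5,-1.6,-3.4,0,0,0,0]

```text
time_s: 11.43
tool_pos: [0.5102, 0.1183, 0.1288]
tool_rot: [180.0, 0.0, -177.8]
force: [0.7, -0.2, -1.0]
grip_width: 0.0318
```

Request:
move_arm:
  steps:
    - [2.5,-1.6,-3.4,0,0,0,0]
    - [2.5,-1.6,-3.4,0,0,0,0]
    - [2.5,-1.6,-3.4,0,0,0,0]
    - [2.5,-1.6,-3.4,0,0,0,0]
    - [2.5,-1.6,-3.4,0,0,0,0]

```text
time_s: 11.85
tool_pos: [0.5967, -0.0485, 0.1286]
tool_rot: [180.0, -0.0, -177.8]
force: [1.4, 0.5, -1.7]
grip_width: 0.0319
```

```bash
python3 go.py 0.658 -0.1615 0.13 182.1
```

```text
now [ 0.5967 -0.0485  0.1286] [ 179.97   -0.   -177.78] F [ 1.4  0.5 -1.7] w 31.9 t 11.85 q7 [-25.0, 19.0, 32.0, 100.0, -11.0, 64.0, 103.0]
d tool-now cm [ -5.69 -11.53  -0.15]  d tool-target cm [ -5.71 -11.52  -0.14]  rotvec [ 0.001 -0.     0.002]
```

Request:
move_arm:
  steps:
    - [2.5,-1.6,-3.2,0,0,0,0]
    - [2.5,-1.6,-3.2,0,0,0,0]
    - [2.5,-1.6,-3.2,1,0,0,0]
    - [2.5,-0.7,-1.6,2,0,0,0]
    - [2.5,0,0,2,0,0,0]

```text
time_s: 12.27
tool_pos: [0.6566, -0.1639, 0.0789]
tool_rot: [-179.7, 0.2, -178.2]
force: [-1.1, 0.1, -1.0]
grip_width: 0.0315
```

Request:
move_arm:
  steps:
    - [2.5,0,0,0,0,0,0]
    - [2.5,0,0,0,0,0,0]
    - [2.5,0,0,0,0,0,0]
    - [2.5,0,0,0,0,0,0]
    - [2.5,0,0,0,0,0,0]

```text
time_s: 12.68
tool_pos: [0.6566, -0.156, 0.0803]
tool_rot: [180.0, 0.2, -177.7]
force: [0.7, 0.1, -1.5]
grip_width: 0.0317
```

```bash
python3 go.py 0.658 -0.1615 0.032 182.1
python3 - <<'E'
from h import *
shot("wrist","w8.png")
E
```

```text
now [ 0.6566 -0.156   0.0803] [ 1.7999e+02  1.5000e-01 -1.7772e+02] F [ 0.7  0.1 -1.5] w 31.7 t 12.68 q7 [-13.0, 31.0, 32.0, 91.0, -18.0, 63.0, 116.0]
d tool-now cm [-0.1  -0.56  4.83]  d tool-target cm [-0.12 -0.56  4.83]  rotvec [0.    0.003 0.003]
```

View pics/w8.png

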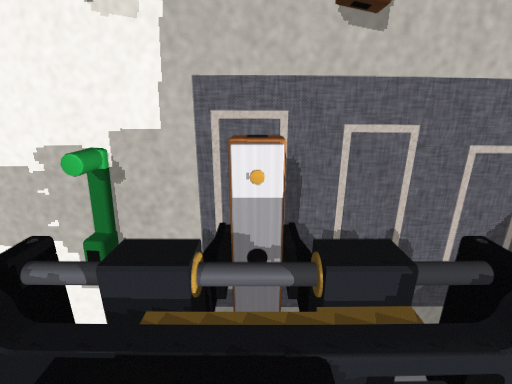

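Request:
move_arm:
  steps:
    - [2.5,-0.1,-0.55,2,0,0,0]
    - [2.5,0,0,2,0,0,0]
    - [2.5,0,0,0.4,0,0,0]
    - [2.5,0,0,0,0,0,0]
    - [2.5,0,0,0,0,0,0]

```text
time_s: 13.15
tool_pos: [0.6573, -0.1621, 0.0354]
tool_rot: [180.0, 0.0, -177.8]
force: [0.9, -0.3, -2.3]
grip_width: 0.0319
```

Request:
move_arm:
  steps:
    - [2.5,0,0,0,0,0,0]
    - [2.5,0,0,0,0,0,0]
    - [2.5,0,0,0,0,0,0]
    - [2.5,0,0,0,0,0,0]

```text
time_s: 13.48
tool_pos: [0.6573, -0.1624, 0.0353]
tool_rot: [-180.0, 0.1, -177.8]
force: [-0.2, -0.1, -1.8]
grip_width: 0.0319
```

```bash
python3 go.py 0.6575 -0.1615 0.0312 182.1
```

```text
now [ 0.6573 -0.1624  0.0353] [-1.800e+02  7.000e-02 -1.778e+02] F [-0.2 -0.1 -1.8] w 31.9 t 13.48 q7 [-11.0, 34.0, 31.0, 92.0, -20.0, 59.0, 117.0]
d tool-now cm [-0.02  0.09  0.41]  d tool-target cm [-0.02  0.09  0.41]  rotvec [-0.     0.001  0.002]
```

Request:
move_arm:
  steps:
    - [2.5,0,0.08,0.25,0,0,0]
    - [2.5,0,0,0.15,0,0,0]
    - [2.5,0,0,0,0,0,0]
    - [2.5,0,0,0,0,0,0]
    - [2.5,0,0,0,0,0,0]

```text
time_s: 13.9
tool_pos: [0.6573, -0.1616, 0.0319]
tool_rot: [180.0, 0.1, -177.8]
force: [-2.0, 0.7, 5.5]
grip_width: 0.0315
```

Request:
move_arm:
  steps:
    - [4.6,0,0,0,0,0,0]
    - [4.6,0,0,0,0,0,0]
    - [4.6,0,0,0,0,0,0]
    - [4.6,0,0,0,0,0,0]

```text
time_s: 14.23
tool_pos: [0.6567, -0.1615, 0.0303]
tool_rot: [180.0, -0.0, -177.8]
force: [0.7, -0.7, 0.3]
grip_width: 0.0445
```

Request:
move_arm:
  steps:
    - [4.8,0,0,-1.5,0,0,0]
    - [4.8,0,0,-3,0,0,0]
    - [4.8,0,0,-3.5,0,0,0]
    - [4.8,0,0,-3.5,0,0,0]
    - [4.8,0,0,-1,0,0,0]

```text
time_s: 14.65
tool_pos: [0.6597, -0.163, 0.1632]
tool_rot: [-179.9, 0.5, -177.8]
force: [1.3, 0.0, 0.9]
grip_width: 0.0477
```

```bash
python3 bar.py 0.032 w9.png;  python3 go.py 0.448 -0.2675 0.13 177.7
```

```text
dot [  9.1 126.6] [ 0.6042 -0.4115  0.032 ]
dot [276.4 130.9] [ 0.5995 -0.1453  0.032 ]
dot [505.8 148.8] [0.6072 0.0895 0.032 ]
dot [487.1 168.4] [0.6282 0.076  0.032 ]
dot [501.2 167.4] [0.6265 0.0908 0.032 ]
dot [274.9 179.4] [ 0.6488 -0.1439  0.032 ]
dot [484.3 176.5] [0.6369 0.0756 0.032 ]
dot [478.8 181.8] [0.6429 0.0714 0.032 ]
dot [258.5 187.6] [ 0.6583 -0.1606  0.032 ]
dot [486.8 189.8] [0.6513 0.0828 0.032 ]
dot [464.1 195.4] [0.6585 0.0597 0.032 ]
dot [154.1 210.9] [ 0.689  -0.2724  0.032 ]
dot [463.3 205.6] [0.6701 0.0621 0.032 ]
dot [491. 205.] [0.6683 0.0929 0.032 ]
dot [471.4 210.1] [0.6749 0.0727 0.032 ]
dot [142.5 213.6] [ 0.6927 -0.2854  0.032 ]
dot [444.4 215.9] [0.6828 0.0443 0.032 ]
dot [504.6 219.2] [0.6843 0.1139 0.032 ]
dot [465.1 228.1] [0.6966 0.0718 0.032 ]
dot [274.4 229.2] [ 0.7056 -0.1411  0.032 ]
dot [243.2 232.4] [ 0.7108 -0.1754  0.032 ]
dot [502.9 231.9] [0.6998 0.1172 0.032 ]
dot [424.5 233.1] [0.7043 0.027  0.032 ]
dot [439.  241.4] [0.714  0.0462 0.032 ]
dot [251.1 246.2] [ 0.7277 -0.1661  0.032 ]
dot [276.6 249.1] [ 0.7303 -0.1372  0.032 ]
dot [256.5 253.6] [ 0.737  -0.1597  0.032 ]
dot [442.3 253.4] [0.7293 0.0541 0.032 ]
screw [143.7  16.4] 14 [ 0.5051 -0.2675  0.032 ]
screw [258.4 140.8] 39 [ 0.6098 -0.1626  0.032 ]
screw [174.2 256.4] 53 [ 0.7445 -0.2539  0.032 ]
now [ 0.6599 -0.163   0.1631] [-179.88    0.59 -177.83] F [ 0.5 -0.7  1.4] w 48.1 t 14.7 q7 [-13.0, 27.0, 34.0, 86.0, -16.0, 71.0, 115.0]
d tool-now cm [21.61 -9.64  3.11]  d tool-target cm [ 20.75 -11.29   3.31]  rotvec [-0.002  0.01   0.078]
```

View pics/w9.png

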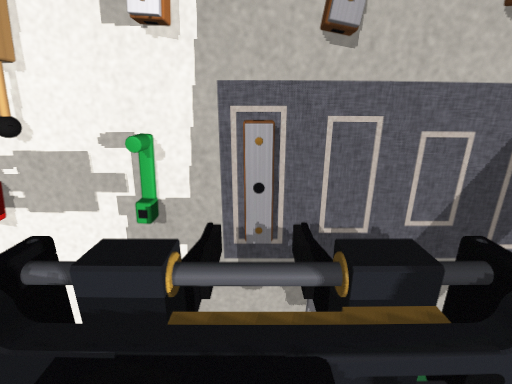

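Request:
move_arm:
  steps:
    - [5.0,2.5,-1,0,0,0,0.026]
    - [5.0,3.5,-1.6,0,0,0,0.026]
    - [5.0,3.5,-1.8,0,0,0,0.026]
    - [5.0,3.5,-1.8,0.5,0,0,0]
    - [5.0,3.5,-1.8,1,0,0,0]

```text
time_s: 15.12
tool_pos: [0.4895, -0.2405, 0.141]
tool_rot: [-180.0, 0.1, 177.7]
force: [0.3, -1.2, 0.5]
grip_width: 0.0503
```

Request:
move_arm:
  steps:
    - [5.0,3.5,-1.8,1,0,0,0]
    - [5.0,1.5,-0.8,1,0,0,0]
    - [5.0,0,0,0,0,0,0]
    - [5.0,0,0,0,0,0,0]
    - [5.0,0,0,0,0,0,0]

```text
time_s: 15.53
tool_pos: [0.4408, -0.2631, 0.1209]
tool_rot: [180.0, 0.1, 177.8]
force: [0.5, -0.2, -0.2]
grip_width: 0.0501
```

```bash
sed -i 's/    for b in dots: print/    if 0: print/; s/    for b in cop: print/    if 0: print/' bar.py; python3 bar.py 0.03 w10.png;  python3 go.py 0.448 -0.2675 0.029 177.7
```

```text
BAR c [ 0.4494 -0.2671  0.03  ] L 0.0794 yaw -2.090416596609927
now [ 0.4413 -0.263   0.121 ] [-1.7999e+02  7.0000e-02  1.7782e+02] F [ 1.8 -0.   0.4] w 49.7 t 15.58 q7 [-10.0, 9.0, 41.0, 112.0, -7.0, 61.0, 122.0]
d tool-now cm [-0.68 -0.43  9.2 ]  d tool-target cm [-0.69 -0.43  9.2 ]  rotvec [-0.     0.001  0.002]
```

View pics/w10.png

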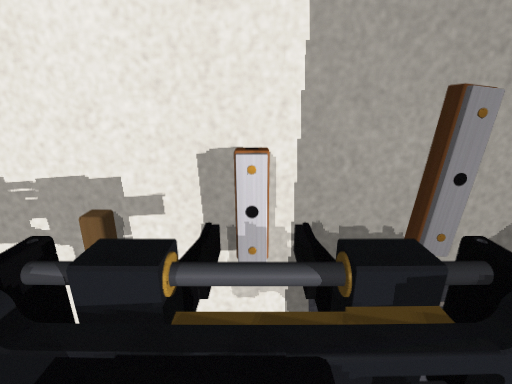

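Request:
move_arm:
  steps:
    - [5.0,-0.76,-0.42,2.5,0,0,0]
    - [5.0,0,0,3.3,0,0,0]
    - [5.0,0,0,3.0,0,0,0]
    - [5.0,0,0,0.4,0,0,0]
    - [5.0,0,0,0,0,0,0]

```text
time_s: 16.0
tool_pos: [0.4475, -0.267, 0.0273]
tool_rot: [180.0, -0.2, 177.8]
force: [1.0, 0.6, 0.6]
grip_width: 0.0504
```

Request:
move_arm:
  steps:
    - [5.0,0,0,0,0,0,0]
    - [2.5,0,0,0,0,0,0]
    - [2.5,0,0,0,0,0,0]
    - [2.5,0,0,0,0,0,0]
    - [2.5,0,0,0,0,0,0]

```text
time_s: 16.42
tool_pos: [0.4477, -0.2682, 0.0293]
tool_rot: [-180.0, 0.1, 177.7]
force: [-0.6, -0.5, 3.0]
grip_width: 0.0317
```

Request:
move_arm:
  steps:
    - [2.5,0,0,0,0,0,0]
    - [2.5,0,0,0,0,0,0]

```text
time_s: 16.58
tool_pos: [0.4477, -0.2682, 0.0292]
tool_rot: [180.0, 0.1, 177.7]
force: [-0.8, 1.2, 5.4]
grip_width: 0.0321
```

```bash
python3 go.py 0.6515 -0.0565 0.13 182.1
```

```text
now [ 0.4477 -0.2682  0.0292] [1.7999e+02 7.0000e-02 1.7773e+02] F [-0.8  1.2  5.4] w 32.1 t 16.58 q7 [-6.0, 19.0, 39.0, 115.0, -15.0, 51.0, 128.0]
d tool-now cm [-19.53  21.96 -10.05]  d tool-target cm [-21.14  20.41 -10.08]  rotvec [ 0.     0.001 -0.076]
```

Request:
move_arm:
  steps:
    - [2.5,0,0,-1.5,0,0,0]
    - [2.5,0,0,-3,0,0,-0.026]
    - [2.5,0,0,-3.5,0,0,-0.05]
    - [2.5,-1,1,-2,0,0,0]
    - [2.5,-2.5,2.5,0,0,0,0]

```text
time_s: 17.0
tool_pos: [0.4805, -0.2378, 0.1334]
tool_rot: [-179.8, 0.4, -178.4]
force: [1.0, -2.0, -1.6]
grip_width: 0.0316
```

Request:
move_arm:
  steps:
    - [2.5,-2.9,2.8,0,0,0,0]
    - [2.5,-2.9,2.8,0,0,0,0]
    - [2.5,-2.9,2.8,0,0,0,0]
    - [2.5,-2.9,2.8,0,0,0,0]
    - [2.5,-2.9,2.8,0,0,0,0]

```text
time_s: 17.42
tool_pos: [0.6214, -0.085, 0.128]
tool_rot: [180.0, -0.0, -177.9]
force: [0.9, -1.1, -0.7]
grip_width: 0.0316
```

Request:
move_arm:
  steps:
    - [2.5,-2,2,0,0,0,0]
    - [2.5,-1,0.8,2,0,0,0]
    - [2.5,0,0,2,0,0,0]
    - [2.5,0,0,1,0,0,0]
    - [2.5,0,0,0,0,0,0]

```text
time_s: 17.83
tool_pos: [0.647, -0.0578, 0.075]
tool_rot: [-180.0, -0.4, -177.9]
force: [-0.4, -0.3, -0.9]
grip_width: 0.0316
```

Request:
move_arm:
  steps:
    - [2.5,0,0,0,0,0,0]
    - [2.5,0,0,0,0,0,0]
    - [2.5,0,0,0,0,0,0]

```text
time_s: 18.08
tool_pos: [0.6504, -0.0586, 0.0801]
tool_rot: [180.0, 0.1, -178.0]
force: [-0.8, -0.4, -1.6]
grip_width: 0.0314
```

```bash
python3 go.py 0.6503 -0.0566 0.0312 182.1
```

```text
now [ 0.6504 -0.0586  0.0801] [ 1.80e+02  1.40e-01 -1.78e+02] F [-0.8 -0.4 -1.6] w 31.4 t 18.08 q7 [-21.0, 28.0, 31.0, 94.0, -16.0, 62.0, 106.0]
d tool-now cm [0.01 0.2  4.89]  d tool-target cm [-0.    0.2   4.89]  rotvec [ 0.     0.002 -0.002]
```

Request:
move_arm:
  steps:
    - [2.5,0,0.2,2,0,0,0]
    - [2.5,0,0,2.2,0,0,0]
    - [2.5,0,0,0.5,0,0,0]
    - [2.5,0,0,0,0,0,0]
    - [2.5,0,0,0,0,0,0]

```text
time_s: 18.5
tool_pos: [0.6501, -0.0561, 0.0326]
tool_rot: [-180.0, 0.1, -178.0]
force: [-0.2, 1.4, -1.2]
grip_width: 0.032
```

Request:
move_arm:
  steps:
    - [2.5,0,0,0,0,0,0]
    - [2.5,0,0,0,0,0,0]
    - [2.5,0,0,0,0,0,0]
    - [2.5,0,0,0,0,0,0]

```text
time_s: 18.83
tool_pos: [0.6499, -0.0557, 0.0319]
tool_rot: [180.0, 0.0, -177.9]
force: [1.1, 0.2, -1.0]
grip_width: 0.0319
```

```bash
python3 go.py 0.6503 -0.0566 0.0312 182.1
```

```text
now [ 0.6499 -0.0557  0.0319] [ 1.8000e+02  3.0000e-02 -1.7793e+02] F [ 1.1  0.2 -1. ] w 31.9 t 18.83 q7 [-20.0, 31.0, 30.0, 96.0, -18.0, 57.0, 108.0]
d tool-now cm [-0.04 -0.09  0.07]  d tool-target cm [-0.04 -0.09  0.07]  rotvec [ 0.     0.001 -0.   ]
```

Request:
move_arm:
  steps:
    - [2.5,-0.04,-0.09,0.1,0,0,0]
    - [2.5,0,0,0,0,0,0]
    - [2.5,0,0,0,0,0,0]
    - [4.6,0,0,0,0,0,0]
    - [4.6,0,0,0,0,0,0]

```text
time_s: 19.25
tool_pos: [0.6503, -0.0568, 0.0306]
tool_rot: [-180.0, 0.0, -177.9]
force: [0.1, -0.3, 1.0]
grip_width: 0.0388
```

Request:
move_arm:
  steps:
    - [4.6,0,0,0,0,0,0]
    - [4.6,0,0,0,0,0,0]
    - [4.8,0,0,-2,0,0,0]
    - [4.8,0,0,-3.5,0,0,0]
    - [4.8,0,0,-3.5,0,0,0]

```text
time_s: 19.67
tool_pos: [0.6488, -0.0566, 0.12]
tool_rot: [-180.0, -0.2, -177.9]
force: [1.7, -1.5, 0.6]
grip_width: 0.0477
```

Request:
move_arm:
  steps:
    - [4.8,0,0,-3,0,0,0]
    - [4.8,0,0,0,0,0,0]
    - [4.8,0,0,0,0,0,0]

```text
time_s: 19.92
tool_pos: [0.6516, -0.0569, 0.153]
tool_rot: [180.0, 0.3, -177.9]
force: [-0.2, -0.1, -0.3]
grip_width: 0.048
```

```bash
python3 bar.py 0.032 w11.png;  python3 go.py 0.448 -0.082 0.13 171.7
```

```text
BAR b [ 0.657  -0.1606  0.032 ] L 0.0956 yaw 2.1253995820637073
now [ 0.6503 -0.0566  0.151 ] [ 1.7999e+02  7.0000e-02 -1.7793e+02] F [ 0.  -0.1 -1.1] w 47.8 t 19.97 q7 [-22.0, 24.0, 32.0, 91.0, -14.0, 69.0, 105.0]
d tool-now cm [20.31 -1.81  2.07]  d tool-target cm [19.65 -5.44  2.1 ]  rotvec [0.    0.001 0.181]
```

View pics/w11.png

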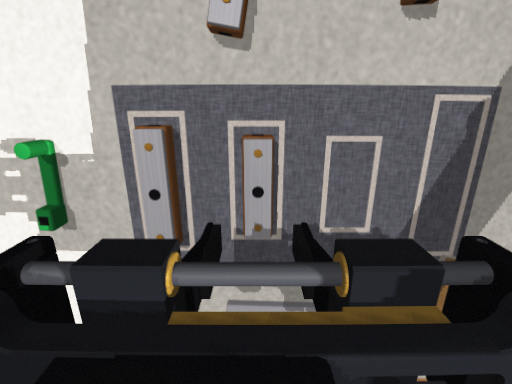

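Request:
move_arm:
  steps:
    - [5.0,2.5,-0.2,0,0,0,0.06]
    - [5.0,3.5,-0.6,0,0,0,0.06]
    - [5.0,3.5,-0.8,0,0,0,0.06]
    - [5.0,3.4,-0.9,0.5,0,0,0]
    - [5.0,3.4,-0.9,1,0,0,0]

```text
time_s: 20.38
tool_pos: [0.4825, -0.0779, 0.1342]
tool_rot: [-180.0, -0.1, 171.8]
force: [-0.2, -0.6, 0.8]
grip_width: 0.05
```

Request:
move_arm:
  steps:
    - [5.0,3,-0.8,0.5,0,0,0]
    - [5.0,0,0,0,0,0,0]
    - [5.0,0,0,0,0,0,0]
    - [5.0,0,0,0,0,0,0]
    - [5.0,0,0,0,0,0,0]

```text
time_s: 20.8
tool_pos: [0.4548, -0.0812, 0.1305]
tool_rot: [-180.0, 0.0, 171.8]
force: [0.4, 0.2, -0.7]
grip_width: 0.0498
```

```bash
python3 bar.py 0.03 w12.png;  python3 go.py 0.4499 -0.0836 0.029 171.7
```

```text
BAR d [0.4279 0.0828 0.03  ] L 0.0602 yaw 4.721427068827708
now [ 0.4549 -0.0813  0.1306] [-1.7994e+02  3.0000e-02  1.7179e+02] F [ 0.3 -0.3  1. ] w 49.8 t 20.85 q7 [-30.0, 0.0, 37.0, 118.0, 0.0, 62.0, 89.0]
d tool-now cm [ 0.46 -0.29 10.16]  d tool-target cm [ 0.46 -0.3  10.16]  rotvec [-0.001  0.     0.002]
```

View pics/w12.png

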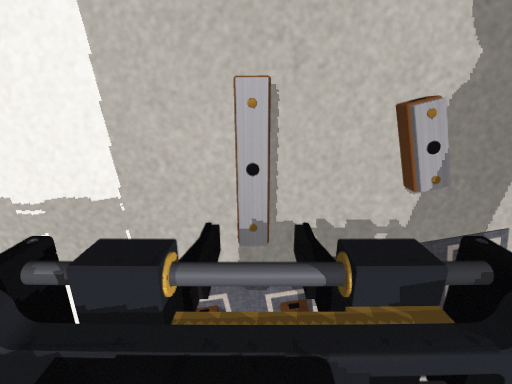

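Run:
```python
from h import *
c=shot("wrist")
P=onz(c,[(252,102.5),(252.5,169.5),(253,228)],.03); print(P.round(4)); d=P[2]-P[0]; print(np.linalg.norm(d),np.degrees(np.arctan2(d[1],d[0])))
```

```text
[[ 0.3686 -0.0719  0.03  ]
 [ 0.4259 -0.08    0.03  ]
 [ 0.4835 -0.0881  0.03  ]]
0.1160749495143567 -8.023662308679137
```

Request:
move_arm:
  steps:
    - [5.0,0.4,-0.26,2.5,0,0,0]
    - [5.0,0,0,3.5,0,0,0]
    - [5.0,0,0,3.5,0,0,0]
    - [5.0,0,0,0.6,0,0,0]
    - [5.0,0,0,0,0,0,0]

```text
time_s: 21.32
tool_pos: [0.4479, -0.0835, 0.0279]
tool_rot: [-179.9, -0.3, 171.8]
force: [-0.2, 1.1, 1.2]
grip_width: 0.0501
```

Request:
move_arm:
  steps:
    - [5.0,0,0,0,0,0,0]
    - [2.5,0,0,0,0,0,0]
    - [2.5,0,0,0,0,0,0]
    - [2.5,0,0,0,0,0,0]
    - [2.5,0,0,0,0,0,0]
  force: 35

```text
time_s: 21.73
tool_pos: [0.4503, -0.0835, 0.0305]
tool_rot: [180.0, 0.1, 171.8]
force: [-0.8, 0.3, 2.4]
grip_width: 0.0316
```

Request:
move_arm:
  steps:
    - [2.5,0,0,0,0,0,0]
    - [2.5,0,0,0,0,0,0]

```text
time_s: 21.9
tool_pos: [0.4503, -0.0834, 0.0304]
tool_rot: [180.0, 0.1, 171.8]
force: [-0.6, -0.3, 7.0]
grip_width: 0.0316
```

```bash
python3 go.py 0.668 0.158 0.13 182
```

```text
now [ 0.4503 -0.0834  0.0304] [1.7997e+02 9.0000e-02 1.7177e+02] F [-0.6 -0.3  7. ] w 31.6 t 21.9 q7 [-28.0, 10.0, 37.0, 124.0, -8.0, 49.0, 96.0]
d tool-now cm [-18.11  27.02  -9.91]  d tool-target cm [-22.6   23.37  -9.96]  rotvec [ 0.     0.002 -0.178]
```

Request:
move_arm:
  steps:
    - [2.5,0,0,-1.5,0,0,0]
    - [2.5,0,0,-3,0,0,-0.03]
    - [2.5,0,0,-3.5,0,0,-0.05]
    - [2.5,-1,1,-2,0,0,-0.05]
    - [2.5,-2.5,2.5,0,0,0,-0.05]

```text
time_s: 22.32
tool_pos: [0.4864, -0.0527, 0.1341]
tool_rot: [179.9, 0.4, -178.2]
force: [1.6, -1.6, -1.2]
grip_width: 0.0318
```

Request:
move_arm:
  steps:
    - [2.5,-2.8,2.9,0,0,0,0]
    - [2.5,-2.8,2.9,0,0,0,0]
    - [2.5,-2.8,2.9,0,0,0,0]
    - [2.5,-2.8,2.9,0,0,0,0]
    - [2.5,-2.8,2.9,0,0,0,0]

```text
time_s: 22.73
tool_pos: [0.6206, 0.1025, 0.1289]
tool_rot: [180.0, -0.1, -177.9]
force: [0.7, -0.7, -0.2]
grip_width: 0.0311
```

```bash
python3 go.py 0.6678 0.1582 0.08 182
```

```text
now [0.6206 0.1025 0.1289] [ 1.7998e+02 -6.0000e-02 -1.7790e+02] F [ 0.7 -0.7 -0.2] w 31.1 t 22.73 q7 [-36.0, 22.0, 30.0, 95.0, -12.0, 66.0, 89.0]
d tool-now cm [-4.93  5.39  4.88]  d tool-target cm [-4.91  5.4   4.89]  rotvec [ 0.    -0.001  0.002]
```

Request:
move_arm:
  steps:
    - [2.5,-2.4,2.6,0,0,0,0]
    - [2.5,-1.7,1.9,1.5,0,0,0]
    - [2.5,-0.5,0.6,2,0,0,0]
    - [2.5,0,0,1.3,0,0,0]
    - [2.5,0,0,0,0,0,0]

```text
time_s: 23.15
tool_pos: [0.661, 0.1528, 0.0768]
tool_rot: [-179.9, -0.5, -177.9]
force: [-1.3, -0.5, -1.3]
grip_width: 0.032
```

Request:
move_arm:
  steps:
    - [2.5,0,0,0,0,0,0]
    - [2.5,0,0,0,0,0,0]
    - [2.5,0,0,0,0,0,0]
    - [2.5,0,0,0,0,0,0]

```text
time_s: 23.48
tool_pos: [0.6648, 0.1525, 0.0833]
tool_rot: [180.0, 0.1, -178.0]
force: [-1.1, -0.5, -1.7]
grip_width: 0.0319
```

```bash
python3 go.py 0.6678 0.1582 0.032 182;python3 - <<'E'
from h import *
shot("wrist","w13.png")
E
```

```text
now [0.6648 0.1525 0.0833] [ 1.7996e+02  1.3000e-01 -1.7800e+02] F [-1.1 -0.5 -1.7] w 31.9 t 23.48 q7 [-36.0, 31.0, 28.0, 89.0, -16.0, 64.0, 88.0]
d tool-now cm [-0.3   0.56  5.13]  d tool-target cm [-0.31  0.56  5.13]  rotvec [0.001 0.002 0.   ]
```

View pics/w13.png

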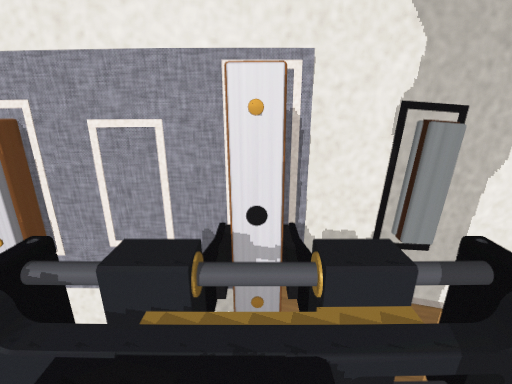

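Request:
move_arm:
  steps:
    - [2.5,-0.3,0.56,2,0,0,0]
    - [2.5,0,0,2.2,0,0,0]
    - [2.5,0,0,0.6,0,0,0]
    - [2.5,0,0,0,0,0,0]
    - [2.5,0,0,0,0,0,0]

```text
time_s: 23.95
tool_pos: [0.6672, 0.1587, 0.0342]
tool_rot: [180.0, 0.0, -177.9]
force: [0.8, -0.2, -1.6]
grip_width: 0.0318
```

Request:
move_arm:
  steps:
    - [2.5,0,0,0,0,0,0]
    - [2.5,0,0,0,0,0,0]
    - [2.5,0,0,0,0,0,0]
    - [2.5,0,0,0,0,0,0]

```text
time_s: 24.28
tool_pos: [0.6671, 0.1589, 0.0339]
tool_rot: [180.0, 0.0, -177.9]
force: [0.2, 0.1, -1.0]
grip_width: 0.0316
```

```bash
python3 go.py 0.6678 0.1582 0.0324 182
```

```text
now [0.6671 0.1589 0.0339] [ 1.7999e+02  3.0000e-02 -1.7793e+02] F [ 0.2  0.1 -1. ] w 31.6 t 24.28 q7 [-35.0, 34.0, 27.0, 90.0, -17.0, 59.0, 88.0]
d tool-now cm [-0.06 -0.07  0.15]  d tool-target cm [-0.06 -0.07  0.15]  rotvec [0.    0.001 0.001]
```

Request:
move_arm:
  steps:
    - [2.5,-0.06,-0.07,0.15,0,0,0]
    - [2.5,0,0,0,0,0,0]
    - [2.5,0,0,0,0,0,0]
    - [4.6,0,0,0,0,0,0]
    - [4.6,0,0,0,0,0,0]

```text
time_s: 24.7
tool_pos: [0.6677, 0.1582, 0.0322]
tool_rot: [-180.0, 0.0, -177.9]
force: [0.7, 1.0, -0.5]
grip_width: 0.039
```

Request:
move_arm:
  steps:
    - [4.6,0,0,0,0,0,0]
    - [4.6,0,0,0,0,0,0]
    - [4.8,0,0,-2,0,0,0]
    - [4.8,0,0,-3.5,0,0,0]
    - [4.8,0,0,-3.5,0,0,0]

```text
time_s: 25.12
tool_pos: [0.6664, 0.1579, 0.1215]
tool_rot: [-179.9, -0.2, -177.9]
force: [1.3, 0.4, 0.7]
grip_width: 0.048
```

Request:
move_arm:
  steps:
    - [4.8,0,0,-3,0,0,0]
    - [4.8,0,0,0,0,0,0]
    - [4.8,0,0,0,0,0,0]

```text
time_s: 25.37
tool_pos: [0.6691, 0.1584, 0.1549]
tool_rot: [179.9, 0.3, -177.9]
force: [-1.0, -0.6, -0.2]
grip_width: 0.0482
```

```bash
python3 bar.py 0.032 w14.png;  python3 go.py 0.448 0.085 0.13 185.5
```

```text
BAR c [ 0.6512 -0.0553  0.032 ] L 0.0794 yaw 2.0783388461607757
BAR a [0.6424 0.1583 0.032 ] L 0.1153 yaw 2.3025777839913673
now [0.6678 0.1583 0.1526] [ 1.7996e+02  6.0000e-02 -1.7793e+02] F [-0.4  0.9  0.3] w 48.0 t 25.42 q7 [-37.0, 28.0, 29.0, 85.0, -14.0, 71.0, 86.0]
d tool-now cm [22.23 -6.54  2.24]  d tool-target cm [22.58 -5.19  2.26]  rotvec [ 0.001  0.001 -0.06 ]
```

View pics/w14.png

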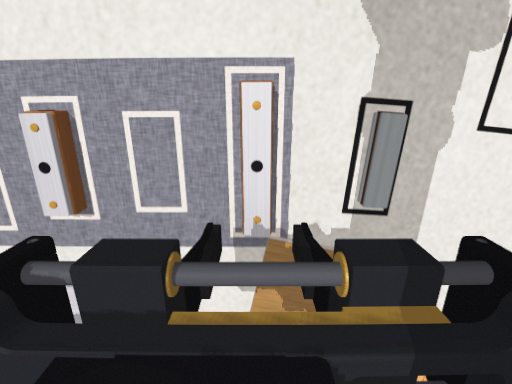

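Request:
move_arm:
  steps:
    - [5.0,2.5,-0.6,0,0,0,-0.02]
    - [5.0,3.5,-0.9,0,0,0,-0.02]
    - [5.0,3.6,-0.9,0,0,0,-0.022]
    - [5.0,3.6,-0.9,0.5,0,0,0]
    - [5.0,3.6,-0.9,1,0,0,0]

```text
time_s: 25.83
tool_pos: [0.5012, 0.1032, 0.1357]
tool_rot: [-180.0, -0.1, -174.3]
force: [-0.2, -0.1, 1.0]
grip_width: 0.0501
```

Request:
move_arm:
  steps:
    - [5.0,3.6,-0.9,0.5,0,0,0]
    - [5.0,1.9,-0.3,0,0,0,0]
    - [5.0,0,0,0,0,0,0]
    - [5.0,0,0,0,0,0,0]
    - [5.0,0,0,0,0,0,0]

```text
time_s: 26.25
tool_pos: [0.4501, 0.0867, 0.1317]
tool_rot: [-180.0, 0.0, -174.3]
force: [-0.7, 0.7, 0.7]
grip_width: 0.05
```

```bash
python3 bar.py 0.03 w15.png;  python3 go.py 0.4463 0.0844 0.029 185.7
```

```text
BAR d [0.4287 0.0832 0.03  ] L 0.0613 yaw 6.274394806820425
now [0.4505 0.0867 0.1319] [-1.7997e+02  2.0000e-02 -1.7436e+02] F [ 0.6  1.5 -0.6] w 50.3 t 26.3 q7 [-44.0, -0.0, 30.0, 118.0, 0.0, 62.0, 81.0]
d tool-now cm [ 0.44 -0.18 10.29]  d tool-target cm [ 0.44 -0.19 10.29]  rotvec [-0.001  0.    -0.001]
```

View pics/w15.png

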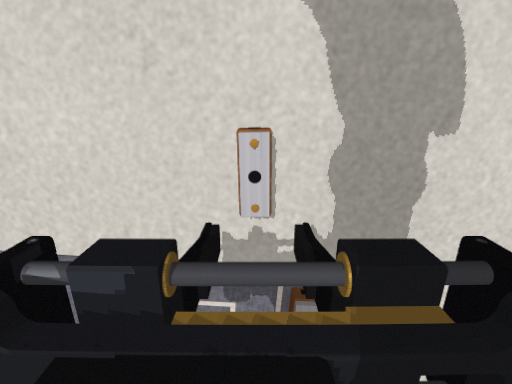

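Request:
move_arm:
  steps:
    - [5.0,0.4,-0.13,2.5,0,0,-0.009]
    - [5.0,0,0,3.5,0,0,0]
    - [5.0,0,0,3.5,0,0,0]
    - [5.0,0,0,0.8,0,0,0]
    - [5.0,0,0,0,0,0,0]

```text
time_s: 26.72
tool_pos: [0.445, 0.084, 0.0274]
tool_rot: [-179.8, -0.3, -173.9]
force: [0.4, 0.3, 0.1]
grip_width: 0.0501
```

Request:
move_arm:
  steps:
    - [5.0,0,0,0,0,0,0]
    - [2.5,0,0,0,0,0,0]
    - [2.5,0,0,0,0,0,0]
    - [2.5,0,0,0,0,0,0]
    - [2.5,0,0,0,0,0,0]
  force: 30

```text
time_s: 27.13
tool_pos: [0.4464, 0.0849, 0.0296]
tool_rot: [180.0, 0.1, -173.8]
force: [-0.3, -0.1, 1.1]
grip_width: 0.0315
```

Request:
move_arm:
  steps:
    - [2.5,0,0,0,0,0,0]
    - [2.5,0,0,0,0,0,0]

```text
time_s: 27.3
tool_pos: [0.4464, 0.0849, 0.0296]
tool_rot: [180.0, 0.1, -173.9]
force: [-0.1, -0.5, 3.3]
grip_width: 0.0316
```

```bash
python3 go.py 0.6685 0.0486 0.13 182.1
```

```text
now [0.4464 0.0849 0.0296] [ 1.7997e+02  7.0000e-02 -1.7385e+02] F [-0.1 -0.5  3.3] w 31.6 t 27.3 q7 [-43.0, 9.0, 31.0, 124.0, -6.0, 49.0, 87.0]
d tool-now cm [-21.71  -5.99 -10.02]  d tool-target cm [-22.06  -4.44 -10.04]  rotvec [0.001 0.001 0.071]
```

Request:
move_arm:
  steps:
    - [2.5,0,0,-1.5,0,0,0]
    - [2.5,0,0,-3,0,0,0.03]
    - [2.5,0,0,-3.5,0,0,0.041]
    - [2.5,-1.5,-0.3,-2,0,0,0]
    - [2.5,-3,-0.6,0,0,0,0]

```text
time_s: 27.72
tool_pos: [0.4921, 0.0793, 0.1336]
tool_rot: [179.7, 0.3, -177.8]
force: [0.4, 0.5, 0.5]
grip_width: 0.0315
```

Request:
move_arm:
  steps:
    - [2.5,-3.8,-0.8,0,0,0,0]
    - [2.5,-3.8,-0.8,0,0,0,0]
    - [2.5,-3.8,-0.8,0,0,0,0]
    - [2.5,-3.8,-0.8,0,0,0,0]
    - [2.5,-1.8,-0.3,1,0,0,0]

```text
time_s: 28.13
tool_pos: [0.6673, 0.0472, 0.1203]
tool_rot: [-179.9, 0.3, -178.0]
force: [-0.1, 0.4, -0.4]
grip_width: 0.032
```

Request:
move_arm:
  steps:
    - [2.5,0,0,2,0,0,0]
    - [2.5,0,0,1.5,0,0,0]
    - [2.5,0,0,0,0,0,0]
    - [2.5,0,0,0,0,0,0]
    - [2.5,0,0,0,0,0,0]

```text
time_s: 28.55
tool_pos: [0.6621, 0.0489, 0.0847]
tool_rot: [180.0, 0.0, -177.9]
force: [0.0, 0.2, -0.2]
grip_width: 0.0318
```

```bash
python3 go.py 0.6684 0.0485 0.0318 182.1
```

```text
now [0.6621 0.0489 0.0847] [ 1.7997e+02  2.0000e-02 -1.7790e+02] F [ 0.   0.2 -0.2] w 31.8 t 28.55 q7 [-31.0, 30.0, 33.0, 92.0, -17.0, 63.0, 98.0]
d tool-now cm [-0.63 -0.06  5.29]  d tool-target cm [-0.63 -0.06  5.29]  rotvec [ 0.001  0.    -0.   ]
```

Request:
move_arm:
  steps:
    - [2.5,-0.6,-0.05,2,0,0,0]
    - [2.5,0,0,2.3,0,0,0]
    - [2.5,0,0,0.7,0,0,0]
    - [2.5,0,0,0,0,0,0]
    - [2.5,0,0,0,0,0,0]

```text
time_s: 28.97
tool_pos: [0.6686, 0.0484, 0.0352]
tool_rot: [180.0, 0.0, -177.9]
force: [-0.4, -0.5, 0.5]
grip_width: 0.0315
```

Request:
move_arm:
  steps:
    - [2.5,0,0,0,0,0,0]
    - [2.5,0,0,0,0,0,0]
    - [2.5,0,0,0,0,0,0]
    - [2.5,0,0,0,0,0,0]

```text
time_s: 29.3
tool_pos: [0.6689, 0.0483, 0.035]
tool_rot: [180.0, 0.1, -177.9]
force: [0.2, -0.2, -0.9]
grip_width: 0.0316
```

```bash
python3 go.py 0.6684 0.0485 0.0318 182.1
```

```text
now [0.6689 0.0483 0.035 ] [ 1.7998e+02  8.0000e-02 -1.7793e+02] F [ 0.2 -0.2 -0.9] w 31.6 t 29.3 q7 [-30.0, 33.0, 31.0, 93.0, -20.0, 59.0, 99.0]
d tool-now cm [0.05 0.02 0.32]  d tool-target cm [0.05 0.02 0.32]  rotvec [ 0.     0.001 -0.   ]
```

Request:
move_arm:
  steps:
    - [2.5,0.05,0.02,0.32,0,0,0]
    - [2.5,0,0,0,0,0,0]
    - [2.5,0,0,0,0,0,0]
    - [2.5,0,0,0,0,0,0]
    - [4.6,0,0,0,0,0,0]

```text
time_s: 29.72
tool_pos: [0.668, 0.0484, 0.0311]
tool_rot: [180.0, 0.0, -177.9]
force: [-0.1, -0.7, 0.1]
grip_width: 0.0341
```

Request:
move_arm:
  steps:
    - [4.6,0,0,0,0,0,0]
    - [4.6,0,0,0,0,0,0]
    - [4.6,0,0,0,0,0,0]
    - [4.6,0,0,-2,0,0,0]
    - [4.8,0,0,-3.5,0,0,0]

```text
time_s: 30.13
tool_pos: [0.6641, 0.0485, 0.0815]
tool_rot: [-179.9, -0.6, -177.9]
force: [1.6, 0.4, -0.3]
grip_width: 0.0467
```

Request:
move_arm:
  steps:
    - [4.8,0,0,-3.5,0,0,0]
    - [4.8,0,0,-3.5,0,0,0]
    - [4.8,0,0,-3.5,0,0,0]
    - [4.8,0,0,0,0,0,0]
    - [4.8,0,0,0,0,0,0]

```text
time_s: 30.55
tool_pos: [0.6692, 0.0483, 0.1935]
tool_rot: [180.0, 0.3, -177.9]
force: [-0.9, 0.7, -0.7]
grip_width: 0.048
```

Request:
move_arm:
  steps:
    - [4.8,0,0,0,0,0,0]
    - [4.8,0,0,0,0,0,0]

```text
time_s: 30.72
tool_pos: [0.6667, 0.0486, 0.1888]
tool_rot: [-180.0, -0.2, -177.9]
force: [-0.2, -0.2, -1.2]
grip_width: 0.0476
```

```bash
python3 bar.py 0.032 w16.png;  python3 go.py 0.5 -0.43 0.2 177
```

```text
BAR d [0.6507 0.0487 0.032 ] L 0.0614 yaw 2.0785855533305124
BAR c [ 0.6518 -0.0553  0.032 ] L 0.0792 yaw 2.051973293364995
BAR a [0.6429 0.1584 0.032 ] L 0.1153 yaw 2.2983682929048257
now [0.6667 0.0486 0.1887] [-179.98   -0.2  -177.92] F [ 0.7 -0.3  0.1] w 47.8 t 30.77 q7 [-32.0, 25.0, 35.0, 86.0, -15.0, 74.0, 96.0]
d tool-now cm [ 18.4  -47.22  -1.05]  d tool-target cm [ 14.15 -48.66  -1.13]  rotvec [-0.    -0.003  0.089]
```

View pics/w16.png

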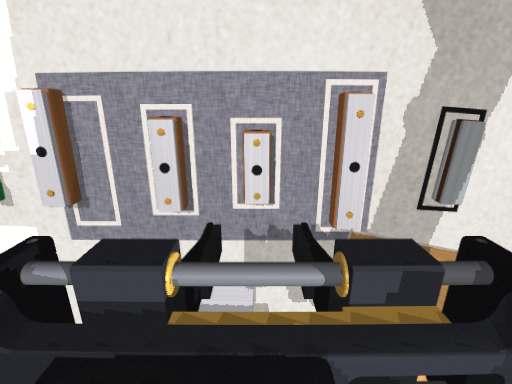

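```bash
python3 - <<'E'
from h import *
c=shot("wrist"); t=shot("top","t16.png")
P=onz(c,[(31,106),(41,152),(51,193.5)],.032); print(P.round(4)); d=P[2]-P[0]; print(np.linalg.norm(d),np.degrees(np.arctan2(d[1],d[0])))
E
python3 go.py 0.655 -0.19 0.19 182
```

```text
[[ 0.5893 -0.1943  0.032 ]
 [ 0.6385 -0.193   0.032 ]
 [ 0.6871 -0.1909  0.032 ]]
0.09789373374957794 1.984071611607893
now [0.667  0.0485 0.1891] [-1.7998e+02 -1.6000e-01 -1.7792e+02] F [-0.5  0.5 -1. ] w 48.2 t 30.87 q7 [-32.0, 25.0, 35.0, 86.0, -15.0, 74.0, 96.0]
d tool-now cm [  2.07 -23.79  -0.07]  d tool-target cm [  2.04 -23.79  -0.09]  rotvec [-0.    -0.003  0.001]
```

View pics/t16.png

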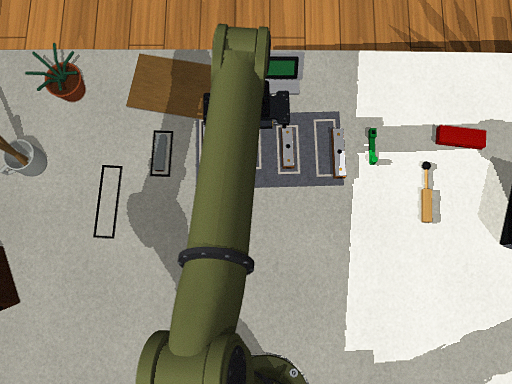

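Request:
move_arm:
  steps:
    - [5.0,0.4,-2.4,0,0,0,0]
    - [5.0,0.5,-3.5,0,0,0,0]
    - [5.0,0.5,-3.5,0,0,0,0]
    - [5.0,0.5,-3.5,0,0,0,0]
    - [5.0,0.5,-3.5,0.5,0,0,0]

```text
time_s: 31.28
tool_pos: [0.6497, -0.1179, 0.186]
tool_rot: [-180.0, 0.0, -177.9]
force: [-0.4, 0.3, 0.5]
grip_width: 0.0499
```

Request:
move_arm:
  steps:
    - [5.0,0.5,-3.5,1,0,0,0]
    - [5.0,0.5,-3,1.5,0,0,0]
    - [5.0,0,-1,1,0,0,0]
    - [5.0,0,0,0,0,0,0]
    - [5.0,0,0,0,0,0,0]

```text
time_s: 31.7
tool_pos: [0.642, -0.1911, 0.1496]
tool_rot: [179.9, -0.1, -178.0]
force: [0.5, 0.3, -0.3]
grip_width: 0.05
```

Request:
move_arm:
  steps:
    - [5.0,0,0,0,0,0,0]
    - [5.0,0,0,0,0,0,0]
    - [5.0,0,0,0,0,0,0]

```text
time_s: 31.95
tool_pos: [0.6436, -0.1894, 0.1515]
tool_rot: [180.0, 0.1, -177.7]
force: [-0.3, 0.2, 0.3]
grip_width: 0.0498
```

```bash
python3 bar.py 0.032 w17.png;  python3 go.py 0.64 -0.193 0.031 182
```

```text
now [ 0.6434 -0.1898  0.1515] [ 1.7997e+02  7.0000e-02 -1.7777e+02] F [ 1.   0.6 -0. ] w 50.0 t 32.0 q7 [-14.0, 28.0, 38.0, 88.0, -18.0, 70.0, 119.0]
d tool-now cm [ 0.37 -0.31 12.05]  d tool-target cm [ 0.35 -0.3  12.05]  rotvec [0.    0.001 0.004]
```

View pics/w17.png

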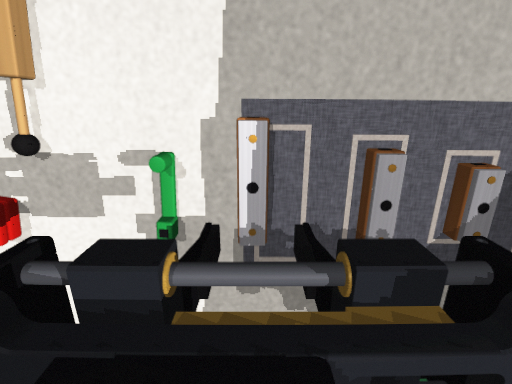

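Run:
```python
from h import *
c=shot("wrist")
P=onz(c,[(252.5,139),(252.5,187.5),(252.5,232)],.032); print(P.round(4)); d=P[2]-P[0]; print(np.linalg.norm(d),np.degrees(np.arctan2(d[1],d[0])))
```

```text
[[ 0.5897 -0.195   0.032 ]
 [ 0.6376 -0.1933  0.032 ]
 [ 0.6867 -0.1916  0.032 ]]
0.09703259294976015 1.9653532567534642
```

Request:
move_arm:
  steps:
    - [5.0,0.55,-0.33,2.5,0,0,0]
    - [5.0,0,0,3.8,0,0,0]
    - [5.0,0,0,3.8,0,0,0]
    - [5.0,0,0,1.9,0,0,0]
    - [5.0,0,0,0,0,0,0]

```text
time_s: 32.47
tool_pos: [0.6365, -0.1945, 0.0292]
tool_rot: [180.0, -0.1, -177.9]
force: [0.2, -1.2, -0.8]
grip_width: 0.0496
```

Request:
move_arm:
  steps:
    - [5.0,0,0,0,0,0,0]
    - [5.0,0,0,0,0,0,0]
    - [2.5,0,0,0,0,0,0]
    - [2.5,0,0,0,0,0,0]
    - [2.5,0,0,0,0,0,0]
  force: 25

```text
time_s: 32.88
tool_pos: [0.6374, -0.195, 0.0312]
tool_rot: [180.0, 0.0, -177.9]
force: [-0.3, -0.7, 0.2]
grip_width: 0.0371
```

Request:
move_arm:
  steps:
    - [2.5,0,0,0,0,0,0]
    - [2.5,0,0,0,0,0,0]
    - [2.5,0,0,0,0,0,0]

```text
time_s: 33.13
tool_pos: [0.6373, -0.1949, 0.0311]
tool_rot: [180.0, 0.0, -177.9]
force: [-0.2, 0.7, 1.4]
grip_width: 0.0316
```

```bash
python3 go.py 0.6578 -0.1614 0.07 182.1
```

```text
now [ 0.6373 -0.1949  0.0311] [ 1.7997e+02  2.0000e-02 -1.7791e+02] F [-0.2  0.7  1.4] w 31.6 t 33.13 q7 [-11.0, 34.0, 35.0, 94.0, -22.0, 59.0, 122.0]
d tool-now cm [-2.17  3.27 -3.88]  d tool-target cm [-2.17  3.27 -3.89]  rotvec [ 0.  0. -0.]
```

Request:
move_arm:
  steps:
    - [2.5,0,0,-1.5,0,0,0]
    - [2.5,0,0,-1.5,0,0,0]
    - [2.5,-1.0,1.6,0,0,0,0]
    - [2.5,-1.0,1.6,0,0,0,0]
    - [2.5,0,0,0,0,0,0]

```text
time_s: 33.55
tool_pos: [0.6593, -0.1574, 0.0628]
tool_rot: [179.8, 0.2, -177.6]
force: [1.1, 1.9, -1.3]
grip_width: 0.0318
```

Request:
move_arm:
  steps:
    - [2.5,0,0,0,0,0,0]
    - [2.5,0,0,0,0,0,0]
    - [2.5,0,0,0,0,0,0]
    - [2.5,0,0,0,0,0,0]
    - [2.5,0,0,0,0,0,0]

```text
time_s: 33.97
tool_pos: [0.6556, -0.1635, 0.061]
tool_rot: [-180.0, -0.0, -178.0]
force: [-0.4, 0.5, -1.5]
grip_width: 0.0317
```

```bash
python3 go.py 0.6573 -0.1614 0.0315 182.1
```

```text
now [ 0.6556 -0.1635  0.061 ] [-1.7998e+02 -1.0000e-02 -1.7800e+02] F [-0.4  0.5 -1.5] w 31.7 t 33.97 q7 [-14.0, 33.0, 35.0, 91.0, -21.0, 62.0, 118.0]
d tool-now cm [-0.18  0.2   2.95]  d tool-target cm [-0.18  0.2   2.95]  rotvec [-0.    -0.    -0.002]
```

Request:
move_arm:
  steps:
    - [2.5,-0.18,0.18,1.5,0,0,0]
    - [2.5,0,0,1.2,0,0,0]
    - [2.5,0,0,0,0,0,0]
    - [2.5,0,0,0,0,0,0]
    - [2.5,0,0,0,0,0,0]

```text
time_s: 34.38
tool_pos: [0.6571, -0.1605, 0.033]
tool_rot: [180.0, -0.1, -177.9]
force: [-0.0, -1.1, -1.7]
grip_width: 0.0317
```

Request:
move_arm:
  steps:
    - [2.5,0,0,0,0,0,0]
    - [2.5,0,0,0,0,0,0]
    - [2.5,0,0,0,0,0,0]

```text
time_s: 34.63
tool_pos: [0.6578, -0.1606, 0.034]
tool_rot: [180.0, 0.0, -177.9]
force: [-0.2, 0.4, -2.5]
grip_width: 0.0319
```

```bash
python3 go.py 0.6573 -0.1614 0.0313 182.1
```

```text
now [ 0.6578 -0.1606  0.034 ] [ 1.8000e+02  1.0000e-02 -1.7792e+02] F [-0.2  0.4 -2.5] w 31.9 t 34.63 q7 [-14.0, 35.0, 34.0, 92.0, -22.0, 60.0, 119.0]
d tool-now cm [ 0.05 -0.08  0.27]  d tool-target cm [ 0.05 -0.08  0.27]  rotvec [ 0.  0. -0.]
```

Request:
move_arm:
  steps:
    - [2.5,0.04,-0.08,0.25,0,0,0]
    - [2.5,0,0,0,0,0,0]
    - [2.5,0,0,0,0,0,0]
    - [2.5,0,0,0,0,0,0]
    - [4.6,0,0,0,0,0,0]

```text
time_s: 35.05
tool_pos: [0.6575, -0.1614, 0.0316]
tool_rot: [180.0, 0.0, -177.9]
force: [0.4, -0.1, -0.4]
grip_width: 0.0338
```

Request:
move_arm:
  steps:
    - [4.6,0,0,0,0,0,0]
    - [4.6,0,0,0,0,0,0]
    - [4.6,0,0,0,0,0,0]
    - [4.6,0,0,-2,0,0,0]
    - [4.8,0,0,-3.5,0,0,0]

```text
time_s: 35.47
tool_pos: [0.6543, -0.1603, 0.0826]
tool_rot: [179.9, -0.5, -177.9]
force: [0.7, 0.6, -0.3]
grip_width: 0.0469
```

Request:
move_arm:
  steps:
    - [4.8,0,0,-3.5,0,0,0]
    - [4.8,0,0,-3.5,0,0,0]
    - [4.8,0,0,-3.5,0,0,0]
    - [4.8,0,0,0,0,0,0]
    - [4.8,0,0,0,0,0,0]

```text
time_s: 35.88
tool_pos: [0.6589, -0.1621, 0.1946]
tool_rot: [-180.0, 0.3, -177.9]
force: [-0.5, 0.0, -0.2]
grip_width: 0.048
```

Request:
move_arm:
  steps:
    - [4.8,0,0,0,0,0,0]
    - [4.8,0,0,0,0,0,0]

```text
time_s: 36.05
tool_pos: [0.6566, -0.1609, 0.1898]
tool_rot: [180.0, -0.1, -177.9]
force: [0.4, -0.6, -0.8]
grip_width: 0.048
```

```bash
python3 bar.py 0.032 w18.png;  python3 go.py 0.54 -0.43 0.18 178
```

```text
BAR d [0.6506 0.0492 0.032 ] L 0.0617 yaw 2.3579119322992312
BAR c [ 0.6518 -0.0551  0.032 ] L 0.0796 yaw 1.9412208233851374
BAR b [ 0.6583 -0.1606  0.032 ] L 0.0972 yaw 1.6422830868206972
now [ 0.6565 -0.161   0.1896] [ 1.7996e+02 -1.6000e-01 -1.7792e+02] F [-0.6  0.1 -0.6] w 48.3 t 36.1 q7 [-16.0, 27.0, 38.0, 84.0, -17.0, 75.0, 115.0]
d tool-now cm [ 12.62 -26.47   0.97]  d tool-target cm [ 10.71 -27.29   0.96]  rotvec [ 0.001 -0.003  0.071]
```

View pics/w18.png

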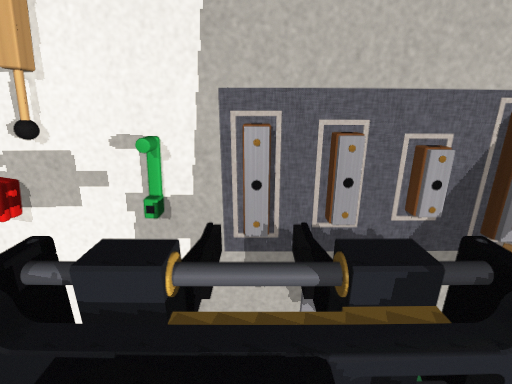

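Request:
move_arm:
  steps:
    - [4.8,1.5,-2,0,0,0,0.02]
    - [4.8,2,-3.4,0,0,0,0.03]
    - [4.8,2,-3.4,0,0,0,0.02]
    - [4.8,2,-3.4,0,0,0,0]
    - [4.8,2,-3.4,0,0,0,0]

```text
time_s: 36.52
tool_pos: [0.5588, -0.3181, 0.1902]
tool_rot: [180.0, -0.1, 178.0]
force: [0.7, 0.3, 0.2]
grip_width: 0.0479
```

Request:
move_arm:
  steps:
    - [4.8,2,-3.4,0,0,0,0]
    - [4.8,1.8,-3.4,0,0,0,0]
    - [4.8,1.5,-3.4,0,0,0,0]
    - [4.8,0.5,-1,0,0,0,0]
    - [4.8,0,0,0,0,0,0]

```text
time_s: 36.93
tool_pos: [0.4942, -0.4314, 0.1906]
tool_rot: [-179.9, -0.2, 177.6]
force: [-0.9, 0.2, 0.6]
grip_width: 0.048
```

Request:
move_arm:
  steps:
    - [4.8,0,0,0,0,0,0]
    - [4.8,0,0,0,0,0,0]
    - [4.8,0,0,0,0,0,0]

```text
time_s: 37.18
tool_pos: [0.5007, -0.4243, 0.1907]
tool_rot: [179.9, -0.0, 178.3]
force: [-0.2, 0.7, 0.7]
grip_width: 0.0479
```

```bash
python3 go.py 0.5 -0.43 0.12 177
python3 - <<'E'
from meas import *
c=shot("wrist","w19.png"); im,hsv=masks(c)
m=(hsv[...,0]>8)&(hsv[...,0]<25)&(hsv[...,1]>90)&(hsv[...,2]>90); m[262:]=0
n,l,st,ce=cv2.connectedComponentsWithStats(m.astype(np.uint8)); i=1+st[1:,4].argmax(); print("beater",ce[i],st[i],rect(c,l==i,0.024))
for b in blobs((im.max(2)<50)[:232],60,900): print(b, onz(c,b[0],.012).round(4))
E
```

```text
now [ 0.5007 -0.4243  0.1907] [ 1.7991e+02 -1.0000e-02  1.7826e+02] F [-0.2  0.7  0.7] w 47.9 t 37.18 q7 [5.0, 25.0, 44.0, 88.0, -18.0, 74.0, 139.0]
d tool-now cm [ 0.06 -0.59  7.07]  d tool-target cm [ 0.04 -0.58  7.07]  rotvec [ 0.002 -0.     0.022]
beater [254.09349845 180.82229102] [ 244  138   22  112 1615] [ 520.6 -427.3  139.8   23.    -3.1]
(array([212.5, 227.7]), [204, 223, 17, 9, 118]) [[ 0.5646 -0.4822  0.012 ]]
(array([301.3, 227.7]), [294, 223, 16, 9, 116]) [[ 0.5682 -0.3672  0.012 ]]
```

View pics/w19.png

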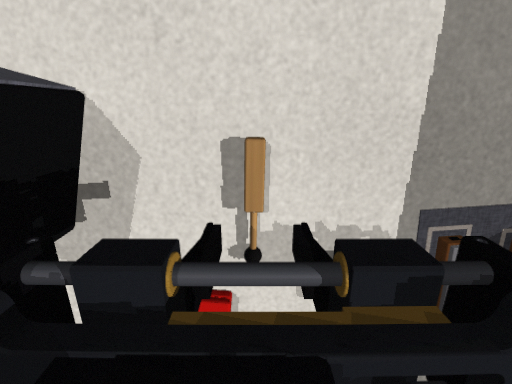

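```bash
python3 - <<'E'
from h import *
c=shot("wrist"); t=shot("top","t19.png")
for z in(0,.05,.1,.15,.2):
    print(z,onz(c,[(83,92),(72,235)],z)[:,:2].round(3).tolist(), onz(t,[(501,189),(500,243)],z)[:,:2].round(3).tolist())
# axis points handle: end mids
P=onz(c,[(255,138.5),(255,211.5)],.024); print(P.round(4),np.degrees(np.arctan2(*(P[1]-P[0])[[1,0]])))
print(onz(c,[(253,255)],.012))
E
```

```text
0 [[0.394, -0.622], [0.576, -0.679]] [[0.544, -0.64], [0.397, -0.624]]
0.05 [[0.397, -0.592], [0.552, -0.64]] [[0.534, -0.614], [0.392, -0.599]]
0.1 [[0.401, -0.561], [0.528, -0.6]] [[0.524, -0.589], [0.388, -0.574]]
0.15 [[0.405, -0.53], [0.504, -0.561]] [[0.514, -0.563], [0.384, -0.549]]
0.2 [[0.409, -0.5], [0.48, -0.522]] [[0.503, -0.538], [0.379, -0.524]]
[[ 0.4512 -0.4236  0.024 ]
 [ 0.5391 -0.4265  0.024 ]] -1.8404337669893216
[[ 0.60634904 -0.43136898  0.012     ]]
```

View pics/t19.png

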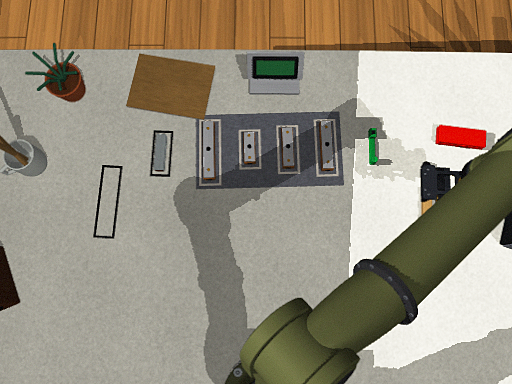

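```bash
python3 go.py 0.4955 -0.4255 0.028 177.1
```

```text
now [ 0.5003 -0.4251  0.1912] [1.7996e+02 1.0000e-02 1.7822e+02] F [ 0.2  0.2 -0.3] w 48.0 t 37.33 q7 [5.0, 25.0, 44.0, 88.0, -18.0, 74.0, 139.0]
d tool-now cm [ 0.48 -0.07 16.32]  d tool-target cm [ 0.48 -0.07 16.32]  rotvec [0.001 0.    0.019]
```

Request:
move_arm:
  steps:
    - [4.5,0.48,-0.07,2.5,0,0,0.019]
    - [4.5,0,0,3.5,0,0,0]
    - [4.5,0,0,3,0,0,0]
    - [4.5,0,0,1,0,0,0]
    - [4.5,0,0,0,0,0,0]

```text
time_s: 37.75
tool_pos: [0.4933, -0.4249, 0.0884]
tool_rot: [179.8, -0.3, 177.0]
force: [-0.4, 1.2, 0.3]
grip_width: 0.0451
```

Request:
move_arm:
  steps:
    - [4.5,0,0,0,0,0,0]
    - [4.5,0,0,0,0,0,0]
    - [4.5,0,0,0,0,0,0]

```text
time_s: 38.0
tool_pos: [0.4955, -0.4282, 0.0937]
tool_rot: [-179.9, 0.2, 177.0]
force: [-0.4, 0.1, 0.7]
grip_width: 0.0453
```

```bash
python3 go.py 0.4955 -0.4255 0.028 177.1
python3 - <<'E'
from h import *
c=shot("wrist","w20.png")
E
```

```text
now [ 0.4955 -0.4282  0.0937] [-179.89    0.18  176.98] F [-0.4  0.1  0.7] w 45.3 t 38.0 q7 [7.0, 30.0, 42.0, 94.0, -22.0, 64.0, 141.0]
d tool-now cm [0.03 0.28 6.57]  d tool-target cm [0.01 0.27 6.57]  rotvec [-0.002  0.003 -0.002]
```

View pics/w20.png

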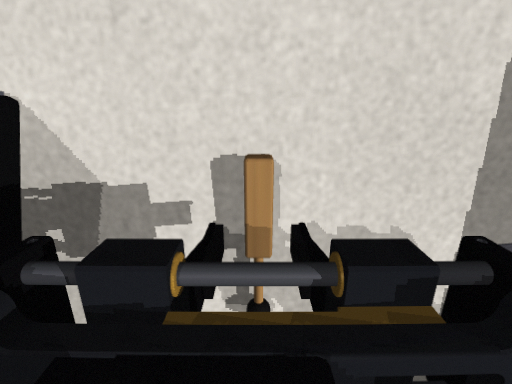

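```bash
python3 - <<'E'
from h import *
c=shot("wrist")
P=onz(c,[(259,155.5),(259.5,255)],.024); print(P.round(4),P.mean(0).round(4),np.degrees(np.arctan2(*(P[1]-P[0])[[1,0]])))
E
python3 go.py 0.4955 -0.4255 0.028 177.1
```

```text
[[ 0.4488 -0.4229  0.024 ]
 [ 0.5364 -0.4268  0.024 ]] [ 0.4926 -0.4249  0.024 ] -2.5756280914009513
now [ 0.4952 -0.4278  0.0931] [-1.7992e+02  1.5000e-01  1.7698e+02] F [-0.6  0.3 -0.2] w 45.0 t 38.1 q7 [7.0, 30.0, 42.0, 94.0, -22.0, 64.0, 141.0]
d tool-now cm [-0.01  0.24  6.51]  d tool-target cm [-0.02  0.24  6.51]  rotvec [-0.001  0.003 -0.002]
```

Request:
move_arm:
  steps:
    - [4.5,0,0.25,2.5,0,0,0]
    - [4.5,0,0,3,0,0,0]
    - [4.5,0,0,1,0,0,0]
    - [4.5,0,0,0,0,0,0]
    - [4.5,0,0,0,0,0,0]

```text
time_s: 38.52
tool_pos: [0.4947, -0.425, 0.0272]
tool_rot: [-180.0, 0.0, 177.0]
force: [0.0, -0.1, 0.6]
grip_width: 0.0449
```

Request:
move_arm:
  steps:
    - [4.5,0,0,0,0,0,0]
    - [4.5,0,0,0,0,0,0]
    - [1.8,0,0,0,0,0,0]
    - [1.8,0,0,0,0,0,0]
    - [1.8,0,0,0,0,0,0]
  force: 30

```text
time_s: 38.93
tool_pos: [0.4945, -0.4246, 0.0265]
tool_rot: [180.0, 0.0, 177.0]
force: [0.4, -0.5, 0.3]
grip_width: 0.0324
```

Request:
move_arm:
  steps:
    - [1.8,0,0,0,0,0,0]
    - [1.8,0,0,0,0,0,0]
    - [1.8,0,0,0,0,0,0]
    - [1.8,0,0,0,0,0,0]

```text
time_s: 39.27
tool_pos: [0.4945, -0.4247, 0.0264]
tool_rot: [-180.0, 0.0, 177.0]
force: [-0.1, 0.6, 0.4]
grip_width: 0.024
```

```bash
python3 go.py 0.5 -0.425 0.15 177.1
```

```text
now [ 0.4945 -0.4247  0.0264] [-1.7999e+02  1.0000e-02  1.7698e+02] F [-0.1  0.6  0.4] w 24.0 t 39.27 q7 [8.0, 34.0, 40.0, 96.0, -25.0, 58.0, 143.0]
d tool-now cm [ -0.55  -0.   -12.36]  d tool-target cm [ -0.55  -0.   -12.36]  rotvec [-0.     0.    -0.002]
```

Request:
move_arm:
  steps:
    - [1.8,0,0,-2,0,0,0]
    - [1.8,0,0,-3.5,0,0,0]
    - [1.8,0,0,-3.5,0,0,0]
    - [1.8,0,0,-3.5,0,0,0]
    - [1.8,0,0,0,0,0,0]

```text
time_s: 39.68
tool_pos: [0.497, -0.4279, 0.1591]
tool_rot: [-179.6, 0.6, 177.0]
force: [0.7, -2.0, 0.3]
grip_width: 0.0236
```

Request:
move_arm:
  steps:
    - [1.8,0,0,0,0,0,0]
    - [1.8,0,0,0,0,0,0]
    - [1.8,0,0,0,0,0,0]
    - [1.8,0,0,0,0,0,0]

```text
time_s: 40.02
tool_pos: [0.4938, -0.4237, 0.1495]
tool_rot: [179.9, -0.2, 177.0]
force: [-0.1, -0.2, 0.1]
grip_width: 0.0234
```

```bash
cat > ball.py <<'E'
from meas import *
def ball():
    o=env.get_obs(); T=np.array(o["tool_pos"]); Rm=rot(o)
    t=shot("top","tb.png"); s=shot("scene","sb.png")
    g=T+Rm@np.array([-.1117,-.001,.0144]); print("expected ball",g.round(4),"px",proj(t,g).round(1),proj(s,g).round(1))
    res=[]
    for c in(t,s):
        u=proj(c,g)[0].astype(int); x,y=u; r=14
        y0,x0=max(y-r,0),max(x-r,0)
        sub=c["img"][y0:y+r,x0:x+r].max(2)
        L=[(b[0]+[x0,y0],b[1][2:]) for b in blobs(sub<55,12,300)]
        print(L); res.append(L)
    return t,s,g,res,T,Rm
if __name__=="__main__":
    t,s,g,res,T,Rm=ball()
    for a in res[0]:
        for b in res[1]:
            P,e=tri(t,a[0],s,b[0]); print(P.round(4),"gap",e.round(4),"tool",(Rm.T@(P-T)).round(4))
E
python3 ball.py; python3 go.py 0.5 -0.425 0.15 177.1
python3 - <<'E'
import cv2
im=cv2.imread("pics/tb.png"); cv2.imwrite("pics/tb1.png",cv2.resize(im[110:260,370:500],None,fx=4,fy=4,interpolation=cv2.INTER_CUBIC))
im=cv2.imread("pics/sb.png"); cv2.imwrite("pics/sb1.png",cv2.resize(im[180:330,50:250],None,fx=4,fy=4,interpolation=cv2.INTER_CUBIC))
E
```

```text
expected ball [ 0.6052 -0.4306  0.1348] px [[441.7 153.4]] [[130.3 257.4]]
[(array([441.3, 153.6]), [10, 8, 63])]
[(array([130.3, 257.4]), [9, 8, 55])]
[ 0.6047 -0.43    0.1339] gap 0.0006 tool [-0.1111 -0.0004  0.0152]
now [ 0.4939 -0.4241  0.1499] [ 1.7993e+02 -1.2000e-01  1.7698e+02] F [ 0.7  0.5 -0.9] w 23.9 t 40.12 q7 [5.0, 27.0, 44.0, 91.0, -19.0, 70.0, 140.0]
d tool-now cm [-0.61 -0.06 -0.01]  d tool-target cm [-0.61 -0.06 -0.01]  rotvec [ 0.001 -0.002 -0.002]
```

View pics/tb1.png

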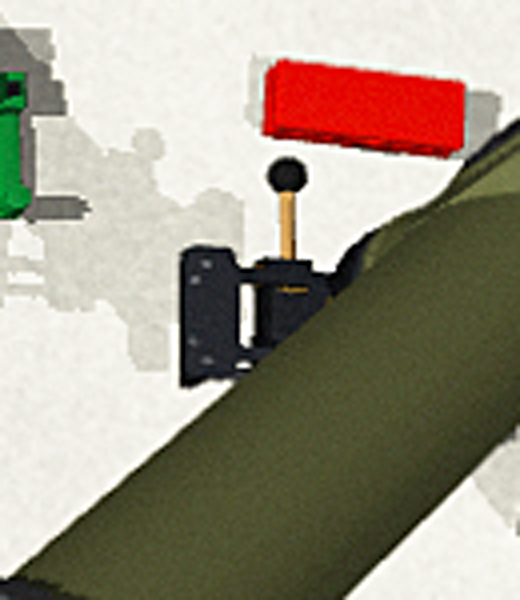

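View pics/sb1.png

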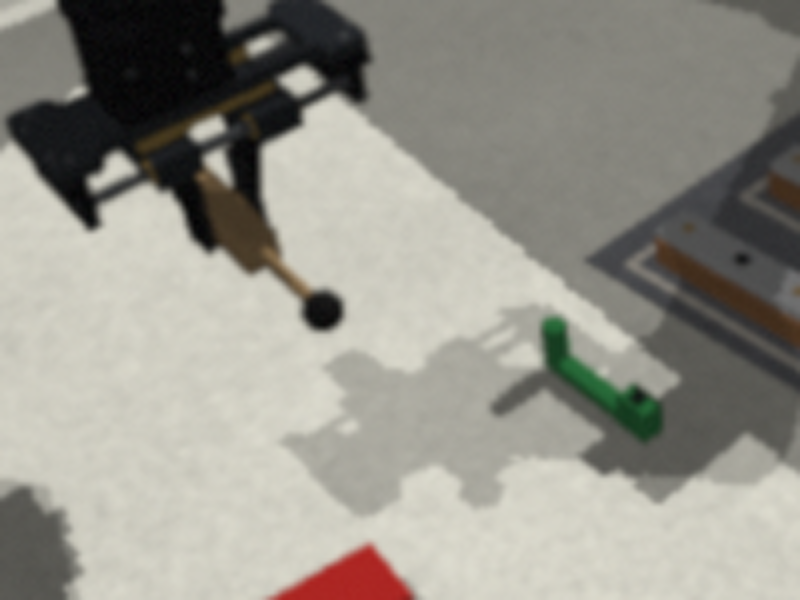

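```bash
cat > gob.py <<'E'
import sys
from h import *
B=np.array([-.1113,-.0005,.0148])
def plan(x,y,z,yaw,tilt):
    o=env.get_obs(); Rc=rot(o); T=np.array(o["tool_pos"]); Rt=R.from_euler("xyz",[180,0,yaw],degrees=True).as_matrix()@R.from_rotvec([0,np.radians(tilt),0]).as_matrix()
    tcp=np.array([x,y,z])-Rt@B; d=(tcp-T)*100
    print("ball now",(T+Rc@B).round(4),"tcp",T.round(4),"target tcp",tcp.round(4),"rot",o["tool_rot"].round(2),"F",o["force"].round(1),"w",round(o["grip_width"]*1000,1),"t",round(o["time_s"],2),"q",o["qpos"].round(0).tolist())
    print("d tool-now",(Rc.T@d).round(2),"d tool-target",(Rt.T@d).round(2),"rotvec",R.from_matrix(Rc.T@Rt).as_rotvec().round(3))
if __name__=="__main__": plan(*map(float,sys.argv[1:]))
E
python3 gob.py 0.6429 0.1584 0.075 182 15; python3 gob.py 0.6429 0.1584 0.13 182 0
```

```text
ball now [ 0.605  -0.4304  0.1349] tcp [ 0.4939 -0.4241  0.1499] target tcp [0.5393 0.1553 0.1181] rot [ 1.7993e+02 -1.2000e-01  1.7698e+02] F [ 0.7  0.5 -0.9] w 23.9 t 40.12 q [5.0, 27.0, 44.0, 91.0, -19.0, 70.0, 140.0]
d tool-now [-1.48 58.09  3.24] d tool-target [-7.15 57.74  1.38] rotvec [ 0.013  0.26  -0.087]
ball now [ 0.605  -0.4304  0.1349] tcp [ 0.4939 -0.4241  0.1499] target tcp [0.5317 0.155  0.1448] rot [ 1.7993e+02 -1.2000e-01  1.7698e+02] F [ 0.7  0.5 -0.9] w 23.9 t 40.12 q [5.0, 27.0, 44.0, 91.0, -19.0, 70.0, 140.0]
d tool-now [-0.71 58.03  0.58] d tool-target [-5.79 57.74  0.51] rotvec [ 0.001 -0.002 -0.088]
```

Request:
move_arm:
  steps:
    - [1.8,-0.2,2,0,0,0,-0.03]
    - [1.8,-0.3,3.4,0,0,0,-0.03]
    - [1.8,-0.4,3.5,0,0,0,-0.028]
    - [1.8,-0.4,3.5,0,0,0,0]
    - [1.8,-0.4,3.5,0,0,0,0]

```text
time_s: 40.53
tool_pos: [0.5101, -0.264, 0.1506]
tool_rot: [180.0, -0.1, -178.0]
force: [1.5, -0.6, 0.6]
grip_width: 0.023
```

Request:
move_arm:
  steps:
    - [1.8,-0.3,3.5,0,0,0,0]
    - [1.8,-0.3,3.5,0,0,0,0]
    - [1.8,-0.3,3.5,0,0,0,0]
    - [1.8,-0.3,3.5,0,0,0,0]
    - [1.8,-0.3,3.5,0,0,0,0]

```text
time_s: 40.95
tool_pos: [0.5189, -0.0885, 0.151]
tool_rot: [180.0, -0.0, -178.0]
force: [0.5, 0.6, 0.3]
grip_width: 0.0236
```

Request:
move_arm:
  steps:
    - [1.8,-0.4,3.5,0,0,0,0]
    - [1.8,-0.4,3.5,0,0,0,0]
    - [1.8,-0.4,3.5,0,0,0,0]
    - [1.8,-0.4,3.5,0,0,0,0]
    - [1.8,-0.4,3.5,0,0,0,0]

```text
time_s: 41.37
tool_pos: [0.5328, 0.0871, 0.151]
tool_rot: [180.0, -0.0, -178.0]
force: [0.2, -0.6, -1.7]
grip_width: 0.0239
```

```bash
python3 gob.py 0.6429 0.1584 0.075 182 15; python3 gob.py 0.6429 0.1584 0.13 182 0
```

```text
ball now [0.6441 0.0905 0.1361] tcp [0.5328 0.0871 0.151 ] target tcp [0.5393 0.1553 0.1181] rot [ 1.8000e+02 -3.0000e-02 -1.7799e+02] F [ 0.2 -0.6 -1.7] w 23.9 t 41.37 q [-39.0, 10.0, 30.0, 107.0, -5.0, 65.0, 85.0]
d tool-now [-0.89  6.8   3.29] d tool-target [-1.7   6.8   2.95] rotvec [0.    0.261 0.   ]
ball now [0.6441 0.0905 0.1361] tcp [0.5328 0.0871 0.151 ] target tcp [0.5317 0.155  0.1448] rot [ 1.8000e+02 -3.0000e-02 -1.7799e+02] F [ 0.2 -0.6 -1.7] w 23.9 t 41.37 q [-39.0, 10.0, 30.0, 107.0, -5.0, 65.0, 85.0]
d tool-now [-0.12  6.8   0.62] d tool-target [-0.12  6.8   0.62] rotvec [ 0. -0.  0.]
```

Request:
move_arm:
  steps:
    - [1.8,0,3,0,0,0,0]
    - [1.8,0,2.4,0,0,0.06,0]
    - [1.8,0,1.2,0,0,0.07,0]
    - [1.8,0,0,0,0,0.07,0]
    - [1.8,0,0,0,0,0.061,0]

```text
time_s: 41.78
tool_pos: [0.5307, 0.1531, 0.1508]
tool_rot: [180.0, -15.2, -177.8]
force: [0.1, -0.2, 0.1]
grip_width: 0.0239
```

Request:
move_arm:
  steps:
    - [1.8,0,0,0,0,0,0]
    - [1.8,0,0,0,0,0,0]
    - [1.8,0,0,0,0,0,0]
    - [1.8,0,0,0,0,0,0]
    - [1.8,0,0,0,0,0,0]

```text
time_s: 42.2
tool_pos: [0.5304, 0.1514, 0.1518]
tool_rot: [180.0, -14.9, -178.0]
force: [0.2, -0.0, -1.0]
grip_width: 0.0238
```

```bash
python3 gob.py 0.6429 0.1584 0.065 182 15; python3 ball.py
```

```text
ball now [0.6341 0.1546 0.1089] tcp [0.5304 0.1514 0.1518] target tcp [0.5393 0.1553 0.1081] rot [ 179.95  -14.9  -177.97] F [ 0.2 -0.  -1. ] w 23.8 t 42.2 q [-38.0, 22.0, 27.0, 93.0, -13.0, 82.0, 84.0]
d tool-now [-1.99  0.35  3.99] d tool-target [-2.    0.35  3.99] rotvec [0.001 0.002 0.   ]
expected ball [0.6347 0.1541 0.1092] px [[206. 143.]] [[301.9 170.4]]
[]
[(array([301.9, 170.2]), [7, 7, 42])]
```

View pics/tb.png

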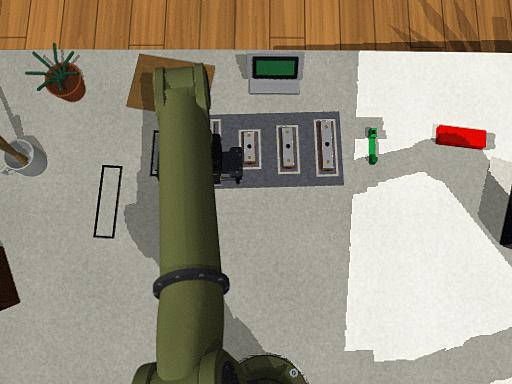

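View pics/sb.png

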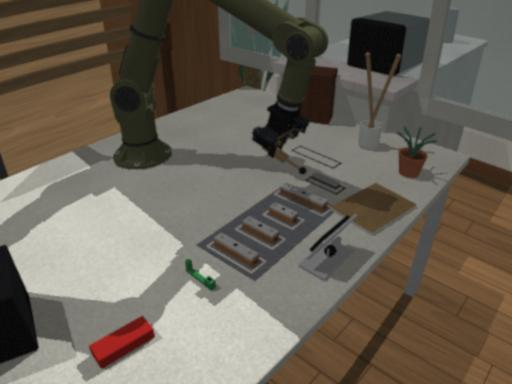

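Request:
move_arm:
  steps:
    - [1.8,-0.7,0.2,1.3,0,0,0]
    - [1.8,-0.7,0.15,1.3,0,0,0]
    - [1.8,-0.6,0,1.4,0,0,0]
    - [1.8,0,0,0,0,0,0]
    - [1.8,0,0,0,0,0,0]

```text
time_s: 42.72
tool_pos: [0.5386, 0.1548, 0.1055]
tool_rot: [-179.9, -15.2, -178.0]
force: [0.0, -0.4, 0.5]
grip_width: 0.0238
```

Request:
move_arm:
  steps:
    - [1.8,0,0,0,0,0,0]
    - [1.8,0,0,0,0,0,0]
    - [1.8,0,0,0,0,0,0]
    - [1.8,0,0,0,0,0,0]

```text
time_s: 43.05
tool_pos: [0.5402, 0.1553, 0.1082]
tool_rot: [180.0, -14.9, -178.0]
force: [0.1, -0.1, -0.2]
grip_width: 0.0239
```

```bash
python3 gob.py 0.6429 0.158 0.044 182 15; python3 ball.py
```

```text
ball now [0.6439 0.1585 0.0653] tcp [0.5402 0.1553 0.1082] target tcp [0.5393 0.1549 0.0871] rot [ 179.97  -14.89 -177.98] F [ 0.1 -0.1 -0.2] w 23.9 t 43.05 q [-37.0, 26.0, 27.0, 94.0, -14.0, 78.0, 85.0]
d tool-now [-0.46 -0.04  2.06] d tool-target [-0.46 -0.04  2.06] rotvec [0.    0.002 0.   ]
expected ball [0.6444 0.158  0.0656] px [[206.4 144.2]] [[304.4 183.2]]
[]
[(array([313.5, 177.9]), [9, 5, 17]), (array([305. , 182.6]), [7, 8, 43])]
```

Request:
move_arm:
  steps:
    - [1.8,-0.25,-0.04,1,0,0,0]
    - [1.8,-0.15,0,0.75,0,0,0]
    - [1.8,0,0,0,0,0,0]
    - [1.8,0,0,0,0,0,0]
    - [1.8,0,0,0,0,0,0]

```text
time_s: 43.57
tool_pos: [0.539, 0.1548, 0.0894]
tool_rot: [-180.0, -15.0, -178.0]
force: [-0.1, -0.1, -1.3]
grip_width: 0.0239
```

Request:
move_arm:
  steps:
    - [1.8,0,0,0,0,0,0]
    - [1.8,0,0,0,0,0,0]

```text
time_s: 43.73
tool_pos: [0.5394, 0.1549, 0.0899]
tool_rot: [180.0, -14.9, -178.0]
force: [-0.2, 0.5, -0.9]
grip_width: 0.0238
```

```bash
python3 gob.py 0.6429 0.158 0.044 182 15
```

```text
ball now [0.6431 0.158  0.0469] tcp [0.5394 0.1549 0.0899] target tcp [0.5393 0.1549 0.0871] rot [ 179.99  -14.92 -177.98] F [-0.2  0.5 -0.9] w 23.8 t 43.73 q [-37.0, 27.0, 26.0, 95.0, -15.0, 76.0, 86.0]
d tool-now [-0.06  0.    0.27] d tool-target [-0.06  0.    0.27] rotvec [0.    0.001 0.   ]
```

Request:
move_arm:
  steps:
    - [1.8,-0.05,0,0.2,0,0,0]
    - [1.8,-0.02,0,0.1,0,0,0]
    - [1.8,0,0,0,0,0,0]
    - [1.8,0,0,0,0,0,0]
    - [1.8,0,0,0,0,0,0]

```text
time_s: 44.15
tool_pos: [0.539, 0.1548, 0.0866]
tool_rot: [180.0, -15.0, -178.0]
force: [-0.8, 0.2, -1.0]
grip_width: 0.0239
```

Request:
move_arm:
  steps:
    - [1.8,0,0,0,0,0,0]
    - [1.8,0,0,0,0,0,0]
    - [1.8,0,0,0,0,0,0]
    - [1.8,0,0,0,0,0,0]

```text
time_s: 44.48
tool_pos: [0.539, 0.1548, 0.0866]
tool_rot: [180.0, -15.0, -178.0]
force: [-0.2, 0.2, -0.8]
grip_width: 0.0237
```

```bash
python3 gob.py 0.6429 0.158 0.044 182 15; python3 ball.py
```

```text
ball now [0.6427 0.158  0.0436] tcp [0.539  0.1548 0.0866] target tcp [0.5393 0.1549 0.0871] rot [ 180.    -14.95 -177.98] F [-0.2  0.2 -0.8] w 23.7 t 44.48 q [-37.0, 27.0, 26.0, 95.0, -15.0, 76.0, 86.0]
d tool-now [-0.01  0.01 -0.06] d tool-target [-0.01  0.01 -0.06] rotvec [-0.     0.001  0.   ]
expected ball [0.6432 0.1575 0.0438] px [[207.5 146.9]] [[303.5 189.1]]
[]
[(array([313.3, 178. ]), [8, 4, 15]), (array([303.6, 189. ]), [8, 7, 43])]
```

Request:
move_arm:
  steps:
    - [1.8,-0.02,0,0.08,0,0,0]
    - [1.8,0,0,0,0,0,0]
    - [1.8,0,0,0,0,0,0]
    - [1.8,0,0,0,0,0,0]

```text
time_s: 44.92
tool_pos: [0.5391, 0.1549, 0.086]
tool_rot: [180.0, -14.9, -178.0]
force: [-0.4, -0.2, 1.8]
grip_width: 0.0239
```

Request:
move_arm:
  steps:
    - [1.8,-0.02,0,0.08,0,0,0]
    - [1.8,0,0,0,0,0,0]
    - [1.8,0,0,0,0,0,0]
    - [1.8,0,0,0,0,0,0]

```text
time_s: 45.25
tool_pos: [0.5389, 0.1548, 0.0851]
tool_rot: [180.0, -15.0, -178.0]
force: [-2.1, -0.4, 3.9]
grip_width: 0.0239
```

Request:
move_arm:
  steps:
    - [1.8,0,0,0,0,0,0]
    - [1.8,0,0,0,0,0,0]
    - [1.8,0,0,0,0,0,0]
    - [1.8,0,0,0,0,0,0]
    - [1.8,0,0,0,0,0,0]

```text
time_s: 45.67
tool_pos: [0.5389, 0.1548, 0.0849]
tool_rot: [180.0, -15.0, -178.0]
force: [-3.6, -1.1, 4.7]
grip_width: 0.0237
```

Request:
move_arm:
  steps:
    - [1.8,0,0,0,0,0,0]
    - [1.8,0,0,0,0,0,0]
    - [1.8,0,0,0,0,0,0]
    - [1.8,0,0,0,0,0,0]
    - [1.8,0,0,0,0,0,0]

```text
time_s: 46.08
tool_pos: [0.5389, 0.1548, 0.0849]
tool_rot: [180.0, -15.0, -178.0]
force: [-2.5, -0.8, 4.5]
grip_width: 0.0236
```

```bash
python3 gob.py 0.6429 0.158 0.044 182 15; python3 ball.py
python3 - <<'E'
import cv2
im=cv2.imread("pics/sb.png"); cv2.imwrite("pics/sb2.png",cv2.resize(im[130:270,210:370],None,fx=4,fy=4,interpolation=cv2.INTER_CUBIC))
E
```

```text
ball now [0.6426 0.158  0.0418] tcp [0.5389 0.1548 0.0849] target tcp [0.5393 0.1549 0.0871] rot [ 180.    -14.96 -177.98] F [-2.5 -0.8  4.5] w 23.6 t 46.08 q [-37.0, 27.0, 26.0, 95.0, -15.0, 76.0, 86.0]
d tool-now [ 0.02  0.   -0.22] d tool-target [ 0.02  0.   -0.22] rotvec [-0.     0.001  0.   ]
expected ball [0.6431 0.1575 0.0421] px [[207.6 147.2]] [[303.5 189.6]]
[]
[(array([313.5, 177.9]), [7, 5, 15]), (array([303.8, 189.1]), [7, 7, 42])]
```

View pics/sb2.png

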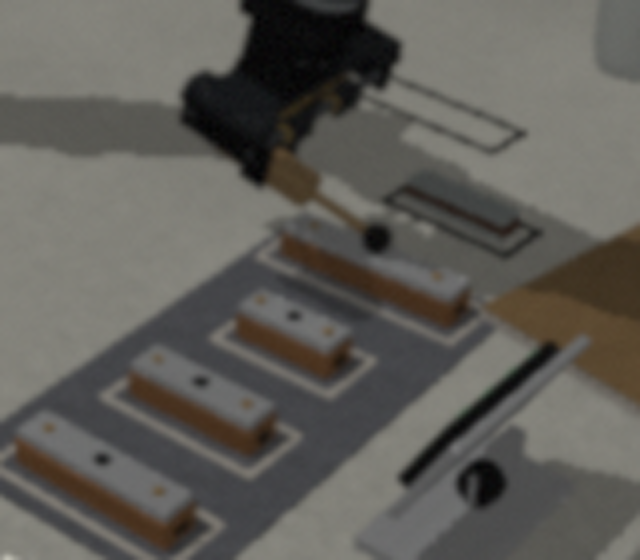

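Request:
move_arm:
  steps:
    - [1.8,0.3,0,-1.2,0,0,0]
    - [1.8,0.6,0,-2.2,0,0,0]
    - [1.8,0,0,0,0,0,0]
    - [1.8,0,-2,0,0,0,0]
    - [1.8,0,-3,0,0,0,0]

```text
time_s: 46.6
tool_pos: [0.5415, 0.1086, 0.1203]
tool_rot: [179.8, -14.8, -177.6]
force: [0.0, -0.3, -1.0]
grip_width: 0.0234
```

```bash
python3 gob.py 0.6583 -0.1608 0.07 182 15
```

```text
ball now [0.6452 0.1125 0.0775] tcp [0.5415 0.1086 0.1203] target tcp [ 0.5547 -0.1639  0.1131] rot [ 179.83  -14.81 -177.56] F [ 0.  -0.3 -1. ] w 23.4 t 46.6 q [-35.0, 24.0, 28.0, 95.0, -13.0, 79.0, 89.0]
d tool-now [ -0.34 -27.28   0.57] d tool-target [ -0.54 -27.28   0.6 ] rotvec [0.001 0.003 0.007]
```

Request:
move_arm:
  steps:
    - [1.8,-0.05,-3.5,0,0,0,0]
    - [1.8,-0.05,-3.5,0,0,0,0]
    - [1.8,-0.05,-3.5,0,0,0,0]
    - [1.8,-0.05,-3.5,0,0,0,0]
    - [1.8,-0.05,-3.5,0,0,0,0]

```text
time_s: 47.02
tool_pos: [0.5499, -0.0717, 0.1195]
tool_rot: [-180.0, -14.8, -178.0]
force: [0.3, 0.2, -2.0]
grip_width: 0.0242
```

Request:
move_arm:
  steps:
    - [1.8,0,-3.5,0,0,0,0]
    - [1.8,0,-3,0,0,0,0]
    - [1.8,0,-1.7,0,0,0,0]
    - [1.8,0,0,0,0,0,0]
    - [1.8,0,0,0,0,0,0]

```text
time_s: 47.43
tool_pos: [0.5524, -0.1532, 0.1193]
tool_rot: [-180.0, -14.9, -178.1]
force: [0.7, 0.2, 0.1]
grip_width: 0.0237
```

Request:
move_arm:
  steps:
    - [1.8,0,0,0,0,0,0]
    - [1.8,0,0,0,0,0,0]
    - [1.8,0,0,0,0,0,0]

```text
time_s: 47.68
tool_pos: [0.5528, -0.15, 0.1193]
tool_rot: [179.9, -14.9, -177.8]
force: [-0.0, -0.7, -0.2]
grip_width: 0.0239
```

```bash
python3 gob.py 0.6583 -0.1608 0.046 182 15;python3 ball.py
```

```text
ball now [ 0.6564 -0.1466  0.0763] tcp [ 0.5528 -0.15    0.1193] target tcp [ 0.5547 -0.1639  0.0891] rot [ 179.95  -14.94 -177.81] F [-0.  -0.7 -0.2] w 23.9 t 47.68 q [-16.0, 28.0, 34.0, 92.0, -11.0, 79.0, 113.0]
d tool-now [-0.91 -1.4   2.88] d tool-target [-0.92 -1.39  2.88] rotvec [0.    0.001 0.003]
expected ball [ 0.6569 -0.147   0.0766] px [[323.7 139.1]] [[238.3 228.3]]
[]
[(array([236.7, 232.8]), [28, 18, 197])]
```

View pics/tb.png

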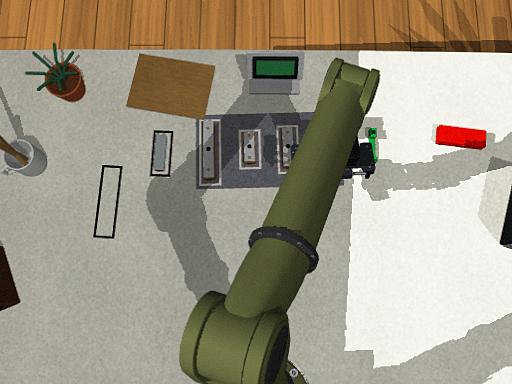

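Request:
move_arm:
  steps:
    - [1.8,-0.5,-0.8,1.4,0,0,0]
    - [1.8,-0.35,-0.6,1.2,0,0,0]
    - [1.8,0,0,0,0,0,0]
    - [1.8,0,0,0,0,0,0]
    - [1.8,0,0,0,0,0,0]

```text
time_s: 48.2
tool_pos: [0.554, -0.1661, 0.0916]
tool_rot: [180.0, -15.0, -178.0]
force: [-0.0, -0.1, -0.9]
grip_width: 0.0238
```

Request:
move_arm:
  steps:
    - [1.8,0,0,0,0,0,0]
    - [1.8,0,0,0,0,0,0]
    - [1.8,0,0,0,0,0,0]

```text
time_s: 48.45
tool_pos: [0.5546, -0.1657, 0.0925]
tool_rot: [180.0, -14.9, -178.0]
force: [0.1, 0.4, -0.3]
grip_width: 0.0239
```

```bash
python3 gob.py 0.6583 -0.1608 0.043 182 15;python3 ball.py
```

```text
ball now [ 0.6583 -0.1625  0.0496] tcp [ 0.5546 -0.1657  0.0925] target tcp [ 0.5547 -0.1639  0.0861] rot [ 179.99  -14.91 -177.96] F [ 0.1  0.4 -0.3] w 23.9 t 48.45 q [-14.0, 30.0, 34.0, 93.0, -12.0, 76.0, 115.0]
d tool-now [-0.17  0.18  0.62] d tool-target [-0.18  0.18  0.62] rotvec [-0.     0.002  0.001]
expected ball [ 0.6588 -0.163   0.0499] px [[328.4 141.5]] [[234.8 239.6]]
[]
[(array([238.5, 239.3]), [17, 13, 143])]
```

Request:
move_arm:
  steps:
    - [1.8,-0.15,0.18,0.55,0,0,0]
    - [1.8,0,0,0,0,0,0]
    - [1.8,0,0,0,0,0,0]
    - [1.8,0,0,0,0,0,0]
    - [1.8,0,0,0,0,0,0]

```text
time_s: 48.97
tool_pos: [0.5542, -0.164, 0.0863]
tool_rot: [180.0, -15.0, -178.0]
force: [-0.6, -0.6, -0.1]
grip_width: 0.0239
```

Request:
move_arm:
  steps:
    - [1.8,-0.03,0,0.12,0,0,0]
    - [1.8,0,0,0,0,0,0]
    - [1.8,0,0,0,0,0,0]
    - [1.8,0,0,0,0,0,0]

```text
time_s: 49.3
tool_pos: [0.5543, -0.1641, 0.0854]
tool_rot: [180.0, -14.9, -178.0]
force: [-0.8, 0.8, 1.7]
grip_width: 0.024
```

```bash
python3 gob.py 0.6583 -0.1608 0.042 182 15
```

```text
ball now [ 0.658  -0.161   0.0424] tcp [ 0.5543 -0.1641  0.0854] target tcp [ 0.5547 -0.1639  0.0851] rot [ 180.    -14.94 -177.99] F [-0.8  0.8  1.7] w 24.0 t 49.3 q [-14.0, 31.0, 34.0, 93.0, -12.0, 76.0, 115.0]
d tool-now [-0.04  0.02  0.02] d tool-target [-0.04  0.02  0.02] rotvec [-0.     0.001  0.   ]
```

Request:
move_arm:
  steps:
    - [1.8,-0.03,0,0.08,0,0,0]
    - [1.8,0,0,0,0,0,0]
    - [1.8,0,0,0,0,0,0]
    - [1.8,0,0,0,0,0,0]
    - [1.8,0,0,0,0,0,0]

```text
time_s: 49.72
tool_pos: [0.5541, -0.1642, 0.0845]
tool_rot: [-180.0, -15.0, -178.0]
force: [-2.4, 0.3, 3.4]
grip_width: 0.0234
```

Request:
move_arm:
  steps:
    - [1.8,0,0,0,0,0,0]
    - [1.8,0,0,0,0,0,0]
    - [1.8,0,0,0,0,0,0]
    - [1.8,0,0,0,0,0,0]
    - [1.8,0,0,0,0,0,0]

```text
time_s: 50.13
tool_pos: [0.5542, -0.1641, 0.0843]
tool_rot: [-180.0, -15.0, -178.0]
force: [-3.2, -0.2, 4.2]
grip_width: 0.0238
```

Request:
move_arm:
  steps:
    - [1.8,0,0,0,0,0,0]
    - [1.8,0,0,0,0,0,0]
    - [1.8,0,0,0,0,0,0]
    - [1.8,0,0,0,0,0,0]
    - [1.8,0,0,0,0,0,0]

```text
time_s: 50.55
tool_pos: [0.5543, -0.1641, 0.0843]
tool_rot: [-180.0, -15.0, -178.0]
force: [-3.1, -0.7, 5.3]
grip_width: 0.0241
```

```bash
python3 gob.py 0.6583 -0.1608 0.042 182 15; python3 ball.py
python3 - <<'E'
import cv2
im=cv2.imread("pics/sb.png"); cv2.imwrite("pics/sb3.png",cv2.resize(im[170:300,180:340],None,fx=4,fy=4,interpolation=cv2.INTER_CUBIC))
E
```

```text
ball now [ 0.658  -0.1609  0.0413] tcp [ 0.5543 -0.1641  0.0843] target tcp [ 0.5547 -0.1639  0.0851] rot [-180.    -14.95 -177.99] F [-3.1 -0.7  5.3] w 24.1 t 50.55 q [-14.0, 31.0, 34.0, 93.0, -12.0, 76.0, 115.0]
d tool-now [-0.01  0.02 -0.09] d tool-target [-0.01  0.02 -0.09] rotvec [-0.     0.001  0.   ]
expected ball [ 0.6585 -0.1614  0.0416] px [[327.4 142.5]] [[235.2 241.7]]
[]
[(array([238.8, 239.5]), [18, 13, 152])]
```

View pics/sb3.png

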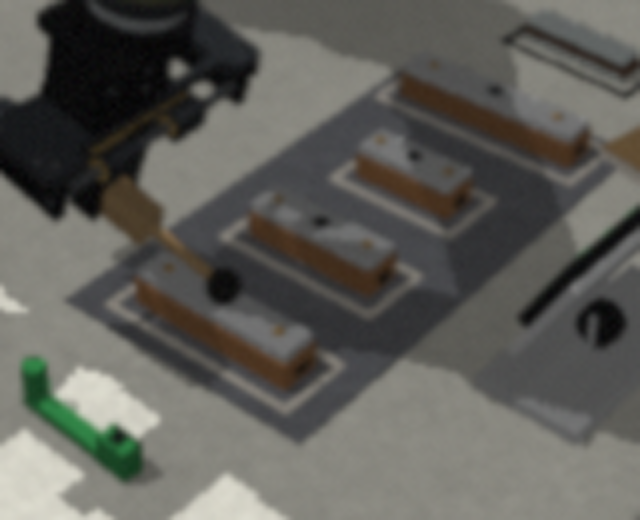

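Request:
move_arm:
  steps:
    - [1.8,0.3,0,-1.2,0,0,0]
    - [1.8,0.5,0,-1.8,0,0,0]
    - [1.8,0,2,0,0,0,0]
    - [1.8,0.2,3.3,0,0,0,0]
    - [1.8,0.2,3.3,0,0,0,0]

```text
time_s: 51.07
tool_pos: [0.5483, -0.0779, 0.1171]
tool_rot: [-180.0, -14.8, -178.1]
force: [-0.0, 0.4, -1.5]
grip_width: 0.0234
```

Request:
move_arm:
  steps:
    - [1.8,0,1.5,0,0,0,0]
    - [1.8,0,0,0,0,0,0]
    - [1.8,0,0,0,0,0,0]
    - [1.8,0,0,0,0,0,0]
    - [1.8,0,0,0,0,0,0]

```text
time_s: 51.48
tool_pos: [0.547, -0.0652, 0.1166]
tool_rot: [-179.9, -14.9, -178.1]
force: [-0.1, -0.4, -0.3]
grip_width: 0.0232
```

```bash
python3 gob.py 0.6516 -0.0556 0.048 182 15;python3 ball.py
```

```text
ball now [ 0.6507 -0.0623  0.0736] tcp [ 0.547  -0.0652  0.1166] target tcp [ 0.548  -0.0587  0.0911] rot [-179.93  -14.92 -178.14] F [-0.1 -0.4 -0.3] w 23.2 t 51.48 q [-23.0, 25.0, 33.0, 95.0, -11.0, 78.0, 105.0]
d tool-now [-0.77  0.65  2.43] d tool-target [-0.77  0.64  2.43] rotvec [-0.001  0.001 -0.002]
expected ball [ 0.6512 -0.0628  0.0739] px [[291.2 141.3]] [[258.3 213.8]]
[(array([302.9, 143.1]), [4, 7, 14]), (array([301.7, 151.3]), [6, 7, 21])]
[(array([261.6, 216.6]), [18, 17, 121])]
[ 0.658  -0.0815  0.0751] gap 0.0327 tool [-0.1174 -0.0199  0.0117]
[ 0.6439 -0.0748  0.0633] gap 0.0454 tool [-0.107  -0.0127  0.0267]
```

Request:
move_arm:
  steps:
    - [1.8,-0.4,0.4,1.2,0,0,0]
    - [1.8,-0.36,0.25,1.2,0,0,0]
    - [1.8,0,0,0,0,0,0]
    - [1.8,0,0,0,0,0,0]
    - [1.8,0,0,0,0,0,0]

```text
time_s: 52.0
tool_pos: [0.5476, -0.0568, 0.0908]
tool_rot: [-180.0, -15.0, -178.0]
force: [-0.4, 0.1, 0.2]
grip_width: 0.0238
```

Request:
move_arm:
  steps:
    - [1.8,0,0,0,0,0,0]
    - [1.8,0,0,0,0,0,0]
    - [1.8,0,0,0,0,0,0]

```text
time_s: 52.25
tool_pos: [0.5482, -0.0568, 0.0916]
tool_rot: [180.0, -14.9, -178.0]
force: [-0.6, 0.8, 0.1]
grip_width: 0.024
```

```bash
python3 gob.py 0.6516 -0.0556 0.043 182 15
```

```text
ball now [ 0.6519 -0.0537  0.0487] tcp [ 0.5482 -0.0568  0.0916] target tcp [ 0.548  -0.0587  0.0861] rot [ 180.    -14.9  -177.99] F [-0.6  0.8  0.1] w 24.0 t 52.25 q [-23.0, 27.0, 32.0, 96.0, -12.0, 76.0, 105.0]
d tool-now [-0.12 -0.19  0.54] d tool-target [-0.12 -0.19  0.54] rotvec [-0.     0.002  0.   ]
```

Request:
move_arm:
  steps:
    - [1.8,-0.12,-0.18,0.5,0,0,0]
    - [1.8,0,0,0,0,0,0]
    - [1.8,0,0,0,0,0,0]
    - [1.8,0,0,0,0,0,0]
    - [1.8,0,0,0,0,0,0]

```text
time_s: 52.67
tool_pos: [0.5478, -0.0585, 0.0861]
tool_rot: [180.0, -14.9, -178.0]
force: [0.3, -0.8, -0.6]
grip_width: 0.0236
```

Request:
move_arm:
  steps:
    - [1.8,-0.03,0,0.12,0,0,0]
    - [1.8,0,0,0,0,0,0]
    - [1.8,-0.02,0,0.07,0,0,0]
    - [1.8,0,0,0,0,0,0]
    - [1.8,0,0,0,0,0,0]

```text
time_s: 53.08
tool_pos: [0.5478, -0.0585, 0.0845]
tool_rot: [180.0, -14.9, -178.0]
force: [-1.2, -0.7, 2.4]
grip_width: 0.0236
```

```bash
python3 gob.py 0.6516 -0.0556 0.042 182 15
```

```text
ball now [ 0.6515 -0.0554  0.0415] tcp [ 0.5478 -0.0585  0.0845] target tcp [ 0.548  -0.0587  0.0851] rot [ 179.99  -14.94 -177.98] F [-1.2 -0.7  2.4] w 23.6 t 53.08 q [-23.0, 27.0, 32.0, 97.0, -12.0, 75.0, 105.0]
d tool-now [ 0.   -0.02 -0.06] d tool-target [ 0.   -0.02 -0.06] rotvec [0.    0.001 0.   ]
```

Request:
move_arm:
  steps:
    - [1.8,-0.02,0,0.05,0,0,0]
    - [1.8,0,0,0,0,0,0]
    - [1.8,0,0,0,0,0,0]
    - [1.8,0,0,0,0,0,0]
    - [1.8,0,0,0,0,0,0]

```text
time_s: 53.5
tool_pos: [0.5476, -0.0585, 0.0837]
tool_rot: [180.0, -15.0, -178.0]
force: [-3.0, -0.5, 4.7]
grip_width: 0.0239
```

Request:
move_arm:
  steps:
    - [1.8,0,0,0,0,0,0]
    - [1.8,0,0,0,0,0,0]
    - [1.8,0,0,0,0,0,0]
    - [1.8,0,0,0,0,0,0]
    - [1.8,0,0,0,0,0,0]

```text
time_s: 53.92
tool_pos: [0.5476, -0.0585, 0.0836]
tool_rot: [180.0, -15.0, -178.0]
force: [-3.7, -1.2, 4.5]
grip_width: 0.0235
```

Request:
move_arm:
  steps:
    - [1.8,0,0,0,0,0,0]
    - [1.8,0,0,0,0,0,0]
    - [1.8,0,0,0,0,0,0]
    - [1.8,0,0,0,0,0,0]
    - [1.8,0,0,0,0,0,0]

```text
time_s: 54.33
tool_pos: [0.5478, -0.0585, 0.0836]
tool_rot: [180.0, -15.0, -178.0]
force: [-3.4, -0.1, 3.9]
grip_width: 0.0236
```

Run:
```python
from h import *
shot("scene","sb.png")
im=cv2.imread("pics/sb.png"); cv2.imwrite("pics/sb4.png",cv2.resize(im[150:290,180:360],None,fx=4,fy=4,interpolation=cv2.INTER_CUBIC))
```

```text
(no output)
```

View pics/sb4.png

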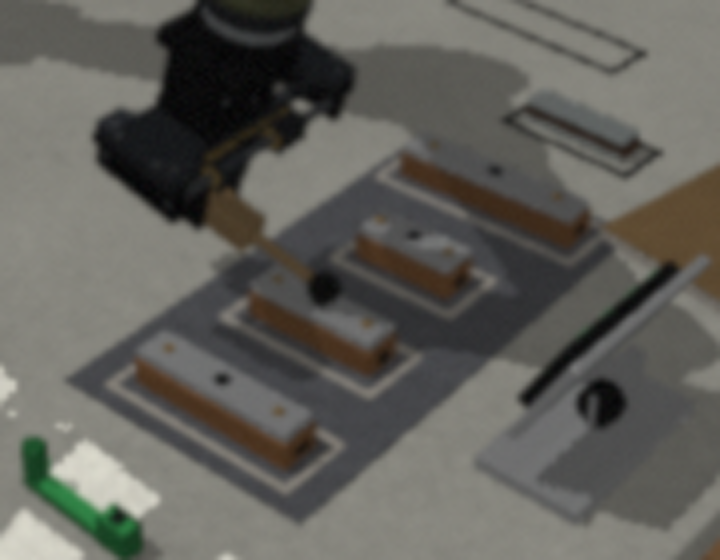

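Request:
move_arm:
  steps:
    - [1.8,0.3,0,-1.2,0,0,0]
    - [1.8,0.5,0,-1.8,0,0,0]
    - [1.8,0,2,0,0,0,0]
    - [1.8,-0.1,3.3,0,0,0,0]
    - [1.8,-0.1,3.3,0,0,0,0]

```text
time_s: 54.8
tool_pos: [0.5478, 0.0275, 0.1151]
tool_rot: [-180.0, -14.8, -178.2]
force: [0.4, 0.4, -0.8]
grip_width: 0.0239
```

Request:
move_arm:
  steps:
    - [1.8,0,1.8,0,0,0,0]
    - [1.8,0,0,0,0,0,0]
    - [1.8,0,0,0,0,0,0]
    - [1.8,0,0,0,0,0,0]
    - [1.8,0,0,0,0,0,0]

```text
time_s: 55.22
tool_pos: [0.5465, 0.0438, 0.1144]
tool_rot: [-179.9, -14.9, -178.1]
force: [0.3, -0.5, -0.7]
grip_width: 0.0235
```

```bash
python3 gob.py 0.6507 0.0485 0.048 182 15;python3 ball.py
```

```text
ball now [0.6502 0.0467 0.0715] tcp [0.5465 0.0438 0.1144] target tcp [0.5471 0.0454 0.0911] rot [-179.94  -14.9  -178.12] F [ 0.3 -0.5 -0.7] w 23.5 t 55.22 q [-30.0, 25.0, 30.0, 96.0, -12.0, 78.0, 95.0]
d tool-now [-0.66  0.16  2.23] d tool-target [-0.67  0.15  2.23] rotvec [-0.     0.002 -0.002]
expected ball [0.6507 0.0462 0.0717] px [[249.2 141.5]] [[283.3 197.6]]
[]
[(array([286.5, 201. ]), [18, 18, 132])]
```

Request:
move_arm:
  steps:
    - [1.8,-0.35,0.15,1.2,0,0,0]
    - [1.8,-0.3,0,1.0,0,0,0]
    - [1.8,0,0,0,0,0,0]
    - [1.8,0,0,0,0,0,0]
    - [1.8,0,0,0,0,0,0]

```text
time_s: 55.73
tool_pos: [0.5465, 0.0468, 0.0908]
tool_rot: [-180.0, -15.0, -178.0]
force: [-0.6, 0.3, 0.2]
grip_width: 0.0239
```

Request:
move_arm:
  steps:
    - [1.8,0,0,0,0,0,0]
    - [1.8,0,0,0,0,0,0]
    - [1.8,0,0,0,0,0,0]

```text
time_s: 55.98
tool_pos: [0.5469, 0.047, 0.0915]
tool_rot: [180.0, -14.9, -178.0]
force: [-0.3, -0.8, -0.4]
grip_width: 0.0239
```

```bash
python3 gob.py 0.6507 0.0485 0.043 182 15
```

```text
ball now [0.6506 0.0502 0.0486] tcp [0.5469 0.047  0.0915] target tcp [0.5471 0.0454 0.0861] rot [ 179.99  -14.91 -177.98] F [-0.3 -0.8 -0.4] w 23.9 t 55.98 q [-30.0, 26.0, 30.0, 96.0, -13.0, 76.0, 95.0]
d tool-now [-0.15 -0.17  0.52] d tool-target [-0.15 -0.17  0.52] rotvec [0.    0.002 0.   ]
```

Request:
move_arm:
  steps:
    - [1.8,-0.14,-0.16,0.5,0,0,0]
    - [1.8,0,0,0,0,0,0]
    - [1.8,0,0,0,0,0,0]
    - [1.8,0,0,0,0,0,0]
    - [1.8,0,0,0,0,0,0]

```text
time_s: 56.4
tool_pos: [0.5468, 0.0454, 0.0861]
tool_rot: [180.0, -14.9, -178.0]
force: [-0.8, 0.6, -0.7]
grip_width: 0.0239
```

Request:
move_arm:
  steps:
    - [1.8,-0.03,0,0.12,0,0,0]
    - [1.8,0,0,0,0,0,0]
    - [1.8,-0.02,0,0.08,0,0,0]
    - [1.8,0,0,0,0,0,0]
    - [1.8,0,0,0,0,0,0]

```text
time_s: 56.82
tool_pos: [0.5468, 0.0454, 0.0842]
tool_rot: [180.0, -15.0, -178.0]
force: [-0.9, 0.5, 1.1]
grip_width: 0.0236
```

```bash
python3 gob.py 0.6507 0.0485 0.042 182 15
```

```text
ball now [0.6504 0.0486 0.0412] tcp [0.5468 0.0454 0.0842] target tcp [0.5471 0.0454 0.0851] rot [ 179.99  -14.95 -177.98] F [-0.9  0.5  1.1] w 23.6 t 56.82 q [-30.0, 27.0, 30.0, 97.0, -13.0, 75.0, 96.0]
d tool-now [-0.   -0.01 -0.1 ] d tool-target [-0.   -0.01 -0.1 ] rotvec [0.    0.001 0.   ]
```

Request:
move_arm:
  steps:
    - [1.8,-0.03,0,0.08,0,0,0]
    - [1.8,0,0,0,0,0,0]
    - [1.8,0,0,0,0,0,0]
    - [1.8,0,0,0,0,0,0]
    - [1.8,0,0,0,0,0,0]

```text
time_s: 57.23
tool_pos: [0.5466, 0.0455, 0.0833]
tool_rot: [180.0, -15.0, -178.0]
force: [-3.1, 0.1, 3.7]
grip_width: 0.0239
```

Request:
move_arm:
  steps:
    - [1.8,0,0,0,0,0,0]
    - [1.8,0,0,0,0,0,0]
    - [1.8,0,0,0,0,0,0]
    - [1.8,0,0,0,0,0,0]
    - [1.8,0,0,0,0,0,0]

```text
time_s: 57.65
tool_pos: [0.5468, 0.0454, 0.0831]
tool_rot: [180.0, -15.0, -178.0]
force: [-4.1, 0.7, 4.5]
grip_width: 0.0236
```

Request:
move_arm:
  steps:
    - [1.8,0,0,0,0,0,0]
    - [1.8,0,0,0,0,0,0]
    - [1.8,0,0,0,0,0,0]
    - [1.8,0,0,0,0,0,0]
    - [1.8,0,0,0,0,0,0]

```text
time_s: 58.07
tool_pos: [0.5469, 0.0454, 0.0831]
tool_rot: [180.0, -14.9, -178.0]
force: [-2.9, -0.9, 3.8]
grip_width: 0.0236
```

Run:
```python
from h import *
shot("scene","sb.png")
im=cv2.imread("pics/sb.png"); cv2.imwrite("pics/sb5.png",cv2.resize(im[150:290,180:360],None,fx=4,fy=4,interpolation=cv2.INTER_CUBIC))
```

```text
(no output)
```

View pics/sb5.png

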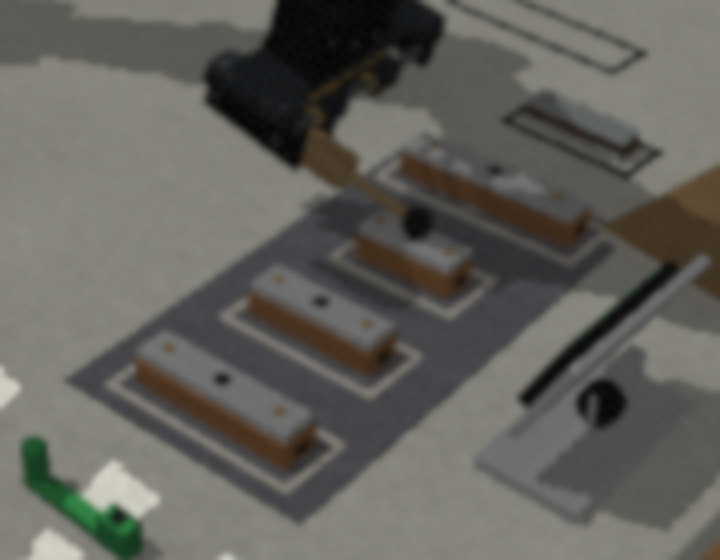

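Request:
move_arm:
  steps:
    - [1.8,0.3,0,-1.2,0,0,0]
    - [1.8,0.7,0,-2.8,0,0,0]
    - [1.8,0.8,0,-3,0,-0.06,0]
    - [1.8,0,0,0,0,-0.1,0]
    - [1.8,0,0,0,0,-0.1,0]

```text
time_s: 58.53
tool_pos: [0.5508, 0.0452, 0.1582]
tool_rot: [180.0, 0.6, -178.0]
force: [-1.6, -0.5, -1.2]
grip_width: 0.0234
```

```bash
python3 go.py 0.4632 0.4304 0.15 177.2
```

```text
now [0.5508 0.0452 0.1582] [ 179.98    0.57 -178.03] F [-1.6 -0.5 -1.2] w 23.4 t 58.53 q7 [-36.0, 10.0, 32.0, 105.0, -6.0, 65.0, 90.0]
d tool-now cm [ 7.44 38.79  0.76]  d tool-target cm [10.63 38.04  0.82]  rotvec [0.001 0.01  0.083]
```

Request:
move_arm:
  steps:
    - [1.8,0.5,2,0,0,0,0.03]
    - [1.8,0.9,3.5,0,0,0,0.03]
    - [1.8,1,3.5,0,0,0,0.023]
    - [1.8,1,3.5,0,0,0,0]
    - [1.8,1,3.5,0,0,0,0]

```text
time_s: 58.95
tool_pos: [0.5069, 0.208, 0.1564]
tool_rot: [179.9, 0.1, 177.2]
force: [0.8, 0.8, 0.0]
grip_width: 0.024
```

Request:
move_arm:
  steps:
    - [1.8,1,3.5,0,0,0,0]
    - [1.8,1,3.5,0,0,0,0]
    - [1.8,1,3.5,0,0,0,0]
    - [1.8,1,3.5,0,0,0,0]
    - [1.8,1,3.5,0,0,0,0]

```text
time_s: 59.37
tool_pos: [0.4652, 0.3855, 0.1561]
tool_rot: [179.9, 0.0, 177.3]
force: [0.6, 0.3, 0.3]
grip_width: 0.0236
```

```bash
python3 go.py 0.4632 0.4304 0.12 177.2
```

```text
now [0.4652 0.3855 0.1561] [1.7993e+02 3.0000e-02 1.7725e+02] F [0.6 0.3 0.3] w 23.6 t 59.37 q7 [-58.0, 17.0, 19.0, 97.0, -6.0, 67.0, 50.0]
d tool-now cm [0.41 4.47 3.62]  d tool-target cm [0.42 4.47 3.61]  rotvec [0.001 0.001 0.001]
```

Request:
move_arm:
  steps:
    - [1.8,0.4,2.6,0,0,0,0]
    - [1.8,0,1.9,0.5,0,0,0]
    - [1.8,0,0,1.2,0,0,0]
    - [1.8,0,0,0,0,0,0]
    - [1.8,0,0,0,0,0,0]

```text
time_s: 59.78
tool_pos: [0.4636, 0.4271, 0.1376]
tool_rot: [-179.9, -0.1, 177.2]
force: [-0.0, 0.1, -0.1]
grip_width: 0.0238
```

Request:
move_arm:
  steps:
    - [1.8,0,0,0,0,0,0]
    - [1.8,0,0,0,0,0,0]
    - [1.8,0,0,0,0,0,0]
    - [1.8,0,0,0,0,0,0]

```text
time_s: 60.12
tool_pos: [0.464, 0.4282, 0.1391]
tool_rot: [180.0, -0.0, 177.2]
force: [0.1, -0.2, -0.5]
grip_width: 0.0237
```

```bash
python3 go.py 0.4632 0.4304 0.03 177.2; python3 ball.py
python3 - <<'E'
from spots import *
c=shot("wrist","w21.png"); t=shot("top")
for cc,box in((t,(88,160,128,245)),):
  for h in holes(cc,cc["img"].max(2)<80,0,box): print(h)
cv2.imwrite("pics/t21.png",cv2.resize(t["img"][100:260,60:230,::-1],None,fx=3.6,fy=3.6,interpolation=cv2.INTER_CUBIC))
E
```

```text
now [0.464  0.4282 0.1391] [ 1.7996e+02 -2.0000e-02  1.7720e+02] F [ 0.1 -0.2 -0.5] w 23.7 t 60.12 q7 [-60.0, 21.0, 18.0, 94.0, -7.0, 66.0, 47.0]
d tool-now cm [ 0.08  0.21 10.91]  d tool-target cm [ 0.09  0.22 10.91]  rotvec [ 0.001 -0.    -0.   ]
expected ball [0.5755 0.4217 0.1247] px [[ 96.8 163.6]] [[334.  132.1]]
[(array([ 95.9, 163.3]), [10, 10, 74]), (array([103.5, 169. ]), [9, 12, 38])]
[(array([324.7, 120.3]), [11, 6, 58]), (array([334.3, 131.2]), [6, 6, 25])]
[0.5567 0.3995 0.1743] gap 0.0184 tool [-0.094  -0.0241 -0.0352]
[0.5756 0.4229 0.1277] gap 0.0 tool [-0.1117  0.0002  0.0114]
[0.5518 0.389  0.1722] gap 0.0029 tool [-0.0896 -0.0348 -0.0331]
[0.5704 0.4115 0.126 ] gap 0.0222 tool [-0.1072 -0.0114  0.0131]
(array([110., 178.]), array([564.7, 425. ,  70.3,  48.3,  -2.9]))
```

View pics/w21.png

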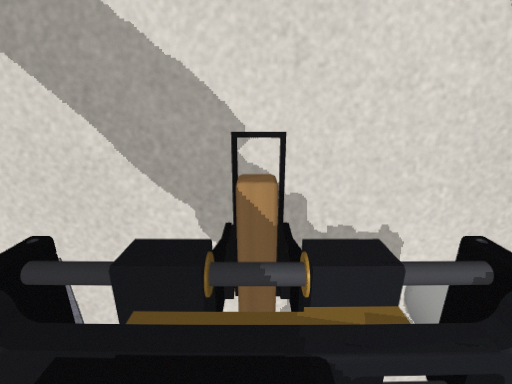

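View pics/t21.png

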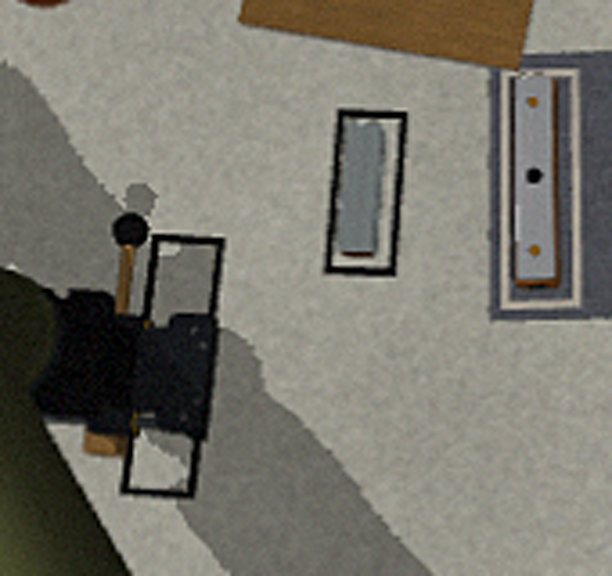

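Run:
```python
from h import *
t=shot("top"); c=shot("wrist")
k=(np.array([(150,237),(223,240),(193,495),(123,490)])+.5)/3.6+[60,100]-.5
P=onz(t,k,0); print(P.round(4),P.mean(0)); a=(P[0]+P[1]-P[2]-P[3])/2; print(np.linalg.norm(a),np.degrees(np.arctan2(a[1],a[0])))
Q=onz(c,[(231.5,132),(286,132),(237,200),(281,200)],0);print(Q.round(4)); m=(Q[0]+Q[1])/2; print("end mid",m.round(4))
u=np.array([np.cos(np.radians(-2.8)),np.sin(np.radians(-2.8)),0]); print("centre from wrist",m+u*.0995)
Q=onz(c,[(284,140),(283,220)],0); print(Q,np.degrees(np.arctan2(*(Q[1]-Q[0])[[1,0]])))
```

```text
[[0.6016 0.4526 0.    ]
 [0.5996 0.3964 0.    ]
 [0.4058 0.4064 0.    ]
 [0.4089 0.4589 0.    ]] [0.50395745 0.42857492 0.        ]
0.19337634263831818 -2.4157995673677424
[[0.4032 0.407  0.    ]
 [0.4058 0.4621 0.    ]
 [0.476  0.4075 0.    ]
 [0.4783 0.4555 0.    ]]
end mid [0.4045 0.4345 0.    ]
centre from wrist [0.50387173 0.42966573 0.        ]
[[0.41371998 0.45989594 0.        ]
 [0.50213486 0.45724913 0.        ]] -1.7147066868799143
```

Request:
move_arm:
  steps:
    - [1.8,0,0.25,2.5,0,0.03,0]
    - [1.8,0,0,3,0,0,0]
    - [1.8,0,0,3,0,0,0]
    - [1.8,0,0,1.2,0,0,0]
    - [1.8,0,0,0,0,0,0]

```text
time_s: 60.83
tool_pos: [0.459, 0.4294, 0.0378]
tool_rot: [-179.7, -2.0, 177.3]
force: [-0.2, -0.9, -0.3]
grip_width: 0.0235
```

Request:
move_arm:
  steps:
    - [1.8,0,0,0,0,0,0]
    - [1.8,0,0,0,0,0,0]
    - [1.8,0,0,0,0,0,0]
    - [1.8,0,0,0,0,0,0]

```text
time_s: 61.17
tool_pos: [0.4623, 0.4322, 0.0435]
tool_rot: [179.9, -1.7, 177.3]
force: [-0.5, 0.3, -0.5]
grip_width: 0.0239
```

```bash
python3 go.py 0.4638 0.4308 0.028 177.3; python3 ball.py;  python3 - <<'E'
from h import *
t=shot("top")
cv2.imwrite("pics/t22.png",cv2.resize(t["img"][100:260,60:230,::-1],None,fx=3.6,fy=3.6,interpolation=cv2.INTER_CUBIC))
E
```

```text
now [0.4623 0.4322 0.0435] [179.85  -1.65 177.27] F [-0.5  0.3 -0.5] w 23.9 t 61.17 q7 [-58.0, 27.0, 17.0, 97.0, -10.0, 58.0, 50.0]
d tool-now cm [-0.2  -0.14  1.54]  d tool-target cm [-0.16 -0.13  1.55]  rotvec [ 0.003 -0.029 -0.001]
expected ball [0.5733 0.4259 0.0259] px [[107.3 173.4]] [[331.4 156.3]]
[(array([108.5, 173.1]), [21, 22, 170])]
[(array([331.5, 156. ]), [7, 7, 35])]
[0.5744 0.4226 0.0286] gap 0.0019 tool [-0.1128 -0.0043  0.0116]
```

View pics/t22.png

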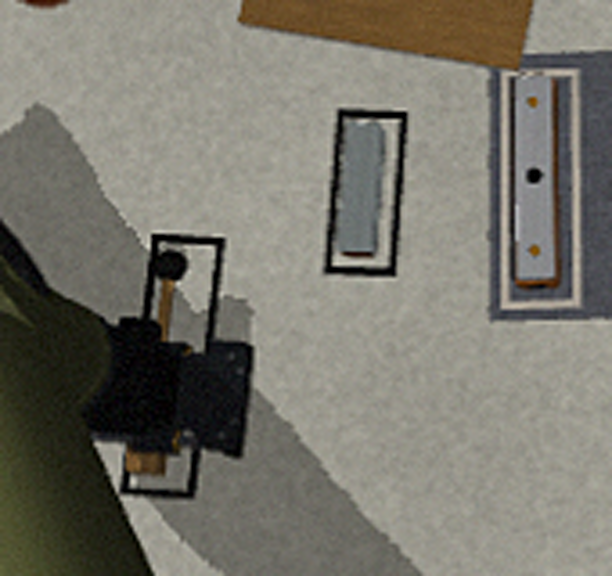

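Request:
move_arm:
  steps:
    - [1.8,-0.17,-0.1,0.8,0,0,0]
    - [1.8,0,0,0.6,0,0,0]
    - [1.8,0,0,0,0,0,0]
    - [1.8,0,0,0,0,0,0]
    - [1.8,0,0,0,0,0,0]

```text
time_s: 61.73
tool_pos: [0.4622, 0.4299, 0.0269]
tool_rot: [-179.9, -1.8, 177.3]
force: [0.3, -0.3, -1.1]
grip_width: 0.0237
```

Request:
move_arm:
  steps:
    - [1.8,0,0,0,0,0,0]
    - [1.8,0,0,0,0,0,0]
    - [1.8,0,0,0,0,0,0]

```text
time_s: 61.98
tool_pos: [0.4624, 0.4302, 0.0274]
tool_rot: [-180.0, -1.8, 177.3]
force: [-0.1, -0.5, -0.4]
grip_width: 0.0237
```

```bash
python3 go.py 0.4638 0.4308 0.028 177.3
```

```text
now [0.4624 0.4302 0.0274] [-179.99   -1.78  177.27] F [-0.1 -0.5 -0.4] w 23.7 t 61.98 q7 [-58.0, 28.0, 16.0, 98.0, -11.0, 57.0, 50.0]
d tool-now cm [-0.13  0.07 -0.06]  d tool-target cm [-0.13  0.07 -0.06]  rotvec [-0.    -0.031 -0.001]
```

Small trim, then release.

Request:
move_arm:
  steps:
    - [1.8,-0.13,0.06,0.06,0,0,0]
    - [1.8,0,0,0,0,0,0]
    - [1.8,0,0,0,0,0,0]
    - [1.8,0,0,0,0,0,0]
    - [3.6,0,0,0,0,0,0]

```text
time_s: 62.4
tool_pos: [0.4638, 0.4308, 0.0269]
tool_rot: [180.0, -1.8, 177.3]
force: [-0.3, 0.7, 0.4]
grip_width: 0.026
```

Request:
move_arm:
  steps:
    - [3.6,0,0,0,0,0,0]
    - [3.6,0,0,0,0,0,0]
    - [3.8,0,0,0,0,0,0]
    - [3.8,0,0,0,0,0,0]
    - [3.8,0,0,0,0,0,0]

```text
time_s: 62.82
tool_pos: [0.4638, 0.4308, 0.0269]
tool_rot: [180.0, -1.8, 177.3]
force: [0.8, -0.4, -0.2]
grip_width: 0.0374
```

Request:
move_arm:
  steps:
    - [3.8,0,0,-1.5,0,0,0]
    - [3.8,0,0,-3,0,0,0]
    - [3.8,0,0,-3.5,0,0,0]
    - [3.8,0,0,-3.5,0,0,0]
    - [3.8,0,0,-3,0,-0.03,0]

```text
time_s: 63.23
tool_pos: [0.47, 0.4299, 0.1741]
tool_rot: [180.0, 0.1, 177.1]
force: [-0.1, -0.5, 0.8]
grip_width: 0.0381
```

Request:
move_arm:
  steps:
    - [3.8,0,0,-2,0,0,0]
    - [3.8,0,0,0,0,0,0]
    - [3.8,0,0,0,0,0,0]
    - [3.8,0,0,0,0,0,0]
    - [3.8,0,0,0,0,0,0]

```text
time_s: 63.65
tool_pos: [0.4676, 0.4298, 0.1899]
tool_rot: [-179.9, -0.2, 177.3]
force: [-0.2, 0.1, -0.0]
grip_width: 0.0381
```

Run:
```python
from meas import *
c=shot("wrist","w23.png"); print(env.get_obs()["tool_pos"],env.get_obs()["time_s"])
```

```text
[0.46764029 0.42983179 0.18982819] 63.7
```

View pics/w23.png

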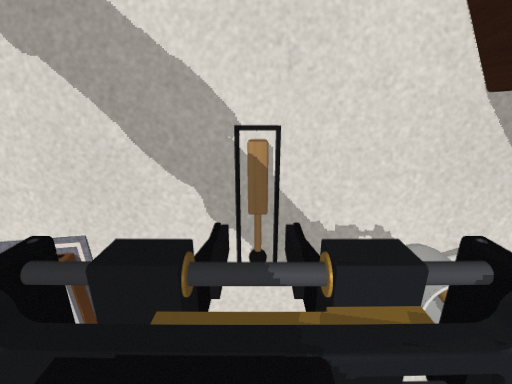

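Request:
move_arm:
  steps:
    - [5,0.5,-3.5,-2,0,0,0]
    - [5,0,-3.5,-2,0,0,0]
    - [5,0,-3.5,-2,0,0,0]
    - [5,0,-3.5,-2,0,0,0]
    - [5,0,-3.5,-2,0,0,0]

```text
time_s: 64.12
tool_pos: [0.4544, 0.254, 0.2913]
tool_rot: [-179.9, -0.2, 177.3]
force: [1.1, 0.7, 0.8]
grip_width: 0.0495
```

Request:
move_arm:
  steps:
    - [5,0,-3.5,0,0,0,0]
    - [5,0,0,0,0,0,0]
    - [5,0,0,0,0,0,0]
    - [5,0,0,0,0,0,0]
    - [5,0,0,0,0,0,0]

```text
time_s: 64.53
tool_pos: [0.4527, 0.2224, 0.2907]
tool_rot: [-179.9, -0.1, 177.4]
force: [1.0, -0.2, 0.1]
grip_width: 0.05
```

Run:
```python
from spots import *
t=shot("top","t24.png"); shot("scene","s24.png"); shot("wrist","w24.png"); print(env.get_obs()["tool_pos"])
```

```text
[0.45297409 0.22214054 0.29095084]
```

View pics/t24.png

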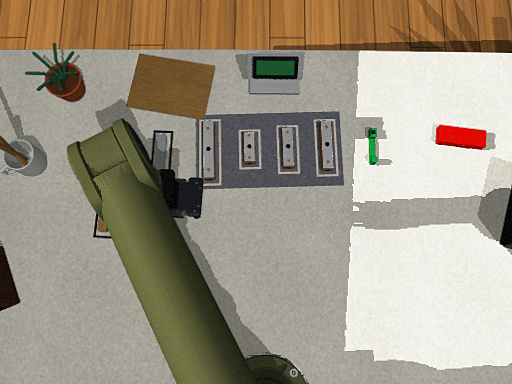

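View pics/w24.png

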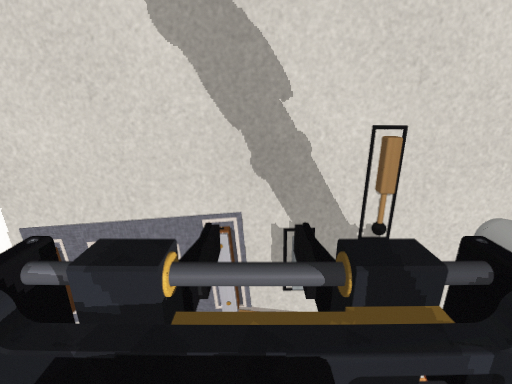

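Run:
```python
from spots import *
c=shot("wrist"); im,hsv=masks(c)
for b in blobs((im.max(2)<60)[205:245,368:392],30,400): print(b); p=b[0]+[368,205]
cv2.imwrite("pics/w24z.png",cv2.resize(im[115:250,340:430,::-1],None,fx=4.4,fy=4.4,interpolation=cv2.INTER_CUBIC))
ball=onz(c,p,.012)[0]; m=(hsv[...,0]>8)&(hsv[...,0]<25)&(hsv[...,1]>90); m[:,:370]=0;m[250:]=0
n,l,st,ce=cv2.connectedComponentsWithStats(m.astype(np.uint8)); i=1+st[1:,4].argmax(); h=rect(c,(l==i)&(np.arange(384)[:,None]<195),.024); print("handle",h,"ball",ball.round(4))
d=ball[:2]*1000-h[:2]; print("yaw",np.degrees(np.arctan2(d[1],d[0])),"len",np.linalg.norm(d)); u=d/np.linalg.norm(d); print("mid",ball[:2]*1000-71.5*u)
e=onz(c,[(374,126),(406,126.5)],0); print(e, e.mean(0)+.0965*np.array([np.cos(np.radians(-2.6)),np.sin(np.radians(-2.6)),0]))
```

```text
(array([13.7, 31.3]), [0, 2, 24, 38, 247])
(array([10.4, 23.2]), [4, 17, 14, 13, 135])
handle [464.4 426.6  91.2  32.6  -2.6] ball [0.5754 0.4259 0.012 ]
yaw -0.3713893445412907 len 111.03148172073602
mid [503.93065125 426.34376004]
[[0.40493149 0.40892597 0.        ]
 [0.40773046 0.45968958 0.        ]] [0.50273164 0.42993025 0.        ]
```

View pics/w24z.png

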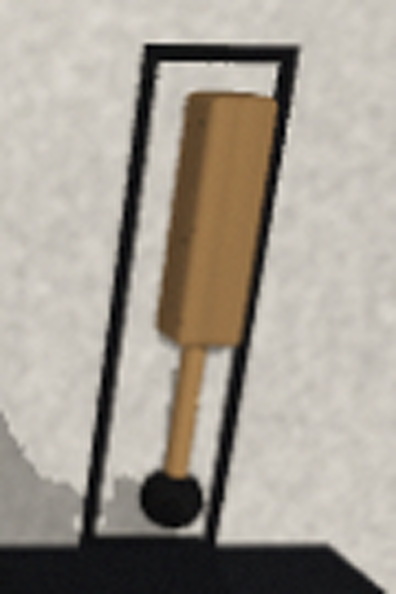

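Run:
```python
from h import *
c=shot("wrist")
k=(np.array([(245,97),(210,346)])+.5)/4.4+[340,115]-.5
P=onz(c,k,.024); ball=onz(c,(np.array([(171,498)])+.5)/4.4+[340,115]-.5,.012)[0]; print(P.round(4),ball.round(4)); m=P.mean(0); d=ball-m; print(m.round(4),np.degrees(np.arctan2(d[1],d[0])),np.linalg.norm(d[:2])); u=d/np.linalg.norm(d[:2]); print("mid",m+.0385*u)
k=(np.array([(143,45),(299,46),(86,530),(218,530)])+.5)/4.4+[340,115]-.5
print(onz(c,k,0).round(4))
```

```text
[[0.4202 0.4321 0.024 ]
 [0.5092 0.4289 0.024 ]] [0.575  0.4259 0.012 ]
[0.4647 0.4305 0.024 ] -2.3844968645478812 0.11040724573912764
mid [0.50316392 0.42890297 0.01981549]
[[0.4033 0.4058 0.    ]
 [0.4059 0.4619 0.    ]
 [0.5934 0.3984 0.    ]
 [0.5961 0.4522 0.    ]]
```

Run:
```python
from meas import *
t=shot("top","t25.png"); im,hsv=masks(t)
for b in blobs((im.max(2)<70)[135:160,200:340],6,25): print("dot",(b[0]+[200,135]),onz(t,b[0]+[200,135],.032)[0].round(4))
g=(hsv[...,0]>45)&(hsv[...,0]<80)&(hsv[...,1]>150); g[:,:340]=0;g[:110]=0
i0=cv2.cvtColor(cv2.cvtColor(cv2.imread("pics/top0.png"),cv2.COLOR_BGR2RGB),cv2.COLOR_RGB2HSV)
g0=(i0[...,0]>45)&(i0[...,0]<80)&(i0[...,1]>150); g0[:,:340]=0;g0[:110]=0
print([b for b in blobs(g,40,900)],[b for b in blobs(g0,40,900)])
cv2.imwrite("pics/t25z.png",cv2.resize(t["img"][105:195,140:350,::-1],None,fx=3.8,fy=3.8,interpolation=cv2.INTER_CUBIC))
```

```text
dot [202. 147.] [0.6464 0.1736 0.032 ]
dot [214.  142.5] [0.6591 0.1418 0.032 ]
dot [326.7 143.5] [ 0.6585 -0.1609  0.032 ]
dot [248.7 145.8] [0.6505 0.0484 0.032 ]
dot [287.5 145.7] [ 0.6516 -0.0556  0.032 ]
dot [207.9 148.5] [0.6423 0.1577 0.032 ]
[(array([371.9, 146.6]), [368, 128, 10, 37, 228])] [(array([371.8, 146.6]), [368, 128, 10, 37, 227])]
```

View pics/t25z.png

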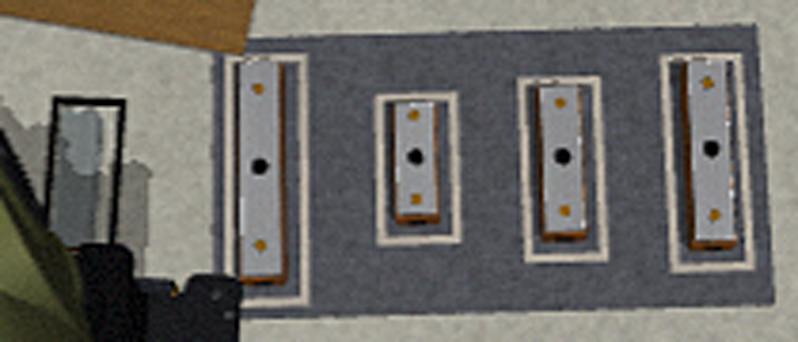

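All four bars match their outlines to about 1 mm, the winder has not moved, and the beater is centred. I'm handing the job in.

```bash
python3 -c "
from cell import job; print(job.sign_off())"
```

```text
the job is handed in; nothing more can be done
None
```

The job is done and handed in at about 65 s of the 210 s allowed.

- **Setting out:** I put the harmonica in the short black outline, then set all four bars in their matching white outlines. Bar b was knocked about 4 cm aside during the run, so I picked it up and set it again before touching the beater.
- **Beater:** I held its head on the dots in the order a, b, c, d. Each hold lasted about 1 s at 4–5 N. I then laid the beater in the long black outline.
- **Bar checks:** In the last top view the dots lie within about 1 mm of their outline centres. The bars' yaws, measured with the wrist camera after placing, were within about 0.5° of the outlines.
- **Beater, harmonica and winder:** The middle of the beater is within 1 mm of its outline's centre and 0.2° of its line. The harmonica is in its outline, and the winder's position is unchanged.
- **What disagreed:**
  - An early dot triangulation was off by 3–4 cm because I had picked the wrong spots in the picture. I corrected it before any move.
  - The harmonica's two-view height came out scattered, so for it I relied on the height given in the text.
  - The beater turned about 2° in the grip from the presses, which I allowed for when laying it down.
  - For the touches, the top view was blocked by the arm. I checked each contact by the scene picture and the force.

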